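# Set the drying easel and rack the panels

## Task

Clear the two cork sanding blocks off the drying easel into the grey tray. Loosen the fence's clamp knob past its click (counter-clockwise), slide the fence until its pointer is level with the front edge of the brass index tab and turn the knob back until it clicks home; then lean every wide wood panel against the locked fence, side by side, one end on the bed against the front lip, and leave the narrow wood strip, the brass plates and the knife where they are.

Things in the scene. Friction and masses are not known exactly. Their poses are not given: they have to be found in the camera images.
- easel: the drying easel, a flat plywood bed 197 x 431 mm, 15 mm thick. Origin on the underside below the middle of the panel space; x points away from the lip towards the fence, y along lip and fence, z up. A wooden lip along y (10 mm thick, y -162 to +162 mm, 14 mm above the bed) runs along the bed's front, its inner face at x = -55 mm. Behind it, parallel, stands the sliding fence.
- fence: the fence's wooden wall: origin at bed height below the middle of its front face, axes as the easel's. A wall 325 mm long (along easel y, centred), 12 mm thick, rising 60 mm above the bed, against which the panels lean; its front face looks at the lip. At the -y end it carries an aluminium clamp shoe 60 x 42 mm, 30 mm high, with the knob on top.
- fence_slide (a joint): travel of the fence towards the lip, m, 0 (farthest back: front face 108 mm from the lip's inner face) to 0.06. Held fast (against some 30 N) while the knob is tight; when the knob is loose it slides with about 2 N.
- fence_pointer (a point): end of the small black pointer (4 mm wide) on the outer (-y) side of the shoe, level with the fence's front face, 4 mm above the bed
- index: brass index tab 24 x 22 x 6 mm on the bed beside the shoe. Origin: middle of its front edge (the edge towards the lip), on the bed; axes as the easel's. The fence is set when the pointer is level (in easel x) with this front edge.
- knob (a joint): turn of the clamp knob, rad, counter-clockwise from above: 0 = tight, clicked home (at the start); about 1.2 = loose. A detent hump lies at about 0.34: let go short of it when tightening, the knob springs back to about 0.8 (loose); turned past it, it snaps to 0 within 0.05 and stays. Peak torque about 0.15 N m, to loosen or tighten.
- knob_grip (a point): on the knob's vertical axis, 34 mm above the shoe's top: middle of the upper part of the black bar grip, 50 mm long, 15 mm wide, 32 mm high (its top 8 mm above this point, its foot, a 48 mm disc 10 mm thick, 24 mm below). x axis: along the bar; z up. At knob 0 the bar points 0.6 rad clockwise of the easel's x, at 1.2 0.6 rad counter-clockwise of it.
- block1: one of two cork sanding blocks, 62 mm (x) by 38 mm (y), 30 mm high, left lying on the easel's bed between lip and fence. Origin: centre of its underside.
- block2: one of two cork sanding blocks, 62 mm (x) by 38 mm (y), 30 mm high, left lying on the easel's bed between lip and fence. Origin: centre of its underside.
- tray: grey plastic tray 100 mm (x) x 170 mm (y) x 35 mm high, walls and floor 4 mm, open on top, fixed. Origin: centre of its underside.
- panel1: wide pale wood panel, 114 mm long (x) by 50 mm wide (y), 12 mm thick (z), at first flat on the cutting mat (3 mm thick); origin: centre of its underside face. May be absent.
- panel2: wide pale wood panel, 118 mm long (x) by 50 mm wide (y), 12 mm thick (z), at first flat on the cutting mat (3 mm thick); origin: centre of its underside face. May be absent.
- panel3: wide pale wood panel, 122 mm long (x) by 50 mm wide (y), 12 mm thick (z), at first flat on the cutting mat (3 mm thick); origin: centre of its underside face. May be absent.
- panel4: wide pale wood panel, 128 mm long (x) by 50 mm wide (y), 12 mm thick (z), at first flat on the cutting mat (3 mm thick); origin: centre of its underside face. May be absent.
- brass1: loose brass plate 70 x 26 x 5 mm lying on the cutting mat; leave alone. Origin: centre of its underside.
- brass2: loose brass plate 64 x 22 x 5 mm; leave alone. Origin: centre of its underside.
- strip1: narrow wood strip 180 x 14 x 10 mm on the mat; leave alone. Origin: centre of its underside.
- knife: hobby knife 150 mm long with a red handle, lying on the bench; leave alone. Origin: centre of its underside.

How it is judged:
By the outcome, as a careful person would: the job done as asked, in the order asked, and still so for the second after the job is handed in, with the robot touching nothing.
Of panel1, panel2, panel3, panel4 only 3 to 4 are there at a start; the rules pass over those that are not, and their reading is None.
At some moment in a run one of panel1, panel2, panel3, panel4, block1, block2 may be knocked a few centimetres aside while the robot is not near it.
It also fails if it takes over 210 s, if anything falls off the work surface, if the arm or the gripper's body presses on something with over 40 N, if the wrist force passes 120 N, or if a joint passes its speed limit or range.

## Robot

A 6-joint arm with a two-finger parallel gripper is mounted at the origin on the work surface. World frame = base frame: x ahead of the robot, y to its left, z up, the work surface at z = 0. Lengths are in mm, angles in rad, forces in N, time in s.
With the tool pointing down it reaches from about 350 to 875 mm from the base axis. Payload 4.2 kg.
Tool frame: the origin (TCP) lies at the very end of the fingers, on their centre line; the grasp point (between the pads) lies 19 mm behind it (arm.tcp_to_grasp is the x of the grasp point in the tool frame, in mm); x points along the fingers, z is the direction in which the jaws open and shut, and the axes are right-handed (so a half turn about x gives the same grasp; the last joint's range is limited). The gripper opens to 85 mm and grips with 20 to 120 N. Pads are 22 mm wide; open, the fingers measure 114 mm over their backs; the gripper's body (76 mm by 85 mm) begins 54 mm behind the grasp point. The pads swing forward as they close: fully open they stand 13 mm farther back than shut.
Start: joints at [1.546, 0.385, 0.008, 0, -1.194, -0.259], TCP at [174.971, 599.987, 231.312] pointing down, gripper open.
Joint ranges: [-3.14, 3.14], [-1.21, 2.06], [-1.07, 1.41], [-3.16, 2.05], [-2.99, -0.16], [-3.1, 3.1]. Speed limits (rad/s): [2.79, 2.79, 3.14, 3.14, 3.14, 3.14].

## Interface

Orientations are given as a unit quaternion [x, y, z, w].
In Python, from bench import status, get_image, job, arm gives the robot as it stands.
- The arm moves only by the tool apply_moves, never from a script. Its argument "targets" is text: rows parted by semicolons, each of 5 numbers parted by spaces: the shift along the tool's x, y, z in mm, then the turn about the tool's x in degrees, then the gripper's target within -1 to 1 (shut at 1, half-way at 0, fully open at -1). In form: dx dy dz spin hand; .... A call has 1 to 10 rows; each row is the pose to reach, as a shift and turn from the pose commanded when the call began, along the tool's axes at that moment; what a row does not reach only later rows make up. A row lasts 1/12 s, in which the tool goes at most 41.7 mm and 7.16 degrees, less where a joint would pass 70% of its speed; a pose out of reach is approached as far as the arm can. A call with a gripper value outside its range is refused whole. The fingers move at their own pace and stop on an object; the grip force is fixed at half the most. Time passes only in rows, so rows that repeat a pose let the fingers close. It gives the time, the measured TCP pose, the force and the opening at its end, in the units of the state.
- status.read_state(): the state, without advancing time (a new reading comes with each control period).
- get_image(name): name is "scene" or "top" or "wrist"; returns a dict with "img" (384x512x3 uint8, red, green, blue), "mtx" (3x3 intrinsics, pixels), "world_from_camera" (4x4, takes a point from camera to world coordinates). Camera axes: x right, y down, z forward; pixel columns grow to the right and rows downward; lengths in mm; the calibration is good to about 2 mm. A picture is of the moment at which its call begins. There is no depth.
- job.job_done(): hands the job in, once; it reports no verdict.
The state is a dict: "clock": time; "joints": joint angles; "joint_vel": joint speeds; "joint_efforts": joint torques, N m; "position": TCP position; "ee_rot": TCP orientation; "contact_force": force on the tool from outside, world axes, zero at the start; "wrist_torque": the same for the moment, N m; "gripper_width": finger opening in mm.
Only numpy, scipy, OpenCV 4.12 (cv2) and the standard library are available. Lean on these libraries where they do the work, as an engineer would, in place of code of your own. Each camera call takes 0.05 s, during which the arm holds its last target.

## Working session

There is one attempt and no reset: what is moved stays moved. The work goes in short steps, Python scripts to look and compute and a tool call to move; the robot and the scene stay as the last step left them, time stands still between calls to the robot, and variables do not carry over. Pictures are saved under pics/ and viewed, and the job is handed in when it is done.

Besides the shell and the picture viewer there is one more tool, called after "Request:" by a JSON object that holds its "op" and its "data". apply_moves: Moves the arm, as the interface text tells. Its arguments: {"type":"object","properties":{"targets":{"type":"string"}},"required":["targets"]}

```bash
ls; mkdir -p pics
python3 - <<'E'
from bench import status,get_image,arm
import cv2,json
print(status.read_state()); print([a for a in dir(arm) if a[0]!='_'])
for n in("scene","top","wrist"):
    d=get_image(n); cv2.imwrite(f"pics/{n}0.png",cv2.resize(d["img"][:,:,::-1],(800,600),interpolation=cv2.INTER_CUBIC)); print(n,d["mtx"].tolist(),d["world_from_camera"].round(3).tolist())
E
```

```text
pics
{'clock': 0.0, 'joints': array([ 1.54561696e+00,  3.85594826e-01,  6.67079891e-03, -4.58926928e-04,
       -1.19397661e+00, -2.58604819e-01]), 'joint_vel': array([-0.00131487,  0.00028992, -0.00161238,  0.00086917,  0.00044714,
        0.00077089]), 'joint_efforts': array([-4.81781590e-04, -3.92284262e+01,  1.88403994e+01,  4.18609992e+00,
       -4.56395719e-03,  3.55953581e-06]), 'position': array([174.82125899, 599.47862713, 230.2220065 ]), 'ee_rot': array([-0.56513934, -0.42372848,  0.56629848, -0.424709  ]), 'contact_force': array([ 0.76123704, -0.03586549,  0.60147285]), 'wrist_torque': array([ 0.04026944,  0.042661  , -0.01605687]), 'gripper_width': 85.38732535951154}
['IKError', 'tcp_to_grasp']
scene [[384.08230479951175, 0.0, 253.08009036359448], [0.0, 384.08230479951175, 186.55241063234473], [0.0, 0.0, 1.0]] [[-0.725, 0.507, -0.466, 1123.17], [0.689, 0.541, -0.482, 596.102], [0.007, -0.671, -0.742, 997.319], [0.0, 0.0, 0.0, 1.0]]
top [[461.39598524355034, 0.0, 255.6404553155734], [0.0, 461.39598524355034, 195.5559274638039], [0.0, 0.0, 1.0]] [[-0.011, -0.999, 0.053, 494.528], [-1.0, 0.011, 0.002, -6.805], [-0.003, -0.053, -0.999, 1245.053], [0.0, 0.0, 0.0, 1.0]]
wrist [[296.47320935697604, 0.0, 255.74391353415305], [0.0, 296.47320935697604, 190.3349871438398], [0.0, 0.0, 1.0]] [[-0.279, -0.913, -0.297, 251.246], [-0.96, 0.266, 0.084, 577.758], [0.002, 0.309, -0.951, 373.435], [0.0, 0.0, 0.0, 1.0]]
```

View pics/top0.png

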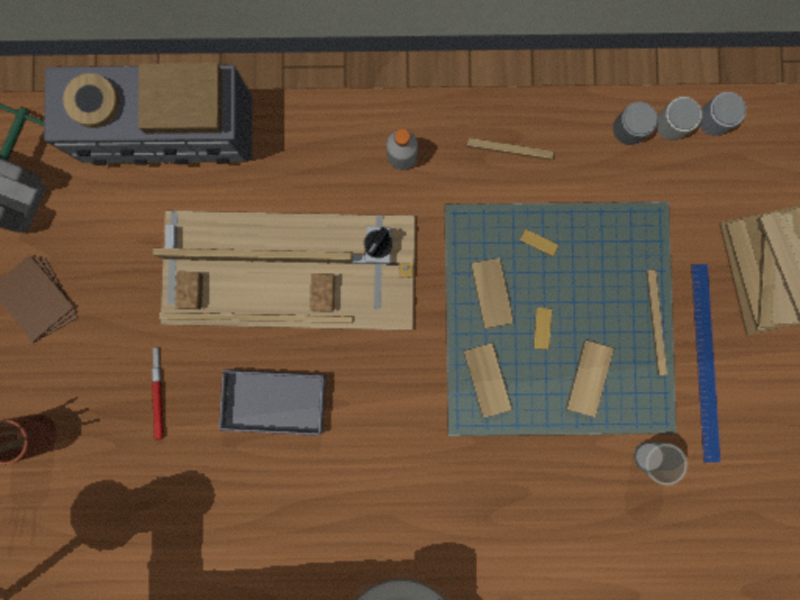

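View pics/scene0.png

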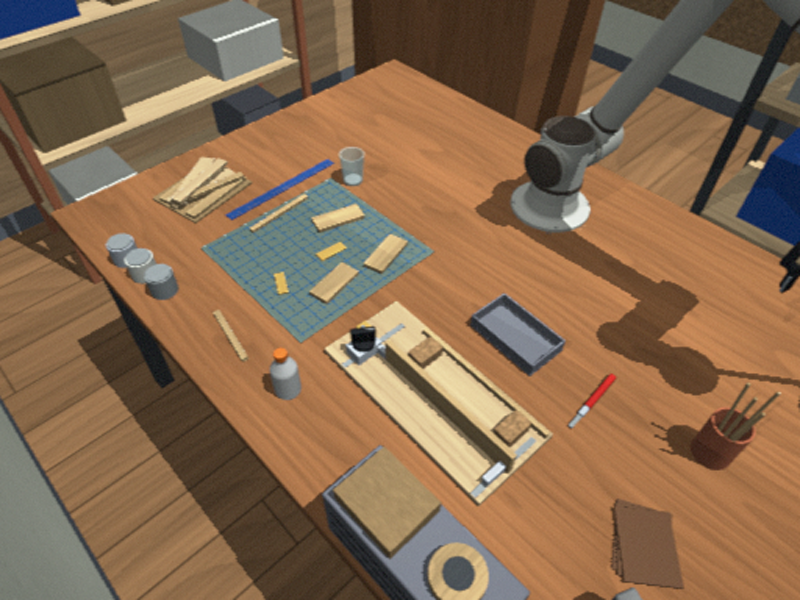

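View pics/wrist0.png

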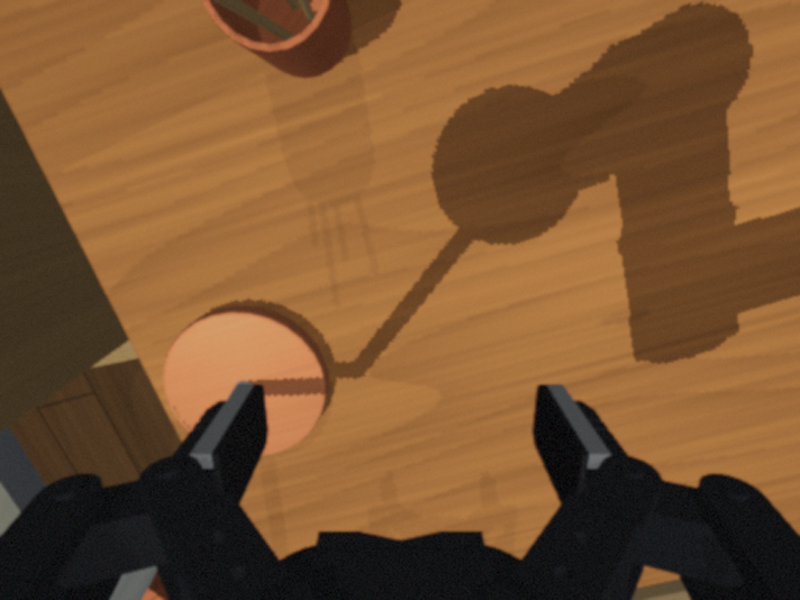

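```bash
cat > h.py <<'E'
import numpy as np,cv2
from bench import status,get_image,arm
from scipy.spatial.transform import Rotation as R
def toworld(d,u,v,z):
    M=d["mtx"];T=d["world_from_camera"]
    r=T[:3,:3]@np.linalg.solve(M,[u,v,1.]);t=(z-T[2,3])/r[2];return (T[:3,3]+t*r)
def proj(d,p):
    T=np.linalg.inv(d["world_from_camera"]);q=d["mtx"]@(T[:3,:3]@np.array(p,float)+T[:3,3]);return q[:2]/q[2]
def crop(d,u0,v0,w,h,s,name):
    im=d["img"][v0:v0+h,u0:u0+w,::-1]
    im=cv2.resize(im,None,fx=s,fy=s,interpolation=cv2.INTER_CUBIC)
    for k in range(0,w,10): cv2.putText(im,str(u0+k),(k*s,8),0,.3,(0,0,255),1); im[:4 if k%20 else 12,k*s]=(0,0,255)
    for k in range(0,h,10): cv2.putText(im,str(v0+k),(0,k*s+4),0,.3,(0,0,255),1)
    cv2.imwrite(f"pics/{name}.png",im)
def tool(): 
    s=status.read_state();return s["position"],R.from_quat(s["ee_rot"]).as_matrix(),s
E
python3 - <<'E'
from h import *
d=get_image("top")
crop(d,95,125,180,95,4,"t1"); crop(d,280,120,160,165,3,"t2")
p,r,s=tool(); print(r.round(3))
E
```

```text
[[-0.     0.96  -0.28 ]
 [-0.001 -0.28  -0.96 ]
 [-1.     0.     0.001]]
```

View pics/t1.png

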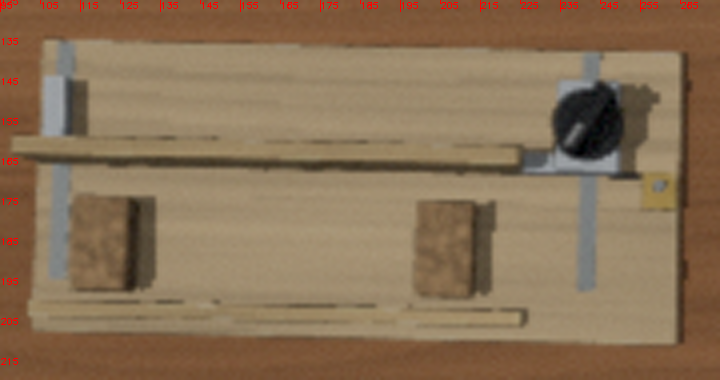

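View pics/t2.png

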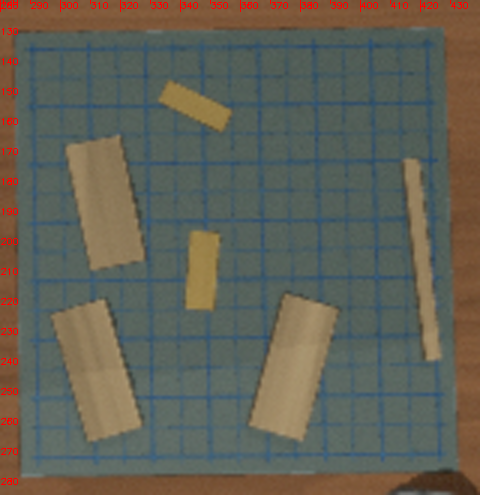

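Run:
```python
from h import *
d=get_image("top")
C=lambda x,y:(95+x/4,125+y/4)
w=lambda x,y,z:print((x,y),toworld(d,*C(x,y),z).round(1)[:2])
print("blocks");w(102,243,45);w(443,249,45)
print("bed corners");w(44,40,15);w(682,53,15);w(679,343,15);w(33,330,15)
print("lip front-top inner line");w(32,300,29);w(524,310,29)
print("fence top front edge");w(12,150,75);w(520,165,75);print('back');w(12,137,75);w(520,147,75)
print("index front");w(643,208,21);w(672,210,21);print("pointer");w(635,176,19)
print("knob");w(590,118,87)
print("tray");
for u,v in((221,370),(324,374),(322,434),(219,431)): print(toworld(d,u*.64,v*.64,35).round(1)[:2])
C=lambda x,y:(280+x/3,120+y/3)
for q in [[(67,145),(121,136),(145,260),(92,270)],[(51,316),(104,299),(143,421),(90,441)],[(284,293),(340,309),(303,441),(248,427)]]:
    P=np.array([toworld(d,*C(*a),15)[:2] for a in q]);e=(P[0]+P[1]-P[2]-P[3])/2
    print("panel",P.mean(0).round(1),"len",np.linalg.norm(e).round(1),"ang",np.degrees(np.arctan2(e[1],e[0])).round(1))
```

```text
blocks
(102, 243) [588.4 348.4]
(443, 249) [581.9 125.9]
bed corners
(44, 40) [728.1 396.9]
(682, 53) [714.3 -32.2]
(679, 343) [519.5 -27.8]
(33, 330) [533.  403.1]
lip front-top inner line
(32, 300) [552.4 399.2]
(524, 310) [542.1  74.4]
fence top front edge
(12, 150) [646.2 397.2]
(520, 165) [632.8  73.2]
back
(12, 137) [654.5 397.3]
(520, 147) [644.3  73.1]
index front
(643, 208) [609.5  -4.8]
(672, 210) [607.9 -24.1]
pointer
(635, 176) [6.312e+02 3.000e-01]
knob
(590, 118) [660.7  27.9]
tray
[454.6 295.9]
[446.  123.5]
[346.5 127.4]
[353.3 299. ]
panel [ 580.  -163.8] len 113.1 ang 10.1
panel [ 432.5 -153. ] len 113.9 ang 16.6
panel [ 432.1 -327. ] len 122.0 ang -16.8
```

```bash
cat >> h.py <<'E'
def go(x,y,z,yaw=-1.8):
    """yaw: world angle (deg) of tool y axis"""
    p,r,s=tool()
    dl=r.T@(np.array([x,y,z])-p)
    cur=np.degrees(np.arctan2(r[1,1],r[0,1]))
    sp=-((yaw-cur+180)%360-180)
    n=max(np.linalg.norm(dl)/41.7,abs(sp)/7.16)
    print("from",p.round(1),round(cur,1),"F",s["contact_force"].round(1),"w",round(s["gripper_width"],1),"t",round(s["clock"],1),"\n  delta",dl.round(1),"spin",round(sp,1),"rows>=",round(n,1))
E
python3 - <<'E'
from h import *
go(588.4,348.4,180)
E
```

```text
from [174.9 599.7 230.8] -16.3 F [ 0.  -0.5  0.7] w 85.5 t 0.2 
  delta [ 50.9 467.3 125.4] spin -14.5 rows>= 11.7
```

Request:
{"op": "apply_moves", "data": {"targets": "0 234 63 -7 -1;0 234 63 -7 -1;0 234 63 -7 -1;0 234 63 -7 -1;0 234 63 -7 -1;0 234 63 -7 -1;0 234 63 -7 -1;0 234 63 -7 -1;0 234 63 -7 -1"}}

```text
clock: 1.0
position: [382.0, 473.9, 231.2]
ee_rot: [-0.539, -0.458, 0.539, -0.458]
contact_force: [-0.6, 0.0, 0.2]
gripper_width: 85.2
```

Run:
```python
from h import *
go(588.4,348.4,180)
```

```text
from [382.  473.9 231.2] -9.3 F [-0.6  0.   0.2] w 85.2 t 1.0 
  delta [ 51.1 224.   90.5] spin -7.5 rows>= 5.9
```

Request:
{"op": "apply_moves", "data": {"targets": "51 224 90.5 -7.5 -1;51 224 90.5 -7.5 -1;51 224 90.5 -7.5 -1;51 224 90.5 -7.5 -1;51 224 90.5 -7.5 -1;51 224 90.5 -7.5 -1;51 224 90.5 -7.5 -1;51 224 90.5 -7.5 -1;51 224 90.5 -7.5 -1"}}

```text
clock: 1.75
position: [587.8, 349.6, 180.0]
ee_rot: [-0.507, -0.493, 0.507, -0.493]
contact_force: [-0.4, 0.3, 0.1]
gripper_width: 85.2
```

Run:
```python
from h import *
go(588.4,348.4,30)
d=get_image("wrist");crop(d,0,0,512,384,1,"w1");cv2.imwrite("pics/w1.png",cv2.resize(d["img"][:,:,::-1],(800,600)))
```

```text
from [587.8 349.6 180. ] -1.7 F [-0.4  0.3  0.1] w 85.2 t 1.8 
  delta [150.    0.7   1.2] spin 0.1 rows>= 3.6
```

View pics/w1.png

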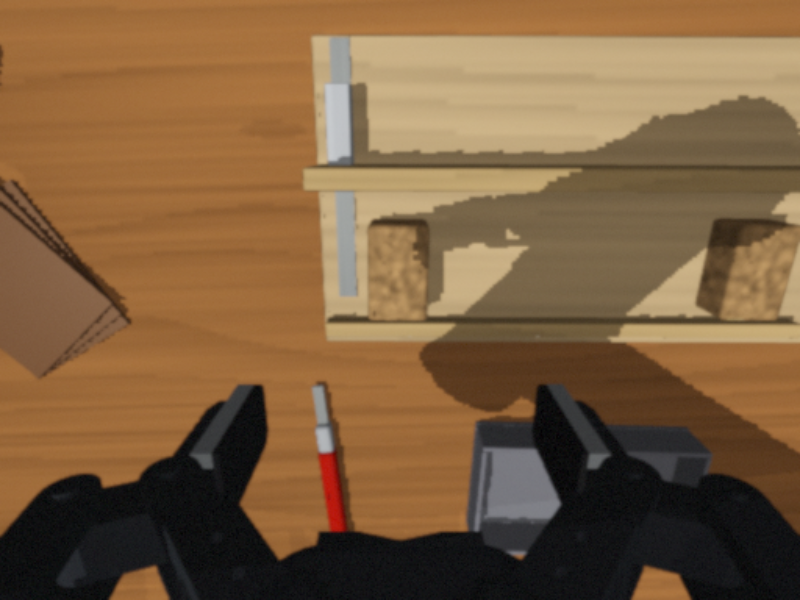

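Run:
```python
from h import *
d=get_image("wrist")
for u,v in((398,272),(399,228),(399,319)): print(toworld(d,u*.64,v*.64,45).round(1))
print(proj(d,[587.8,349.6,45])/.64)
```

```text
[593.  351.1  45. ]
[620.4 349.7  45. ]
[561.9 351.3  45. ]
[400.56021381 280.05865706]
```

Request:
{"op": "apply_moves", "data": {"targets": "40 2 0 0 -1;80 2 0 0 -1;120 2 0 0 -1;150 2 0 0 -1;154 2 0 0 -1;154 2 0 0 -1;154 2 0 0 1;154 2 0 0 1;154 2 0 0 1;154 2 0 0 1"}}

```text
clock: 2.68
position: [591.4, 349.5, 28.8]
ee_rot: [0.509, 0.492, -0.506, 0.492]
contact_force: [-1.2, -1.3, 1.7]
gripper_width: 38.6
```

Request:
{"op": "apply_moves", "data": {"targets": "0 0 0 0 1;0 0 0 0 1;0 0 0 0 1;0 0 0 0 1;-40 0 0 0 1;-80 0 0 0 1;-95 0 0 0 1;-95 0 0 0 1"}}

```text
clock: 3.35
position: [593.1, 350.3, 127.8]
ee_rot: [0.511, 0.492, -0.504, 0.493]
contact_force: [0.5, 0.8, 0.5]
gripper_width: 36.2
```

Run:
```python
from h import *
print(status.read_state()["contact_force"])
go(375,255,110)
go(375,255,60)
```

```text
[0.54869562 0.83544506 0.48878322]
from [593.1 350.3 127.8] -1.7 F [0.5 0.8 0.5] w 36.2 t 3.4 
  delta [  15.2 -215.2  101.9] spin 0.1 rows>= 5.7
from [593.1 350.3 127.8] -1.7 F [0.5 0.8 0.5] w 36.2 t 3.4 
  delta [  65.2 -215.7  102.3] spin 0.1 rows>= 5.9
```

Request:
{"op": "apply_moves", "data": {"targets": "15 -38 20 0 1;15 -76 40 0 1;15 -114 60 0 1;15 -152 86 0 1;15 -189 111 0 1;15 -189 111 0 1;15 -189 111 0 1;55 -189 111 0 1;95 -189 111 0 1;95 -189 111 0 1"}}

```text
clock: 4.18
position: [396.2, 241.0, 20.1]
ee_rot: [-0.504, -0.492, 0.512, -0.492]
contact_force: [-0.4, 0.8, -1.4]
gripper_width: 36.8
```

Run:
```python
from h import *
go(401,245,21)
```

```text
from [396.2 241.   20.1] -1.8 F [-0.4  0.8 -1.4] w 36.8 t 4.2 
  delta [-1.   4.7 -4.1] spin -0.0 rows>= 0.2
```

Request:
{"op": "apply_moves", "data": {"targets": "0 4 -3 0 -0.15;0 4 -3 0 -0.15;0 4 -3 0 -0.15;0 4 -3 0 -0.15;0 4 -3 0 -0.15"}}

```text
clock: 4.6
position: [402.9, 247.0, 28.1]
ee_rot: [0.509, 0.492, -0.506, 0.492]
contact_force: [-0.2, 0.0, -0.5]
gripper_width: 48.9
```

Request:
{"op": "apply_moves", "data": {"targets": "-40 0 0 0 -0.15;-80 0 0 0 -0.15;-120 0 0 0 -0.15;-130 0 0 0 -0.15;-130 0 0 0 -1"}}

```text
clock: 5.02
position: [404.0, 248.1, 161.5]
ee_rot: [0.512, 0.493, -0.503, 0.492]
contact_force: [0.1, -0.5, 0.1]
gripper_width: 59.7
```

Run:
```python
from h import *
go(584,126,150)
d=get_image("top");crop(d,95,120,180,165,4,"t3")
```

```text
from [404.  248.1 161.5] -1.7 F [ 0.1 -0.5  0.1] w 59.7 t 5.0 
  delta [ 11.9 183.5 116.8] spin 0.1 rows>= 5.2
```

View pics/t3.png

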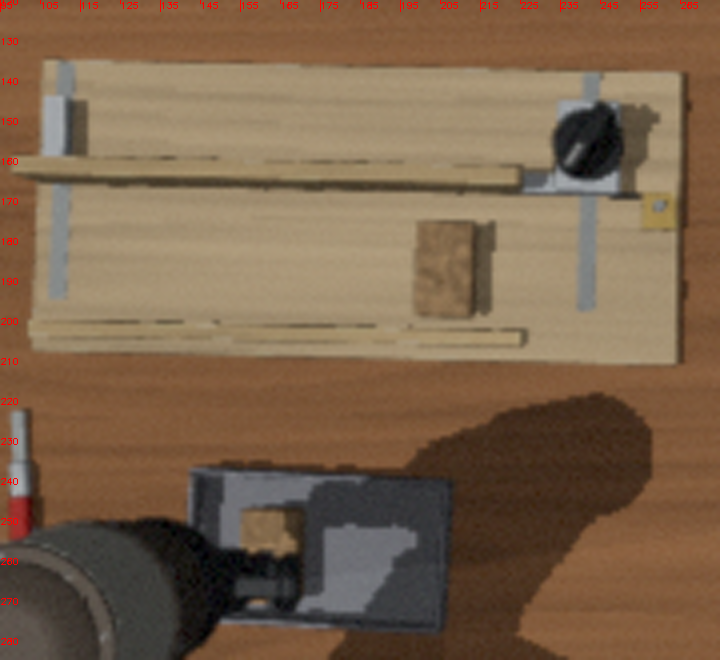

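Request:
{"op": "apply_moves", "data": {"targets": "20 37 23 0 -1;40 74 46 0 -1;40 111 70 0 -1;40 148 94 0 -1;40 184 117 0 -1;40 184 117 0 -1;80 184 117 0 -1;100 184 117 0 -1;100 184 117 0 -1;100 184 117 0 -1"}}

```text
clock: 5.9
position: [581.3, 122.9, 54.5]
ee_rot: [-0.506, -0.493, 0.509, -0.492]
contact_force: [-0.1, 1.0, 0.4]
gripper_width: 85.3
```

Run:
```python
from h import *
go(584,126,27)
```

```text
from [581.3 122.9  54.5] -1.8 F [-0.1  1.   0.4] w 85.3 t 5.9 
  delta [27.5  2.7 -3.3] spin 0.0 rows>= 0.7
```

Request:
{"op": "apply_moves", "data": {"targets": "27 2 -3 0 -1;27 2 -3 0 -1;27 2 -3 0 1;27 2 -3 0 1;27 2 -3 0 1;27 2 -3 0 1;27 2 -3 0 1;27 2 -3 0 1;27 2 -3 0 1;27 2 -3 0 1"}}

```text
clock: 6.73
position: [585.8, 127.2, 31.3]
ee_rot: [0.508, 0.492, -0.506, 0.493]
contact_force: [-0.9, 0.9, 6.9]
gripper_width: 36.6
```

Request:
{"op": "apply_moves", "data": {"targets": "-40 0 0 0 1;-80 0 0 0 1;-95 0 0 0 1;-95 0 0 0 1;-95 0 0 0 1;-95 0 0 0 1"}}

```text
clock: 7.23
position: [583.5, 126.2, 123.1]
ee_rot: [-0.507, -0.493, 0.509, -0.492]
contact_force: [-0.0, -0.3, -1.7]
gripper_width: 36.7
```

Run:
```python
from h import *
go(401,173,110)
```

```text
from [583.5 126.2 123.1] -1.8 F [-0.  -0.3 -1.7] w 36.7 t 7.2 
  delta [  13.6 -183.8  -41. ] spin 0.0 rows>= 4.5
```

Request:
{"op": "apply_moves", "data": {"targets": "13 -40 -9 0 1;13 -80 -18 0 1;13 -120 -27 0 1;13 -160 -36 0 1;13 -184 -41 0 1;13 -184 -41 0 1;13 -184 -41 0 1;50 -184 -41 0 1;86 -184 -41 0 1;88 -184 -41 0 1"}}

```text
clock: 8.07
position: [399.1, 170.0, 30.8]
ee_rot: [-0.503, -0.492, 0.513, -0.491]
contact_force: [-1.0, -1.4, -0.5]
gripper_width: 36.4
```

Request:
{"op": "apply_moves", "data": {"targets": "0 0 0 0 1;0 0 0 0 1;0 0 0 0 -0.15;0 0 0 0 -0.15;0 0 0 0 -0.15;0 0 0 0 -0.15;0 0 0 0 -0.15"}}

```text
clock: 8.65
position: [402.4, 173.6, 37.1]
ee_rot: [0.508, 0.492, -0.507, 0.492]
contact_force: [-0.1, -0.7, 0.2]
gripper_width: 49.3
```

Request:
{"op": "apply_moves", "data": {"targets": "-40 0 0 0 -0.15;-80 0 0 0 -0.15;-120 0 0 0 -0.15;-150 0 0 0 -0.15;-150 0 0 0 -0.15;-150 0 0 0 -0.15"}}

```text
clock: 9.15
position: [402.6, 174.0, 188.4]
ee_rot: [0.51, 0.492, -0.506, 0.492]
contact_force: [-1.0, -0.3, -0.1]
gripper_width: 49.2
```

Run:
```python
from h import *
go(580,28,200)
d=get_image("scene");crop(d,290,170,80,80,6,"s3")
```

```text
from [402.6 174.  188.4] -1.8 F [-1.  -0.3 -0.1] w 49.2 t 9.2 
  delta [-11.5 181.8 140.4] spin 0.0 rows>= 5.5
```

View pics/s3.png

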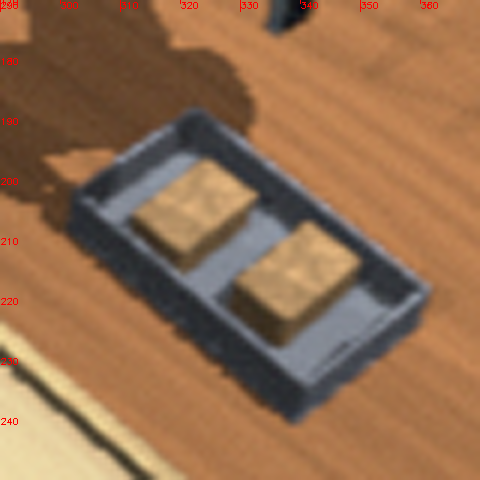

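Request:
{"op": "apply_moves", "data": {"targets": "-11 36 28 0 -1;-11 72 56 0 -1;-11 110 84 0 -1;-11 150 112 0 -1;-11 182 140 0 -1;-11 200 140 0 -1;-11 200 140 0 -1;-11 200 140 0 -1;-11 200 140 0 -1"}}

```text
clock: 9.95
position: [596.4, 26.9, 195.0]
ee_rot: [-0.506, -0.493, 0.509, -0.491]
contact_force: [-0.2, -0.1, 0.5]
gripper_width: 85.5
```

Run:
```python
from h import *
d=get_image("wrist");cv2.imwrite("pics/w2.png",cv2.resize(d["img"][:,:,::-1],(800,600)));np.save("w2.npy",d,allow_pickle=True)
go(660,28,100,-36)
crop(d,180,40,200,150,4,"w2c")
```

```text
from [596.3  27.3 195.9] -1.7 F [-0.3 -0.7 -0.2] w 85.6 t 10.0 
  delta [95.6 64.  -2.7] spin 34.3 rows>= 4.8
```

View pics/w2.png

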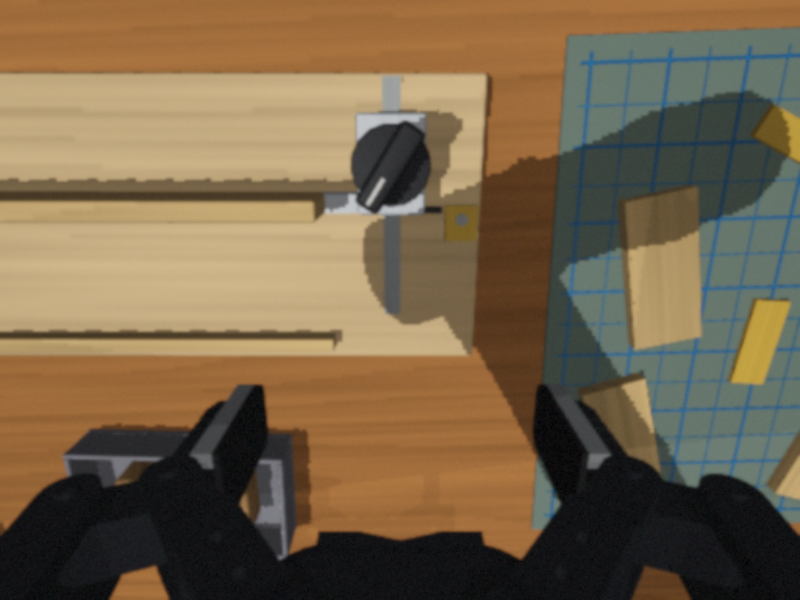

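View pics/w2c.png

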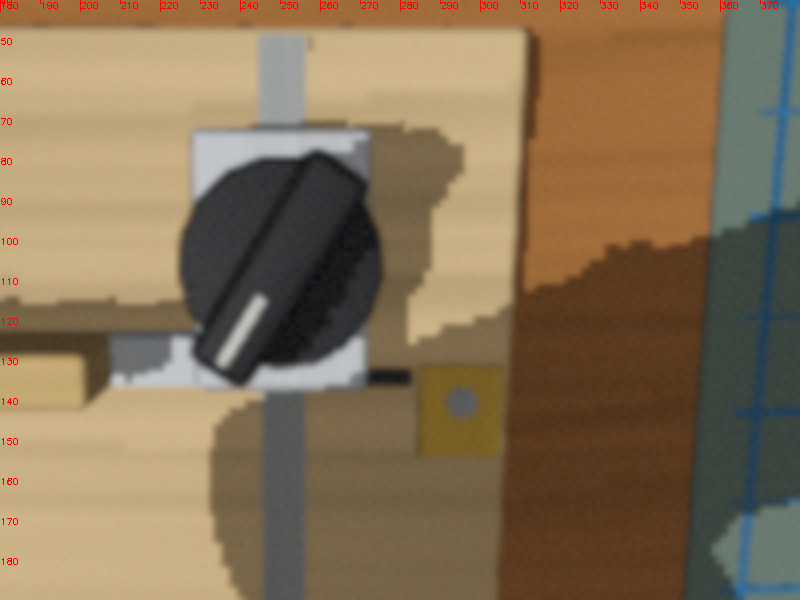

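Run:
```python
from h import *
d=np.load("w2.npy",allow_pickle=True).item()
C=lambda x,y:(180+x/4,40+y/4)
w=lambda x,y,z:toworld(d,*C(x,y),z).round(1)[:2]
P=[w(*a,87) for a in((315,152),(367,185),(240,385),(193,355))];print(P,np.mean(P,0)); e=(P[0]+P[1]-P[2]-P[3])/2;print(np.linalg.norm(e),np.degrees(np.arctan2(e[1],e[0])))
print("ptr",w(408,377,19),w(408,369,19),w(408,386,19),"idx top",w(420,455,21),w(500,455,21),"at z15",w(420,457,15))
print("shoe front",w(300,388,45))
t=np.radians(-1.8);ex=np.array([np.cos(t),np.sin(t)])
a=w(408,377,19)@ex;b=w(460,455,21)@ex;print("slide",a-b)
go(*np.mean(P,0),100,-36)
```

```text
[array([687.3,  21.7]), array([680.8,  11.5]), array([642. ,  38.7]), array([648.5,  48.2])] [664.65   30.025]
47.184345921078496 -34.68363370439779
ptr [633.3  -2.3] [635.5  -2.3] [631.   -2.3] idx top [612.6  -5.4] [611.9 -27. ] at z15 [610.8  -5.9]
shoe front [635.   26.4]
slide 20.553028216494454
from [596.3  27.3 195.9] -1.7 F [-0.3 -0.7 -0.2] w 85.6 t 10.0 
  delta [95.6 68.6 -4.8] spin 34.3 rows>= 4.8
```

Request:
{"op": "apply_moves", "data": {"targets": "30 30 -3 7 -0.2;60 66 -3 14 -0.2;90 66 -3 21 -0.2;90 66 -3 28 -0.2;90 66 -3 34.3 -0.2;90 66 -3 34.3 -0.2;90 66 -3 34.3 -0.2;90 66 -3 34.3 -0.2"}}

```text
clock: 10.67
position: [663.4, 29.0, 108.2]
ee_rot: [0.63, 0.322, -0.629, 0.322]
contact_force: [-0.1, 1.0, 0.1]
gripper_width: 51.3
```

Run:
```python
from h import *
d=get_image("wrist");cv2.imwrite("pics/w3.png",cv2.resize(d["img"][:,:,::-1],(800,600)))
go(663.5,29.5,66,-36); print(status.read_state()["joints"].round(2))
```

```text
from [663.5  28.8 108.3] -35.9 F [-0.3 -0.2 -0.1] w 51.2 t 10.7 
  delta [42.3 -0.4 -0.5] spin 0.1 rows>= 1.0
[ 0.29  0.55 -0.05 -0.   -0.97  0.66]
```

View pics/w3.png

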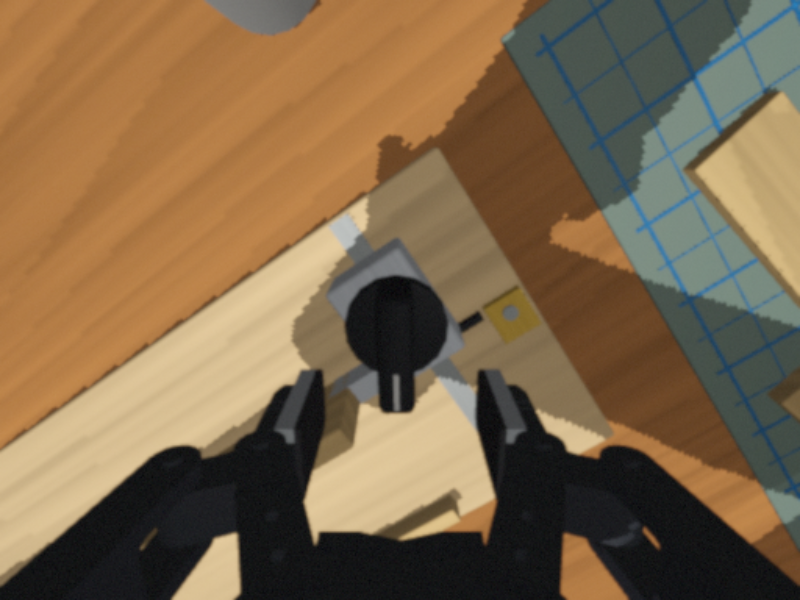

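Request:
{"op": "apply_moves", "data": {"targets": "30 0 -1 0 -0.2;42 0 -1 0 -0.2;42 0 -1 0 -0.2;42 0 -1 0 1;42 0 -1 0 1;42 0 -1 0 1;42 0 -1 0 1;42 0 -1 0 1;42 0 -1 0 1"}}

```text
clock: 11.47
position: [665.6, 29.5, 66.9]
ee_rot: [0.631, 0.321, -0.629, 0.321]
contact_force: [0.8, 1.6, 3.7]
gripper_width: 14.0
```

Run:
```python
from h import *
go(663.5,29.5,66,-36); print(status.read_state()["wrist_torque"].round(2))
```

```text
from [665.6  29.5  66.9] -36.0 F [0.8 1.6 3.7] w 14.0 t 11.5 
  delta [ 0.9 -1.7  1.3] spin -0.0 rows>= 0.1
[ 0.56 -0.27  0.03]
```

Gripped. Turn 69° counter-clockwise (negative spin).

Request:
{"op": "apply_moves", "data": {"targets": "0 0 0 -7 1;0 0 0 -14 1;0 0 0 -21 1;0 0 0 -28 1;0 0 0 -35 1;0 0 0 -42 1;0 0 0 -49 1;0 0 0 -56 1;0 0 0 -63 1;0 0 0 -69 1"}}

```text
clock: 12.3
position: [665.8, 30.7, 66.9]
ee_rot: [0.337, 0.621, -0.334, 0.623]
contact_force: [0.7, 5.1, 3.8]
gripper_width: 13.4
```

Run:
```python
from h import *
p,r,s=tool()
t=np.radians(-1.8);ex=np.array([np.cos(t),np.sin(t)])
go(p[0],p[1],p[2],33)
print(s["wrist_torque"].round(2)); print("20.5 slide in tool:",r.T@np.array([*(-20.5*ex),0]))
```

```text
from [665.8  30.7  66.9] 33.3 F [0.7 5.1 3.8] w 13.4 t 12.3 
  delta [0. 0. 0.] spin 0.3 rows>= 0.0
[ 1.67 -0.12 -0.04]
20.5 slide in tool: [ -0.09089144 -16.77064385 -11.78928511]
```

Request:
{"op": "apply_moves", "data": {"targets": "0 -4 -3 0 1;0 -8 -6 0 1;0 -12 -8.5 0 1;0 -16 -11.3 0 1;0 -16.8 -11.8 0 1;0 -16.8 -11.8 0 1;0 -16.8 -11.8 0 1"}}

```text
clock: 12.88
position: [644.6, 31.3, 66.8]
ee_rot: [0.339, 0.621, -0.336, 0.622]
contact_force: [-0.2, 7.1, 5.8]
gripper_width: 13.9
```

Run:
```python
from h import *
p,r,s=tool();print(p,s["contact_force"],s["gripper_width"])
d=get_image("wrist");cv2.imwrite("pics/w4.png",cv2.resize(d["img"][:,:,::-1],(800,600)))
d=get_image("top");crop(d,200,130,80,80,7,"t4")
```

```text
[644.57228166  31.32102707  66.80306516] [-0.20341746  7.12537574  5.80170288] 13.901376922658763
```

View pics/w4.png

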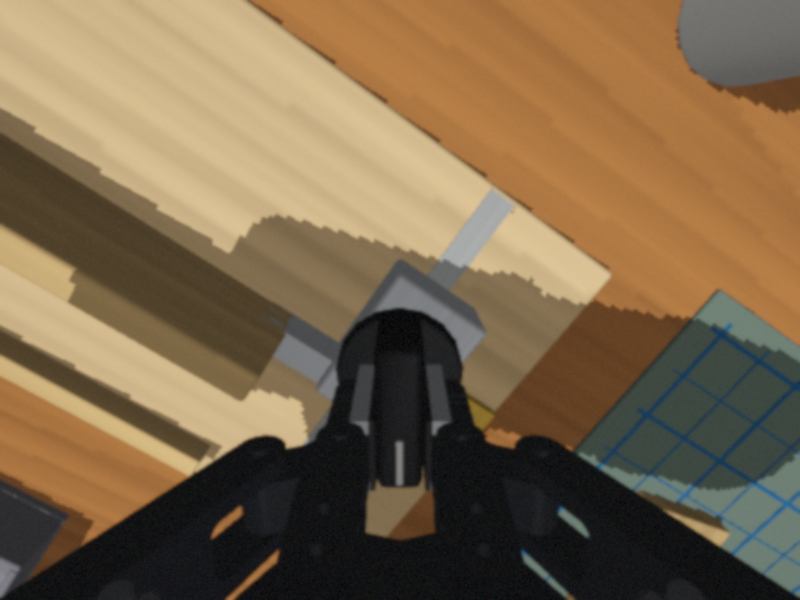

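View pics/t4.png

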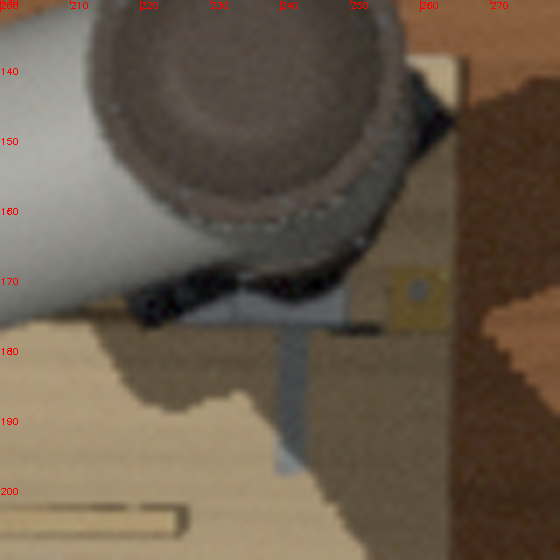

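Run:
```python
from h import *
d=get_image("scene");crop(d,200,190,90,70,8,"s4")
```

```text
(no output)
```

View pics/s4.png

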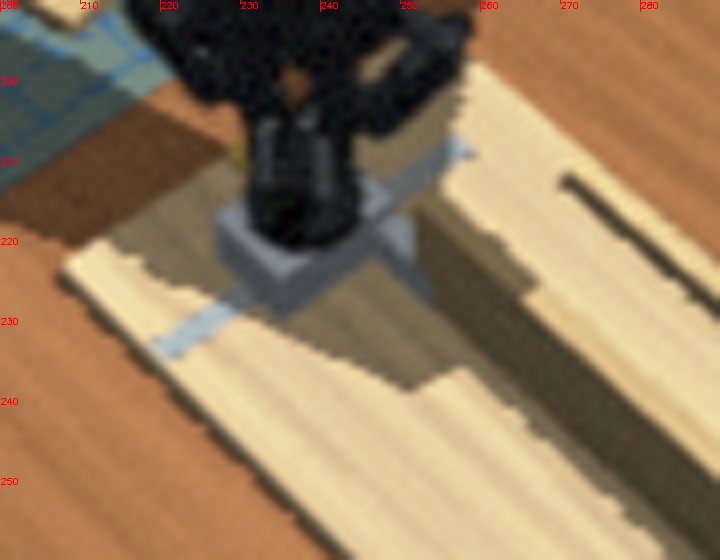

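Not visible from there. Open, lift and look with the wrist camera.

Request:
{"op": "apply_moves", "data": {"targets": "0 0 0 0 -0.1;0 0 0 0 -0.1;0 0 0 0 -0.1;0 0 0 0 -0.1;-40 0 0 0 -0.1;-60 0 0 0 -0.1;-60 0 0 0 -0.1"}}

```text
clock: 13.62
position: [646.7, 29.6, 130.6]
ee_rot: [0.339, 0.619, -0.336, 0.624]
contact_force: [0.7, -0.5, 0.4]
gripper_width: 47.1
```

Run:
```python
from h import *
go(590,0,150,-1.8)
```

```text
from [646.7  29.6 130.6] 33.0 F [ 0.7 -0.5  0.4] w 47.1 t 13.6 
  delta [-20.  -63.5  -5.9] spin 34.8 rows>= 4.9
```

Request:
{"op": "apply_moves", "data": {"targets": "-20 -30 -3 7 -0.1;-20 -63 -6 14 -0.1;-20 -63 -6 21 -0.1;-20 -63 -6 28 -0.1;-20 -63 -6 35 -0.1;-20 -63 -6 35 -0.1;-20 -63 -6 35 -0.1"}}

```text
clock: 14.2
position: [587.1, 0.2, 144.8]
ee_rot: [-0.508, -0.492, 0.509, -0.491]
contact_force: [-0.2, -0.7, 0.3]
gripper_width: 46.8
```

Run:
```python
from h import *
d=get_image("wrist");np.save("w5.npy",d,allow_pickle=True);crop(d,160,60,150,110,5,"w5")
d=get_image("top");crop(d,200,130,80,80,7,"t5")
```

```text
(no output)
```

View pics/w5.png

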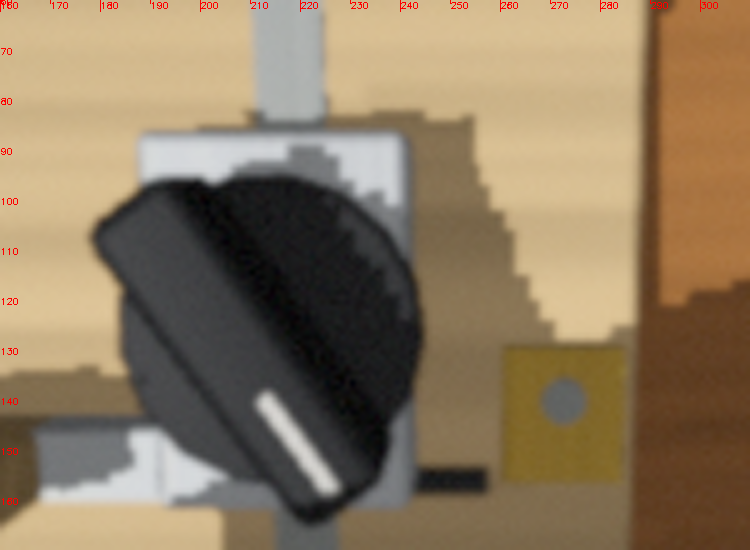

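View pics/t5.png

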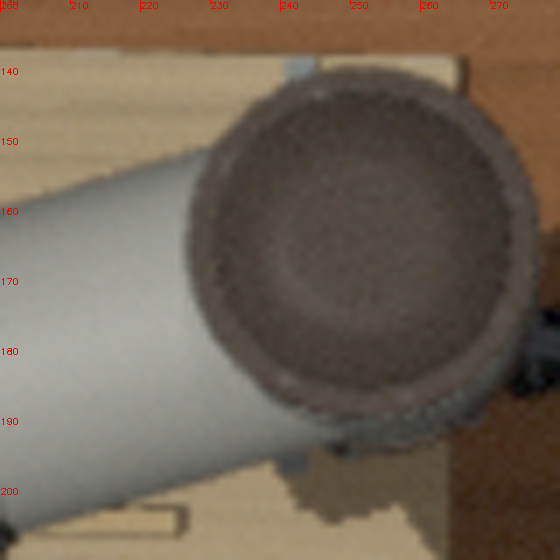

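Run:
```python
from h import *
d=np.load("w5.npy",allow_pickle=True).item()
C=lambda x,y:(160+x/5,60+y/5)
w=lambda x,y,z:toworld(d,*C(x,y),z).round(1)[:2]
t=np.radians(-1.8);ex=np.array([np.cos(t),np.sin(t)])
for z in (19,):
  print(w(485,480,z),w(485,480,z)@ex,"edges",w(485,469,z)@ex,w(485,491,z)@ex)
print(w(560,482,21)@ex,w(560,484,15)@ex,"shoe front",w(300,507,45)@ex,"knob",w(252,350,87))
```

```text
[612.2  -1.8] 611.9544556222415 edges 614.0534193990095 609.9523014256023
611.9849803974655 610.392052052696 shoe front 612.6798832434413 knob [644.6  28.7]
```

Run:
```python
from h import *
go(645,29.8,110,33)
```

```text
from [5.874e+02 3.000e-01 1.449e+02] -1.9 F [0.6 0.6 0.4] w 46.6 t 14.3 
  delta [ 34.8  56.6 -31.4] spin -34.9 rows>= 4.9
```

Request:
{"op": "apply_moves", "data": {"targets": "10 30 -16 -7 -0.1;20 57 -31 -14 -0.1;34 57 -31 -21 -0.1;34 57 -31 -28 -0.1;34 57 -31 -35 -0.1;34 57 -31 -35 -0.1;34 57 -31 -35 -0.1;34 57 -31 -35 -0.1"}}

```text
clock: 14.97
position: [645.7, 29.5, 111.4]
ee_rot: [0.338, 0.621, -0.338, 0.621]
contact_force: [-0.1, 0.6, -0.1]
gripper_width: 47.3
```

Run:
```python
from h import *
d=get_image("wrist");cv2.imwrite("pics/w6.png",cv2.resize(d["img"][:,:,::-1],(640,480)))
go(645,29.8,67,33)
```

```text
from [645.7  29.4 111.5] 32.9 F [-0.3  0.5  0.7] w 46.7 t 15.0 
  delta [44.5 -0.4 -0.7] spin -0.1 rows>= 1.1
```

View pics/w6.png

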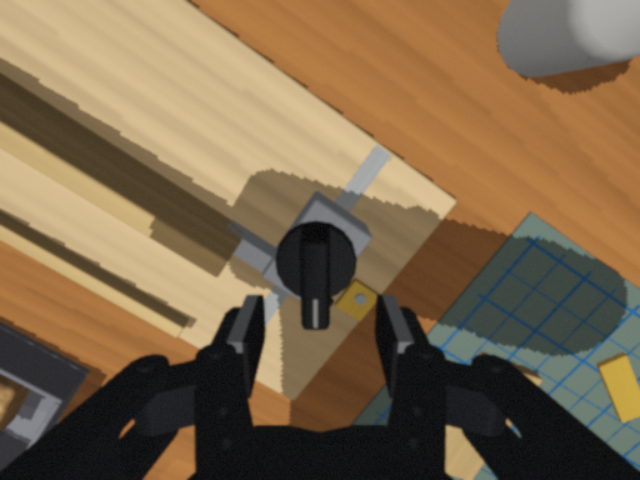

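Request:
{"op": "apply_moves", "data": {"targets": "30 0 -2 0 -0.2;44 0 -2 0 -0.2;44 0 -2 0 -0.2;44 0 -2 0 1;44 0 -2 0 1;44 0 -2 0 1;44 0 -2 0 1;44 0 -2 0 1;44 0 -2 0 1"}}

```text
clock: 15.77
position: [646.0, 31.8, 69.2]
ee_rot: [0.338, 0.62, -0.337, 0.622]
contact_force: [-0.6, 3.9, 5.4]
gripper_width: 13.5
```

Request:
{"op": "apply_moves", "data": {"targets": "0 0 0 7 1;0 0 0 14 1;0 0 0 21 1;0 0 0 28 1;0 0 0 35 1;0 0 0 42 1;0 0 0 49 1;0 0 0 56 1;0 0 0 63 1;0 0 0 69 1"}}

```text
clock: 16.6
position: [645.8, 29.8, 69.3]
ee_rot: [0.632, 0.318, -0.63, 0.32]
contact_force: [0.6, -3.5, 5.2]
gripper_width: 13.9
```

Run:
```python
from h import *
go(645,29.8,67,-36.2);s=status.read_state();print(s["wrist_torque"])
```

```text
from [645.8  29.8  69.3] -36.3 F [ 0.6 -3.5  5.2] w 13.9 t 16.6 
  delta [ 2.3 -0.6  0.5] spin -0.1 rows>= 0.1
[-1.11092161  0.02796741  0.059759  ]
```

Request:
{"op": "apply_moves", "data": {"targets": "0 0 0 3 1;0 0 0 3 1;0 0 0 3 1;0 0 0 3 -0.1;0 0 0 3 -0.1;0 0 0 3 -0.1;0 0 0 3 -0.1;-40 0 0 3 -0.1;-60 0 0 3 -0.1;-60 0 0 3 -0.1"}}

```text
clock: 17.43
position: [647.8, 31.6, 132.6]
ee_rot: [0.641, 0.303, -0.635, 0.306]
contact_force: [1.6, 0.0, 0.8]
gripper_width: 47.3
```

Run:
```python
from h import *
go(588,0,147,-1.8)
```

```text
from [647.8  31.6 132.6] -39.0 F [1.6 0.  0.8] w 47.3 t 17.4 
  delta [-15.  -26.4  62.1] spin -37.2 rows>= 5.2
```

Request:
{"op": "apply_moves", "data": {"targets": "-15 -13 31 -7 -1;-15 -26 62 -14 -1;-15 -26 62 -21 -1;-15 -26 62 -28 -1;-15 -26 62 -35 -1;-15 -26 62 -37 -1;-15 -26 62 -37 -1;-15 -26 62 -37 -1"}}

```text
clock: 18.1
position: [585.1, -0.6, 141.8]
ee_rot: [-0.509, -0.491, 0.509, -0.49]
contact_force: [-0.5, 1.0, -0.6]
gripper_width: 85.5
```

Run:
```python
from h import *
d=get_image("wrist");np.save("w7.npy",d,allow_pickle=True);crop(d,160,60,150,110,5,"w7")
```

```text
(no output)
```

View pics/w7.png

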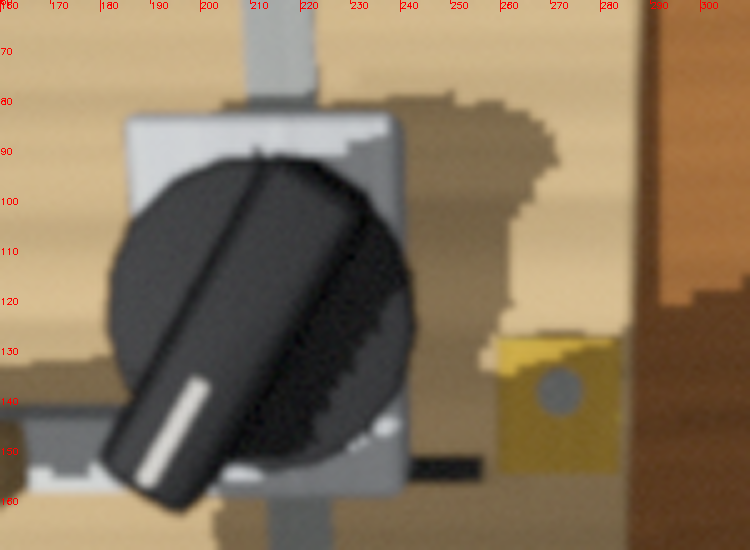

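Run:
```python
from h import *
d=np.load("w7.npy",allow_pickle=True).item()
g=cv2.cvtColor(d["img"],cv2.COLOR_RGB2GRAY).astype(int)
print(g[145:162,248:254].mean(1).round().astype(int), d["img"][145:162,262:282].mean(1).round().astype(int)[:, [0,2]].tolist())
C=lambda x,y:(160+x/5,60+y/5)
w=lambda x,y,z:toworld(d,*C(x,y),z).round(1)[:2]
t=np.radians(-1.8);ex=np.array([np.cos(t),np.sin(t)])
print(w(450,469,19)@ex,w(560,474,21)@ex,w(560,476,15)@ex)
P=[w(*a,87) for a in((270,160),(362,208),(184,512),(103,455))];e=(P[0]+P[1]-P[2]-P[3])/2;print(np.mean(P,0),np.degrees(np.arctan2(e[1],e[0]))+1.8, "want -34.4")
```

```text
[114 113 112 111 110  96  58  28  26  26  35  67  97 106 106 106 106] [[123, 39], [123, 39], [123, 39], [123, 38], [124, 39], [123, 38], [123, 39], [124, 39], [124, 41], [124, 53], [123, 70], [123, 75], [122, 74], [122, 74], [122, 75], [122, 75], [122, 74]]
612.5813016956043 611.9038761968759 610.4140395840508
[644.575  30.375] -32.80824604484504 want -34.4
```

Run:
```python
from h import *
go(450,-210,270,-1.8)
```

```text
from [585.1  -0.6 141.9] -2.1 F [-0.3  0.   0.6] w 85.5 t 18.1 
  delta [-128.  -127.4  214.3] spin -0.3 rows>= 6.7
```

Request:
{"op": "apply_moves", "data": {"targets": "-40 0 0 0 -1;-60 -30 40 0 -1;-80 -55 70 0 -1;-100 -80 100 0 -1;-120 -100 130 0 -1;-128 -120 165 0 -1;-128 -127 195 0 -1;-128 -127 214 0 -1;-128 -127 214 0 -1;-128 -127 214 0 -1"}}

```text
clock: 18.98
position: [450.2, -210.8, 270.2]
ee_rot: [0.51, 0.49, -0.51, 0.49]
contact_force: [0.2, -0.2, -1.1]
gripper_width: 85.6
```

Run:
```python
from h import *
p,r,s=tool();print(p)
d=get_image("wrist");np.save("w8.npy",d,allow_pickle=True);cv2.imwrite("pics/w8.png",cv2.resize(d["img"][:,:,::-1],(800,600)))
d=get_image("top");crop(d,95,120,180,165,4,"t8")
```

```text
[ 450.23805759 -210.82593472  270.24706672]
```

View pics/w8.png

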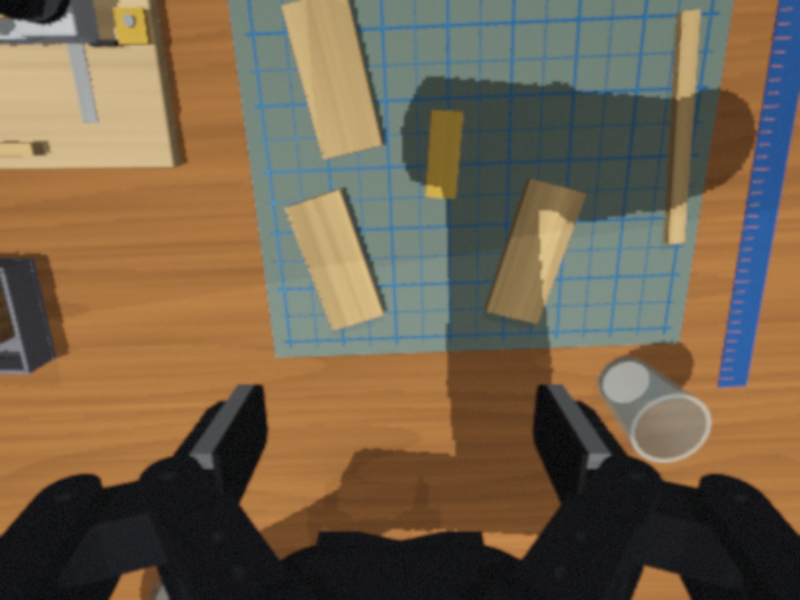

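View pics/t8.png

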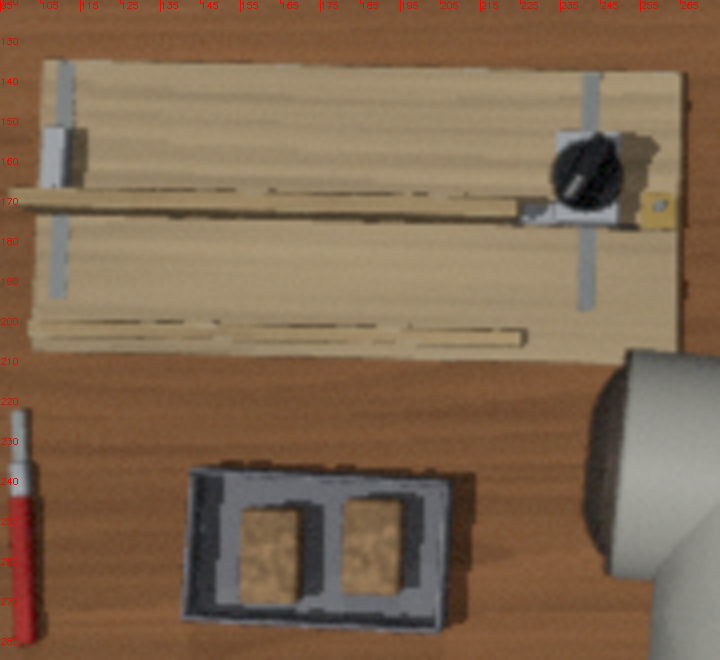

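```bash
cat >> h.py <<'E'
def panel(d,q,s=.64,o=(0,0)):
    P=np.array([toworld(d,o[0]+a[0]*s,o[1]+a[1]*s,15)[:2] for a in q])  # far-left, far-right, near-right, near-left
    e=(P[0]+P[1]-P[2]-P[3])/2;L=np.linalg.norm(e);e/=L;n=(P[2]+P[3])/2
    yaw=np.degrees(np.arctan2(e[1],e[0]))
    W=np.linalg.norm((P[0]-P[1]+P[3]-P[2])/2)
    g=n+37*e
    print("ctr",P.mean(0).round(1),"L",L.round(1),"W",W.round(1),"yaw",yaw.round(1),"grip",g.round(1)); return g,yaw
E
python3 - <<'E'
from h import *
d=np.load("w8.npy",allow_pickle=True).item()
panel(d,[(285,209),(341,190),(383,315),(334,329)]);panel(d,[(529,180),(585,193),(540,324),(487,311)])
g,y=panel(d,[(285,209),(341,190),(383,315),(334,329)])
go(*g,60,y)
E
```

```text
ctr [ 434.  -154.3] L 116.4 W 49.2 yaw 15.6 grip [ 413.5 -160. ]
ctr [ 434.9 -328.5] L 120.4 W 50.2 yaw -15.4 grip [ 412.5 -322.4]
ctr [ 434.  -154.3] L 116.4 W 49.2 yaw 15.6 grip [ 413.5 -160. ]
from [ 450.7 -209.6  270. ] -2.1 F [-0.1  0.3 -0.4] w 85.7 t 19.1 
  delta [210.  -38.9 -48.1] spin -17.6 rows>= 5.2
```

Request:
{"op": "apply_moves", "data": {"targets": "40 -20 -24 -7 -1;80 -39 -48 -14 -1;120 -39 -48 -18 -1;160 -39 -48 -18 -1;200 -39 -48 -18 -1;210 -39 -48 -18 -1;210 -39 -48 -18 -1;210 -39 -48 -18 -1"}}

```text
clock: 19.75
position: [413.6, -159.8, 59.8]
ee_rot: [0.425, 0.566, -0.426, 0.564]
contact_force: [-0.1, -0.5, 0.3]
gripper_width: 85.3
```

Run:
```python
from h import *
d=get_image("wrist");cv2.imwrite("pics/w9.png",cv2.resize(d["img"][:,:,::-1],(640,480)))
go(413,-159.5,2,16)
```

```text
from [ 414.8 -160.1   61.1] 16.0 F [-0.  -0.1 -0. ] w 85.3 t 19.8 
  delta [59.1 -1.6 -1.1] spin 0.0 rows>= 1.4
```

View pics/w9.png

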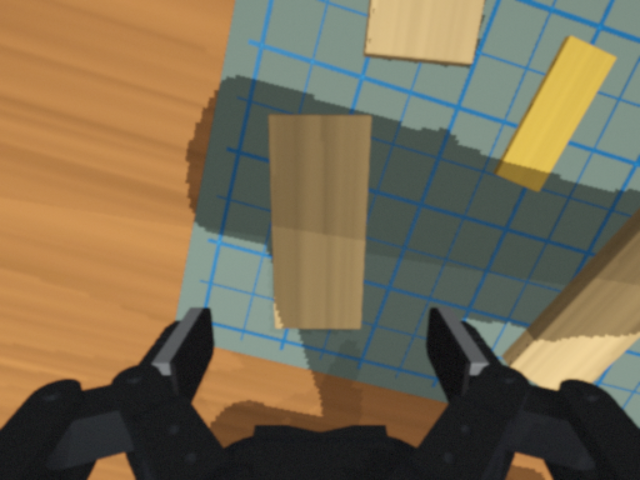

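Request:
{"op": "apply_moves", "data": {"targets": "35 -1 -0.5 0 -0.6;58 -1 -0.5 0 -0.6;58 -1 -0.5 0 -0.6;58 -1 -0.5 0 -0.6;58 -1 -0.5 0 1;58 -1 -0.5 0 1;58 -1 -0.5 0 1;58 -1 -0.5 0 1;58 -1 -0.5 0 1;58 -1 -0.5 0 1"}}

```text
clock: 20.63
position: [414.5, -160.4, 4.8]
ee_rot: [0.427, 0.563, -0.424, 0.566]
contact_force: [-0.8, 1.8, 5.1]
gripper_width: 48.0
```

Run:
```python
from h import *
go(413,-159.5,120,16)
```

```text
from [ 414.5 -160.4    4.8] 16.0 F [-0.8  1.8  5.1] w 48.0 t 20.6 
  delta [-115.2   -0.6   -1.1] spin -0.0 rows>= 2.8
```

Request:
{"op": "apply_moves", "data": {"targets": "-40 0 0 0 1;-80 0 0 0 1;-120 0 0 0 1;-135 0 0 0 1;-135 0 0 0 1;-135 0 0 0 1"}}

```text
clock: 21.13
position: [413.1, -160.3, 139.7]
ee_rot: [0.427, 0.563, -0.425, 0.566]
contact_force: [0.3, -0.3, -0.7]
gripper_width: 48.0
```

```bash
cat >> h.py <<'E'
t=np.radians(-1.8);ex=np.array([np.cos(t),np.sin(t)]);ey=np.array([-ex[1],ex[0]])
def E2W(X,Y): return X*ex+Y*ey
E
python3 - <<'E'
from h import *
d=get_image("wrist");cv2.imwrite("pics/w10.png",cv2.resize(d["img"][:,:,::-1],(640,480)))
go(480,30,150,-1.8)
go(*E2W(539.5+32,335),130)
E
```

```text
from [ 412.1 -160.3  138.2] 15.9 F [-1.2 -0.5 -1. ] w 48.3 t 21.2 
  delta [ -11.6  117.5 -164.3] spin 17.7 rows>= 4.9
from [ 412.1 -160.3  138.2] 15.9 F [-1.2 -0.5 -1. ] w 48.3 t 21.2 
  delta [   8.7  294.  -412.4] spin 17.7 rows>= 12.1
```

View pics/w10.png

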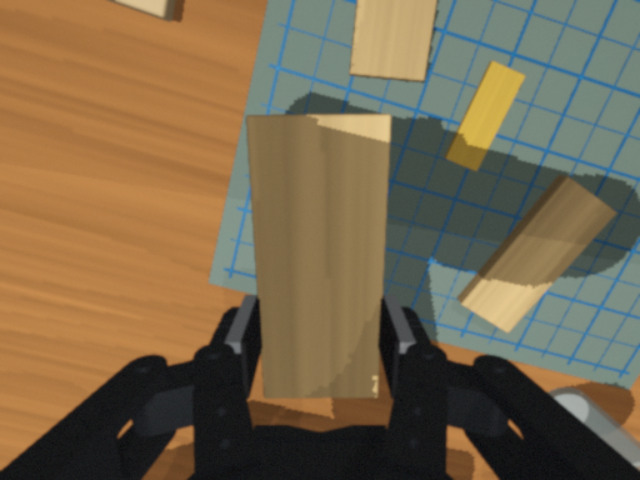

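Request:
{"op": "apply_moves", "data": {"targets": "0 20 -35 3 1;0 40 -65 6 1;0 60 -100 10 1;0 85 -130 14 1;0 110 -160 17.7 1;0 130 -190 17.7 1;0 150 -220 17.7 1;0 150 -220 17.7 1;0 150 -220 17.7 1"}}

```text
clock: 21.93
position: [495.6, 93.6, 135.6]
ee_rot: [-0.506, -0.493, 0.508, -0.492]
contact_force: [-0.1, -0.2, -0.9]
gripper_width: 48.1
```

Run:
```python
from h import *
go(*E2W(539.5+32,335),130)
```

```text
from [495.6  93.6 135.6] -1.6 F [-0.1 -0.2 -0.9] w 48.1 t 21.9 
  delta [   5.    79.8 -225.6] spin 0.2 rows>= 5.7
```

Request:
{"op": "apply_moves", "data": {"targets": "5 14 -40 0 1;5 28 -80 0 1;5 42 -120 0 1;5 56 -160 0 1;5 72 -200 0 1;5 80 -225 0 1;5 80 -225 0 1;5 80 -225 0 1;5 80 -225 0 1"}}

```text
clock: 22.68
position: [582.2, 312.9, 130.9]
ee_rot: [-0.507, -0.492, 0.509, -0.492]
contact_force: [0.3, 0.0, -1.5]
gripper_width: 48.1
```

Run:
```python
from h import *
go(*E2W(539.5+32,335),85)
p,r,s=tool();print(p[:2]@ex-539.5,p[:2]@ey)
d=get_image("wrist");cv2.imwrite("pics/w11.png",cv2.resize(d["img"][:,:,::-1],(640,480)))
d=get_image("scene");crop(d,210,180,160,140,5,"s11")
```

```text
from [582.2 312.9 130.9] -1.8 F [ 0.3  0.  -1.5] w 48.1 t 22.7 
  delta [45.9 -0.4 -4. ] spin -0.0 rows>= 1.1
32.54306682806191 331.0787594376797
```

View pics/w11.png

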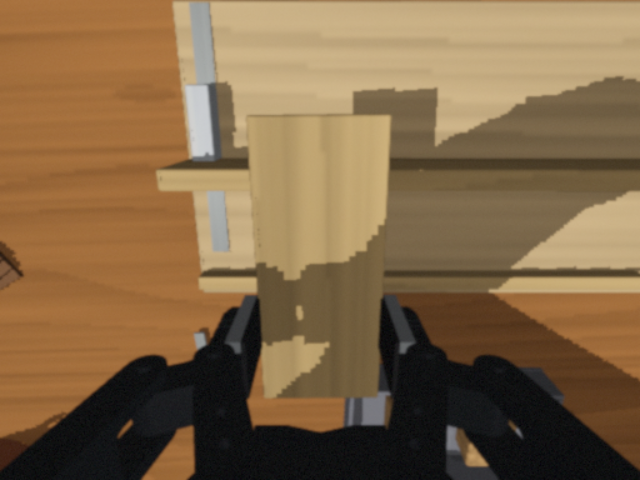

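View pics/s11.png

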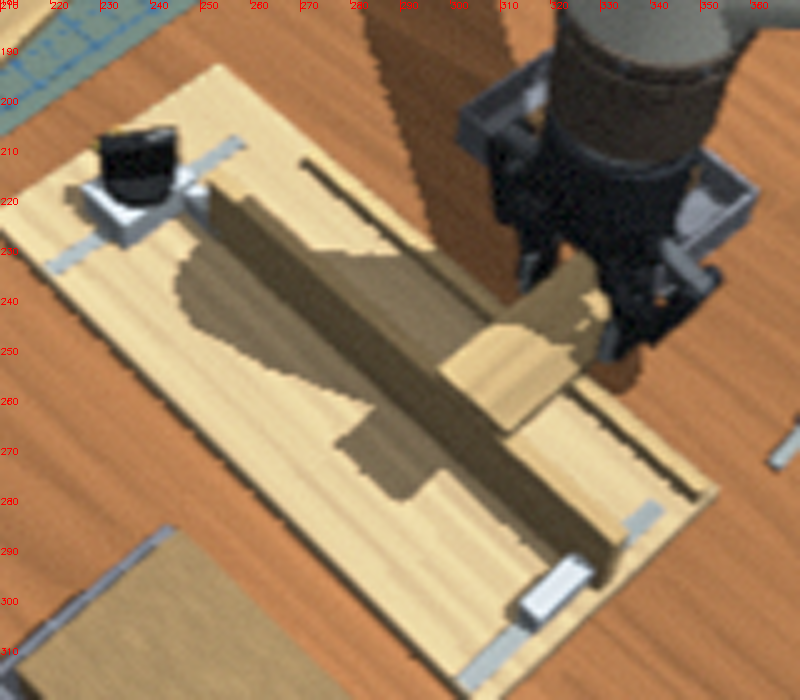

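Request:
{"op": "apply_moves", "data": {"targets": "30 0 0 0 1;48 0 0 0 1;54 0 0 0 1;58 0 0 0 1;62 0 0 0 1;66 1 0 0 1;68 1 0 0 1;68 1 0 0 1"}}

```text
clock: 23.45
position: [582.9, 313.2, 68.0]
ee_rot: [-0.507, -0.492, 0.508, -0.492]
contact_force: [-9.6, -2.7, 13.3]
gripper_width: 47.8
```

Run:
```python
from h import *
p,r,s=tool();print(p[:2]@ex-539.5,p[:2]@ey,p,s["contact_force"])
d=get_image("scene");crop(d,210,180,160,140,5,"s12")
```

```text
33.315709570278386 331.34553782721434 [582.94087446 313.18946256  68.02497013] [-9.60603658 -2.66176161 13.30969237]
```

View pics/s12.png

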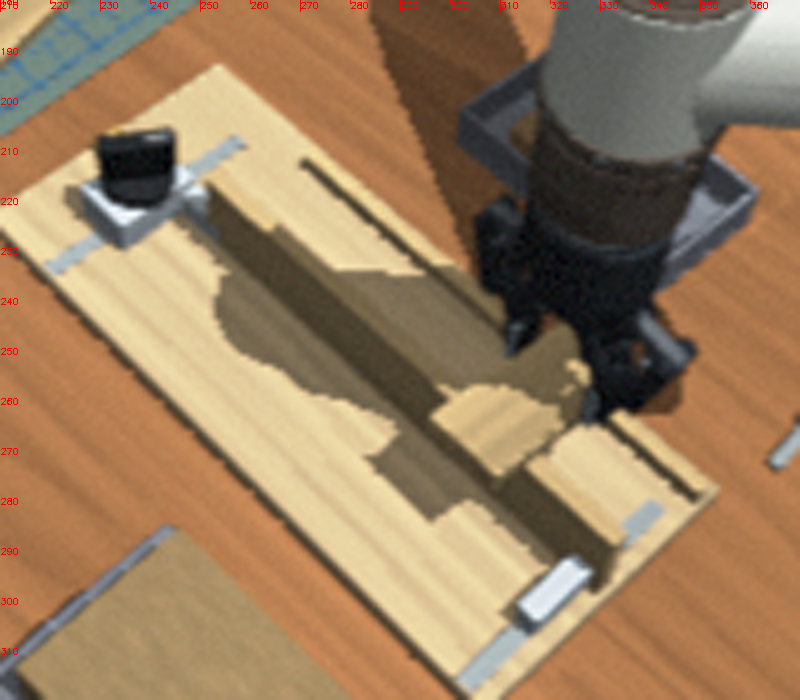

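Request:
{"op": "apply_moves", "data": {"targets": "4 0 0 0 1;8 0 0 0 1;12 1 0 0 1;16 2 0 0 1;19 3 0 0 1;22 4.5 0 0 1;22 4.5 0 0 1"}}

```text
clock: 24.08
position: [587.4, 313.1, 45.6]
ee_rot: [-0.507, -0.492, 0.509, -0.492]
contact_force: [-9.8, -3.5, 11.6]
gripper_width: 48.1
```

Run:
```python
from h import *
p,r,s=tool();print(p[:2]@ex-539.5,p[:2]@ey,p,s["contact_force"])
d=get_image("scene");crop(d,210,180,160,140,5,"s13")
```

```text
37.74787627970238 331.3766946919451 [587.37183282 313.08138633  45.62718123] [-9.83157399 -3.53919964 11.6312917 ]
```

View pics/s13.png

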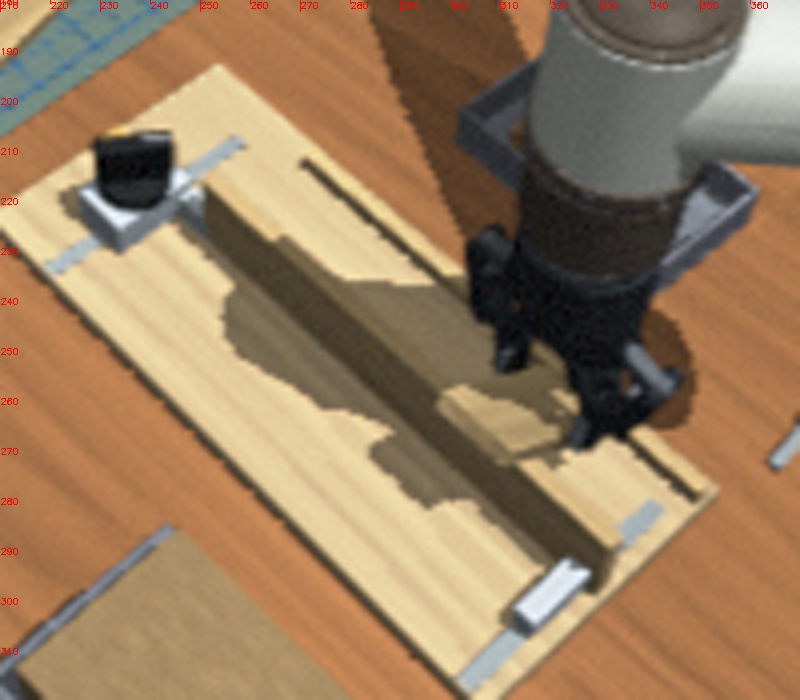

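Request:
{"op": "apply_moves", "data": {"targets": "1 -2 0 0 1;2 -4 0 0 1;3 -5 0 0 1;4 -6 0 0 1;5 -6.5 0 0 1;5 -6.5 0 0 1"}}

```text
clock: 24.63
position: [585.2, 315.0, 43.5]
ee_rot: [0.51, 0.491, -0.505, 0.494]
contact_force: [-3.5, -2.8, 13.3]
gripper_width: 48.2
```

Run:
```python
from h import *
p,r,s=tool();print(p[:2]@ex-539.5,p[:2]@ey,p,s["contact_force"])
d=get_image("scene");crop(d,210,180,160,140,5,"s14")
d=get_image("top");crop(d,95,120,180,100,4,"t14")
```

```text
35.538442200747795 333.24995387163386 [585.22232946 315.02312117  43.53496936] [-3.4546616  -2.81254037 13.30435118]
```

View pics/s14.png

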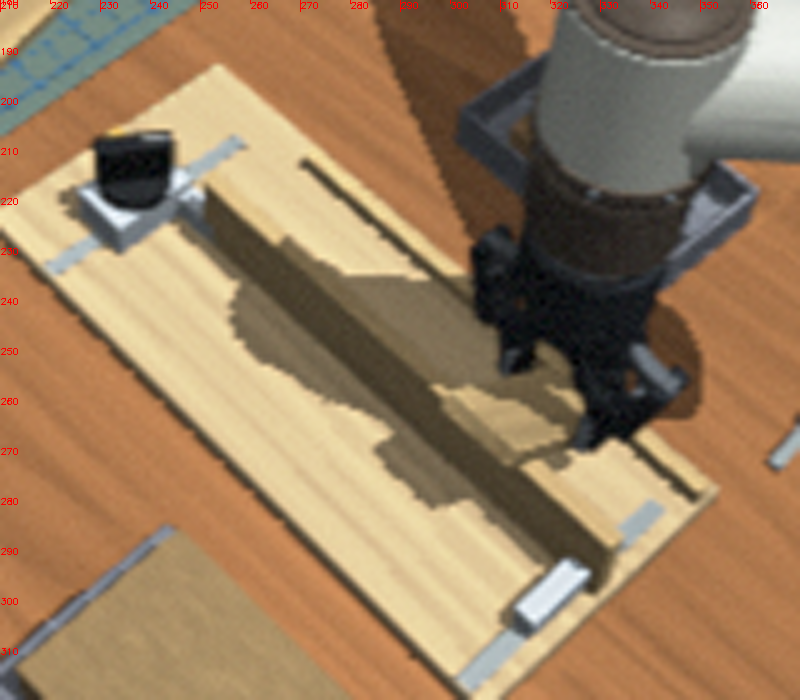

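View pics/t14.png

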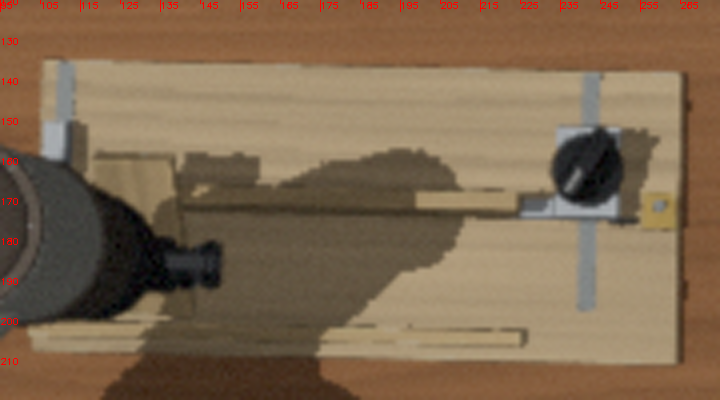

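Request:
{"op": "apply_moves", "data": {"targets": "0 0 0 0 0.2;0 0 0 0 0.2;0 0 0 0 0.2;0 0 0 0 0.2"}}

```text
clock: 25.07
position: [585.2, 315.0, 43.5]
ee_rot: [0.51, 0.491, -0.505, 0.494]
contact_force: [-4.0, -4.3, 14.3]
gripper_width: 48.2
```

Request:
{"op": "apply_moves", "data": {"targets": "0 0 0 0 0;0 0 0 0 0;0 0 0 0 0;0 0 0 0 0"}}

```text
clock: 25.4
position: [585.2, 315.0, 43.5]
ee_rot: [0.51, 0.491, -0.505, 0.494]
contact_force: [-3.2, -3.5, 14.2]
gripper_width: 48.2
```

Request:
{"op": "apply_moves", "data": {"targets": "0 0 0 0 -0.06;0 0 0 0 -0.06;0 0 0 0 -0.06;0 0 0 0 -0.06"}}

```text
clock: 25.73
position: [585.2, 315.0, 43.6]
ee_rot: [0.51, 0.491, -0.505, 0.494]
contact_force: [-2.9, -4.0, 15.0]
gripper_width: 48.0
```

Request:
{"op": "apply_moves", "data": {"targets": "-20 0 0 0 1;-50 0 0 0 1;-90 0 0 0 1;-100 0 0 0 1;-100 0 0 0 1"}}

```text
clock: 26.15
position: [584.8, 315.9, 144.0]
ee_rot: [0.512, 0.492, -0.503, 0.493]
contact_force: [0.0, -0.1, -0.6]
gripper_width: 48.2
```

Run:
```python
from h import *
p,r,s=tool();print(p,s["contact_force"])
d=get_image("top");np.save("t15.npy",d,allow_pickle=True);crop(d,200,140,80,70,8,"t15")
d=get_image("scene");crop(d,210,150,160,140,5,"s15")
go(495,95,150,-1.8)
```

```text
[584.75822062 315.87485458 143.97616147] [ 0.03577866 -0.06719861 -0.61810887]
from [582.1 314.4 138.5] -1.8 F [ 0.1 -0.6 -1.1] w 48.0 t 26.2 
  delta [-12.  -80.1 222. ] spin -0.0 rows>= 5.7
```

View pics/t15.png

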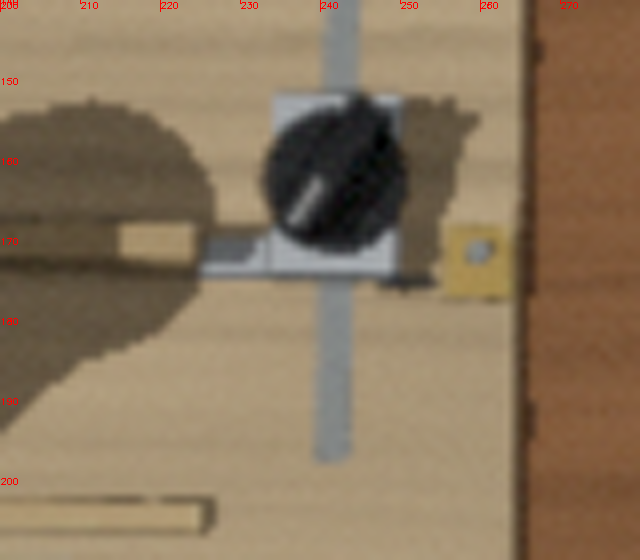

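View pics/s15.png

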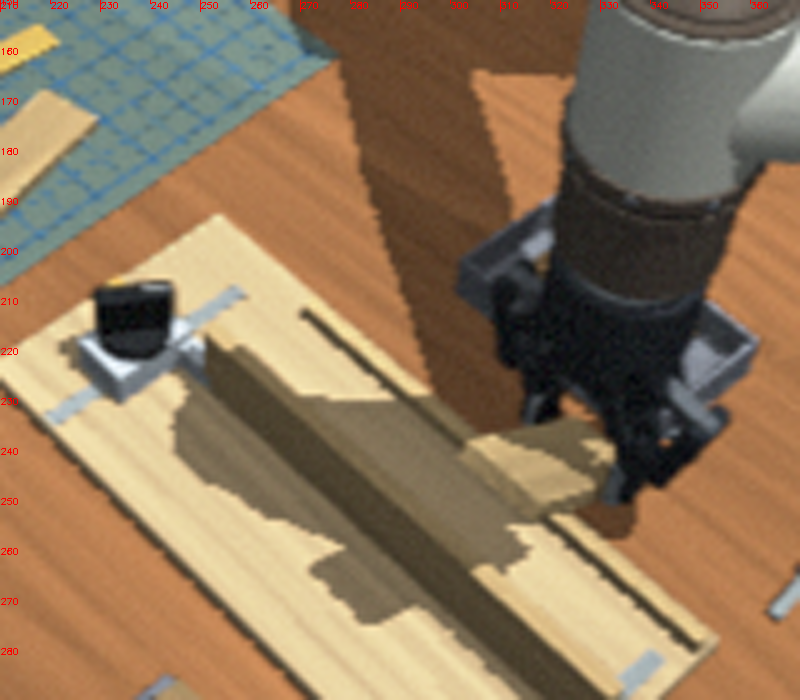

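Request:
{"op": "apply_moves", "data": {"targets": "-12 -14 40 0 1;-12 -28 80 0 1;-12 -42 120 0 1;-12 -56 160 0 1;-12 -70 195 0 1;-12 -80 222 0 1;-12 -80 222 0 1;-12 -80 222 0 1"}}

```text
clock: 26.92
position: [493.9, 93.4, 148.5]
ee_rot: [-0.507, -0.492, 0.509, -0.491]
contact_force: [1.8, 1.2, -0.5]
gripper_width: 48.0
```

Run:
```python
from h import *
go(415,-160,100,-1.8)
```

```text
from [493.9  93.4 148.5] -1.9 F [ 1.8  1.2 -0.5] w 48.0 t 26.9 
  delta [ 48.9 -70.3 255.8] spin -0.1 rows>= 6.5
```

Request:
{"op": "apply_moves", "data": {"targets": "10 -12 40 0 1;20 -24 80 0 1;30 -36 120 0 1;40 -48 160 0 1;49 -60 200 0 1;49 -68 240 0 1;49 -70 256 0 1;49 -70 256 0 1;49 -70 256 0 1"}}

```text
clock: 27.67
position: [417.6, -158.9, 99.6]
ee_rot: [-0.508, -0.492, 0.508, -0.491]
contact_force: [0.7, 0.8, -0.8]
gripper_width: 47.9
```

Request:
{"op": "apply_moves", "data": {"targets": "25 0 0 0 1;50 0 0 0 1;60 0 0 0 1;68 0 0 0 1;75 0 0 0 1;80 0 0 0 1;85 0 0 0 1;89 0 0 0 1;92 0 0 0 1;92 0 0 0 1"}}

```text
clock: 28.5
position: [425.5, -157.9, 12.1]
ee_rot: [0.51, 0.489, -0.503, 0.498]
contact_force: [4.6, 2.9, 19.0]
gripper_width: 48.5
```

Run:
```python
from h import *
go(415,-160,5,-1.8)
```

```text
from [ 425.5 -157.9   12.1] -1.5 F [ 4.6  2.9 19. ] w 48.5 t 28.5 
  delta [  7.  -10.6   2.4] spin 0.3 rows>= 0.3
```

Request:
{"op": "apply_moves", "data": {"targets": "0 0 0 0 -0.5;0 0 0 0 -0.5;0 0 0 0 -0.8;0 0 0 0 -0.8;-40 0 0 0 -0.8;-80 0 0 0 -0.8;-120 0 0 0 -0.8;-130 0 0 0 -0.8"}}

```text
clock: 29.17
position: [420.6, -158.9, 143.8]
ee_rot: [0.509, 0.49, -0.505, 0.496]
contact_force: [0.4, 0.4, -0.1]
gripper_width: 76.9
```

Run:
```python
from h import *
d=get_image("wrist");cv2.imwrite("pics/w16.png",cv2.resize(d["img"][:,:,::-1],(640,480)))
go(590,0,147,-1.8)
```

```text
from [ 420.5 -158.7  143.4] -1.7 F [ 0.2 -0.1  0. ] w 76.8 t 29.2 
  delta [  -2.1  164.7 -163.7] spin 0.1 rows>= 5.6
```

View pics/w16.png

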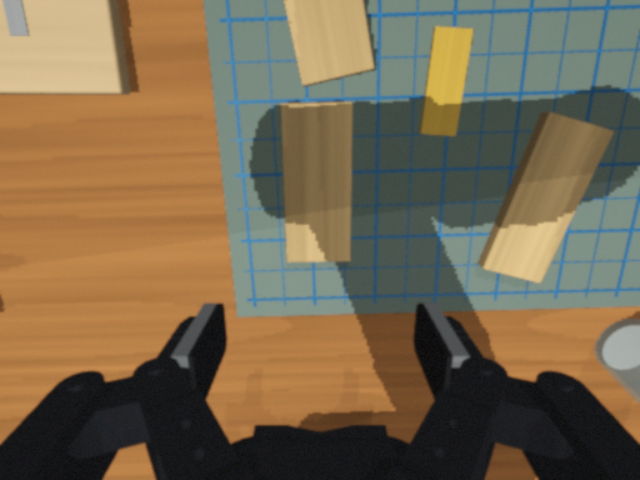

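Panel lies flat, aligned with the axes. Now look at the pointer.

Request:
{"op": "apply_moves", "data": {"targets": "-2 40 -40 0 -0.2;-2 80 -80 0 -0.2;-2 110 -110 0 -0.2;-2 140 -140 0 -0.2;-2 165 -164 0 -0.2;-2 165 -164 0 -0.2;-2 165 -164 0 -0.2;-2 165 -164 0 -0.2"}}

```text
clock: 29.88
position: [587.1, 1.3, 138.3]
ee_rot: [-0.506, -0.493, 0.508, -0.492]
contact_force: [-0.1, -0.4, -0.0]
gripper_width: 51.2
```

Run:
```python
from h import *
d=get_image("wrist");np.save("w17.npy",d,allow_pickle=True);crop(d,160,60,150,110,5,"w17")
```

```text
(no output)
```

View pics/w17.png

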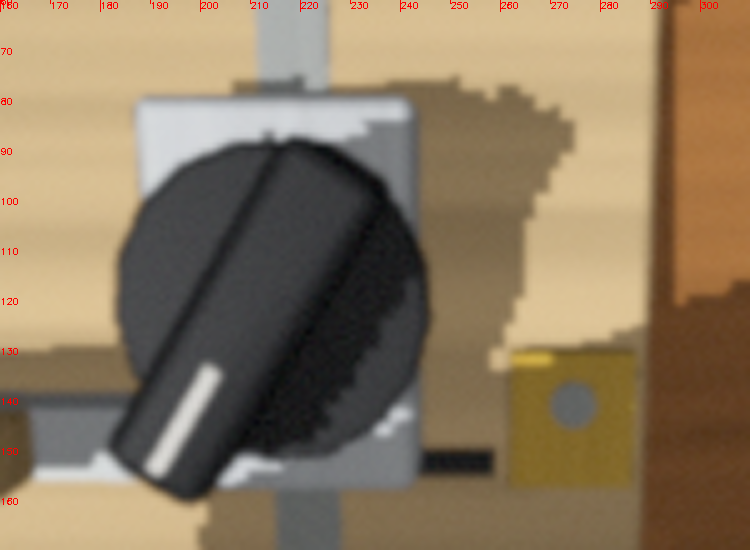

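```bash
cat >> h.py <<'E'
def fence(d,ptr,idx,o=(160,60),s=5):
    C=lambda x,y:(o[0]+(x+.5)/s-.5,o[1]+(y+.5)/s-.5)
    a=toworld(d,*C(*ptr),19)[:2]@ex;b=toworld(d,*C(*idx),21)[:2]@ex
    print("pointer",a.round(2),"index",b.round(2),"diff",(a-b).round(2))
E
python3 - <<'E'
from h import *
fence(np.load("w7.npy",allow_pickle=True).item(),(450,469),(560,473.5))
d=np.load("w17.npy",allow_pickle=True).item()
fence(d,(460,462),(570,487))
C=lambda x,y:(160+x/5,60+y/5)
print([toworld(d,*C(*a),87).round(1) for a in((290,145),(380,195),(190,500),(110,445))],toworld(d,*C(273,300),55))
go(649,30,110,-36)
E
```

```text
pointer 612.93 index 612.4 diff 0.53
pointer 616.53 index 612.47 diff 4.06
[array([670. ,  22.4,  87. ]), array([663.7,  11.6,  87. ]), array([625.6,  38.8,  87. ]), array([633.3,  48.7,  87. ])] [648.68648335  30.25920903  55.        ]
from [5.863e+02 5.000e-01 1.387e+02] -1.8 F [-0.7 -0.4 -0.3] w 51.2 t 29.9 
  delta [ 28.4  61.9 -31.4] spin 34.2 rows>= 4.8
```

Request:
{"op": "apply_moves", "data": {"targets": "10 31 -16 7 -0.2;20 62 -32 14 -0.2;28 62 -32 21 -0.2;28 62 -32 28 -0.2;28 62 -32 34.2 -0.2;28 62 -32 34.2 -0.2;28 62 -32 34.2 -0.2;28 62 -32 34.2 -0.2"}}

```text
clock: 30.6
position: [649.8, 29.8, 112.5]
ee_rot: [-0.63, -0.322, 0.63, -0.322]
contact_force: [0.3, 0.7, -0.4]
gripper_width: 51.1
```

Run:
```python
from h import *
go(649.2,30.3,67,-36.2)
```

```text
from [649.8  29.8 112.5] -35.9 F [ 0.3  0.7 -0.4] w 51.1 t 30.6 
  delta [45.5 -0.7 -0.1] spin 0.3 rows>= 1.1
```

Request:
{"op": "apply_moves", "data": {"targets": "30 0 0 0.3 -0.2;45 0 0 0.3 -0.2;45 0 0 0.3 -0.2;45 0 0 0.3 1;45 0 0 0.3 1;45 0 0 0.3 1;45 0 0 0.3 1;45 0 0 0.3 1"}}

```text
clock: 31.27
position: [650.2, 29.5, 69.3]
ee_rot: [-0.631, -0.319, 0.631, -0.32]
contact_force: [-3.2, -3.5, 6.1]
gripper_width: 13.8
```

Request:
{"op": "apply_moves", "data": {"targets": "0 0 0 -7 1;0 0 0 -14 1;0 0 0 -21 1;0 0 0 -28 1;0 0 0 -35 1;0 0 0 -42 1;0 0 0 -49 1;0 0 0 -56 1;0 0 0 -63 1;0 0 0 -69 1"}}

```text
clock: 32.1
position: [651.6, 32.2, 69.2]
ee_rot: [0.338, 0.621, -0.335, 0.623]
contact_force: [-1.3, 4.5, 3.2]
gripper_width: 13.7
```

Run:
```python
from h import *
p,r,s=tool();print(p,s["contact_force"].round(1),s["gripper_width"])
print(r.T@np.array([*(-4.1*ex),0]))
d=get_image("top");crop(d,200,130,80,80,7,"t17")
```

```text
[651.57444685  32.20818924  69.24815822] [-1.3  4.5  3.2] 13.697821758321629
[-0.01631751 -3.3625597  -2.34583162]
```

View pics/t17.png

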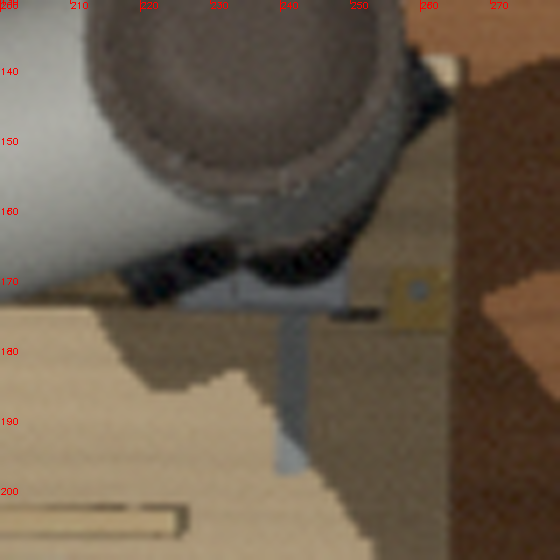

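Request:
{"op": "apply_moves", "data": {"targets": "0 -2.5 -1.7 0 1;0 -4.7 -3.2 0 1;0 -4.7 -3.2 0 1;0 -4.7 -3.2 0 1;0 -4.7 -3.2 0 1;0 -4.7 -3.2 0 1"}}

```text
clock: 32.65
position: [646.4, 32.3, 69.2]
ee_rot: [0.341, 0.619, -0.338, 0.622]
contact_force: [-0.1, 5.8, 6.3]
gripper_width: 13.4
```

Run:
```python
from h import *
p,r,s=tool();print(p,s["contact_force"].round(1),s["gripper_width"])
d=get_image("top");crop(d,200,130,80,80,7,"t18")
im=d["img"].astype(int).sum(2)
print(im[170:184,249:253].mean(1)); print(d["img"][170:184,257:262,2].mean(1),d["img"][170:184,257:262,0].mean(1))
```

```text
[646.38902459  32.26871541  69.19436816] [-0.1  5.8  6.3] 13.373648642974587
[228.5  235.25 238.5  245.   245.   228.25 122.75 123.75 216.   228.
 231.25 223.25 217.25 231.5 ]
[55.  58.8 55.2 45.2 41.2 40.8 41.2 48.6 58.2 60.2 58.6 57.2 57.4 59. ] [84.4 80.  84.  92.4 94.2 94.  92.2 81.4 88.6 90.2 89.6 88.2 86.6 89.4]
```

View pics/t18.png

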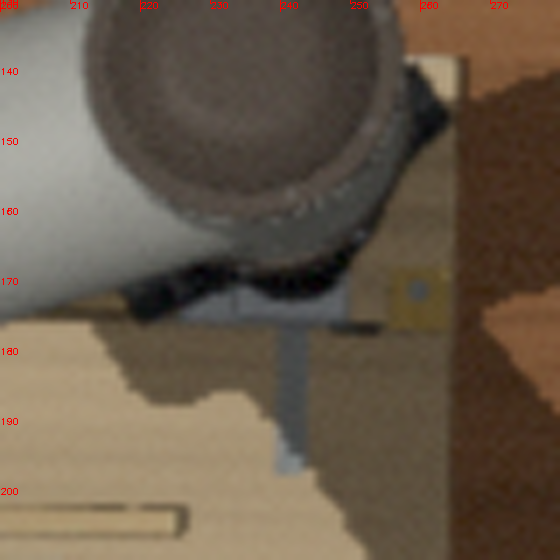

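Request:
{"op": "apply_moves", "data": {"targets": "0 -0.7 -0.5 0 1;0 -0.7 -0.5 0 1;0 -0.7 -0.5 7 1;0 -0.7 -0.5 14 1;0 -0.7 -0.5 21 1;0 -0.7 -0.5 28 1;0 -0.7 -0.5 35 1;0 -0.7 -0.5 42 1;0 -0.7 -0.5 49 1;0 -0.7 -0.5 56 1"}}

```text
clock: 33.53
position: [645.7, 30.1, 69.3]
ee_rot: [0.593, 0.386, -0.591, 0.388]
contact_force: [1.9, -2.5, 5.3]
gripper_width: 13.6
```

Request:
{"op": "apply_moves", "data": {"targets": "0 0 0 7 1;0 0 0 14 1;0 0 0 15 1;0 0 0 15 1;0 0 0 15 -0.1;0 0 0 15 -0.1;0 0 0 15 -0.1;0 0 0 15 -0.1;-40 0 0 15 -0.1;-60 0 0 15 -0.1"}}

```text
clock: 34.37
position: [644.2, 30.7, 128.7]
ee_rot: [-0.636, -0.308, 0.636, -0.309]
contact_force: [1.3, 0.6, 1.0]
gripper_width: 47.3
```

Run:
```python
from h import *
go(588,0,147,-1.8)
```

```text
from [644.2  30.7 128.7] -38.2 F [1.3 0.6 1. ] w 47.3 t 34.4 
  delta [-18.3 -25.1  58.9] spin -36.4 rows>= 5.1
```

Request:
{"op": "apply_moves", "data": {"targets": "-18 -13 30 -7 -1;-18 -25 59 -14 -1;-18 -25 59 -21 -1;-18 -25 59 -28 -1;-18 -25 59 -36 -1;-18 -25 59 -36 -1;-18 -25 59 -36 -1;-18 -25 59 -36 -1"}}

```text
clock: 35.03
position: [587.6, 0.1, 145.0]
ee_rot: [-0.51, -0.49, 0.511, -0.489]
contact_force: [0.6, -0.3, 0.5]
gripper_width: 85.1
```

Run:
```python
from h import *
d=get_image("wrist");np.save("w19.npy",d,allow_pickle=True);crop(d,160,60,150,110,5,"w19")
```

```text
(no output)
```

View pics/w19.png

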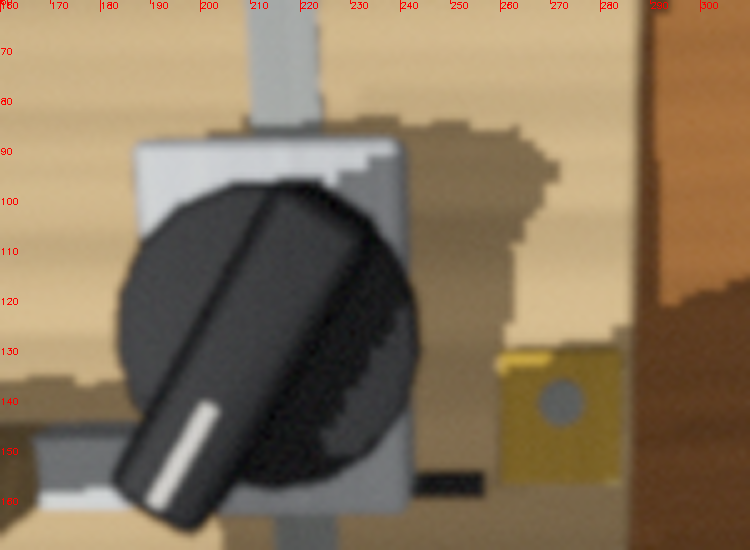

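Run:
```python
from h import *
d=np.load("w19.npy",allow_pickle=True).item()
fence(d,(450,485),(560,485))
go(400,-240,270,-1.8)
```

```text
pointer 611.86 index 612.07 diff -0.21
from [587.6   0.  145. ] -2.4 F [0.  0.7 0.2] w 85.6 t 35.1 
  delta [-124.8 -177.5  247.6] spin -0.6 rows>= 7.9
```

Request:
{"op": "apply_moves", "data": {"targets": "-40 0 0 0 -1;-60 -30 40 0 -1;-80 -60 80 0 -1;-100 -90 115 0 -1;-120 -120 150 0 -1;-125 -145 185 0 -1;-125 -155 225 0 -1;-125 -155 247 0 -1;-125 -155 247 0 -1;-125 -155 247 0 -1"}}

```text
clock: 35.92
position: [421.8, -243.5, 270.9]
ee_rot: [0.511, 0.488, -0.511, 0.489]
contact_force: [0.5, 0.4, 0.1]
gripper_width: 85.5
```

Run:
```python
from h import *
d=get_image("wrist");np.save("w20.npy",d,allow_pickle=True);cv2.imwrite("pics/w20.png",cv2.resize(d["img"][:,:,::-1],(800,600)))
```

```text
(no output)
```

View pics/w20.png

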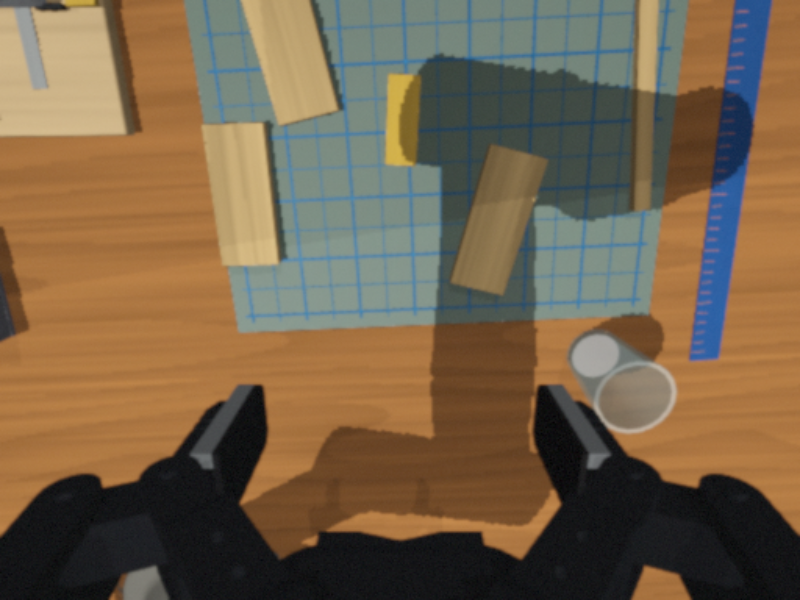

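```bash
sed -i 's/g=n+37\*e/g=n+17*e/' h.py
python3 - <<'E'
from h import *
d=np.load("w20.npy",allow_pickle=True).item()
g,y=panel(d,[(204,125),(264,122),(277,264),(222,265)])
panel(d,[(491,145),(548,159),(501,294),(451,282)])
go(*g,60,y)
E
```

```text
ctr [ 466.8 -112.2] L 117.0 W 48.7 yaw -2.2 grip [ 425.4 -110.6]
ctr [ 435.2 -328. ] L 120.5 W 48.0 yaw -16.9 grip [ 393.8 -315.4]
from [ 422.3 -242.1  270.5] -2.5 F [0.1 0.6 0.1] w 85.1 t 36.0 
  delta [ 210.5   -2.9 -131.5] spin -0.4 rows>= 6.0
```

Request:
{"op": "apply_moves", "data": {"targets": "35 0 -22 0 -1;70 0 -44 0 -1;105 0 -66 0 -1;140 0 -88 0 -1;175 -2 -110 0 -1;200 -3 -131 0 -1;210 -3 -131 0 -1;210 -3 -131 0 -1;210 -3 -131 0 -1"}}

```text
clock: 36.72
position: [425.5, -108.9, 60.0]
ee_rot: [-0.509, -0.491, 0.51, -0.49]
contact_force: [0.4, 0.3, 0.3]
gripper_width: 85.4
```

Run:
```python
from h import *
d=get_image("wrist");cv2.imwrite("pics/w21.png",cv2.resize(d["img"][:,:,::-1],(640,480)))
go(425.4,-110.6,4,-2.2)
```

```text
from [ 426.1 -109.3   60.8] -2.2 F [ 0.2 -0.1  0. ] w 85.5 t 36.8 
  delta [56.8 -0.7  1.4] spin -0.0 rows>= 1.4
```

View pics/w21.png

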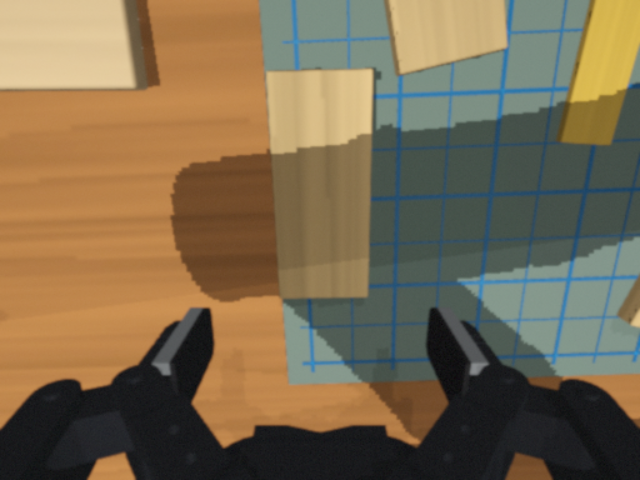

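Request:
{"op": "apply_moves", "data": {"targets": "35 -0.7 1.4 0 -0.6;58 -0.7 1.4 0 -0.6;58 -0.7 1.4 0 -0.6;58 -0.7 1.4 0 -0.6;58 -0.7 1.4 0 1;58 -0.7 1.4 0 1;58 -0.7 1.4 0 1;58 -0.7 1.4 0 1;58 -0.7 1.4 0 1;58 -0.7 1.4 0 1"}}

```text
clock: 37.6
position: [426.2, -111.1, 4.6]
ee_rot: [0.511, 0.489, -0.508, 0.491]
contact_force: [-1.0, -0.5, 5.8]
gripper_width: 48.0
```

Request:
{"op": "apply_moves", "data": {"targets": "-40 0 0 0 1;-80 0 0 0 1;-100 0 0 0 1;-100 0 0 0 1;-100 0 0 0 1"}}

```text
clock: 38.02
position: [425.6, -111.0, 104.8]
ee_rot: [0.512, 0.489, -0.508, 0.491]
contact_force: [-0.9, 0.3, -1.2]
gripper_width: 47.7
```

Run:
```python
from h import *
d=get_image("wrist");cv2.imwrite("pics/w22.png",cv2.resize(d["img"][:,:,::-1],(640,480)))
go(314,265,100,-2.5)
```

```text
from [ 424.4 -111.   103.3] -2.3 F [ 0.1 -0.1 -0.8] w 48.0 t 38.1 
  delta [   3.3 -125.4 -371.3] spin 0.2 rows>= 9.4
```

View pics/w22.png

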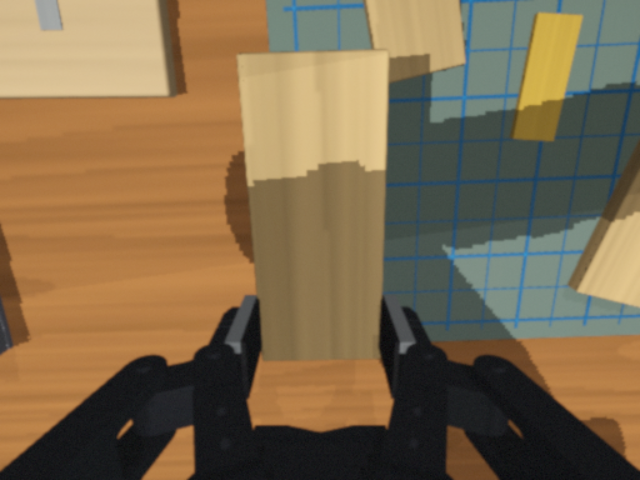

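Request:
{"op": "apply_moves", "data": {"targets": "0 -12 -40 0 1;0 -24 -80 0 1;0 -36 -120 0 1;0 -50 -160 0 1;0 -65 -200 0 1;0 -80 -240 0 1;0 -95 -280 0 1;0 -110 -320 0 1;0 -120 -350 0 1;0 -125 -365 0 1"}}

```text
clock: 38.9
position: [312.9, 262.0, 101.8]
ee_rot: [0.509, 0.491, -0.509, 0.491]
contact_force: [-0.1, -0.8, -0.8]
gripper_width: 48.1
```

Run:
```python
from h import *
go(316,258,60,-2.5)
d=get_image("wrist");np.save("w23.npy",d,allow_pickle=True);cv2.imwrite("pics/w23.png",cv2.resize(d["img"][:,:,::-1],(800,600)))
```

```text
from [312.9 262.  101.8] -2.0 F [-0.1 -0.8 -0.8] w 48.1 t 38.9 
  delta [41.8  3.3  3.9] spin 0.5 rows>= 1.0
```

View pics/w23.png

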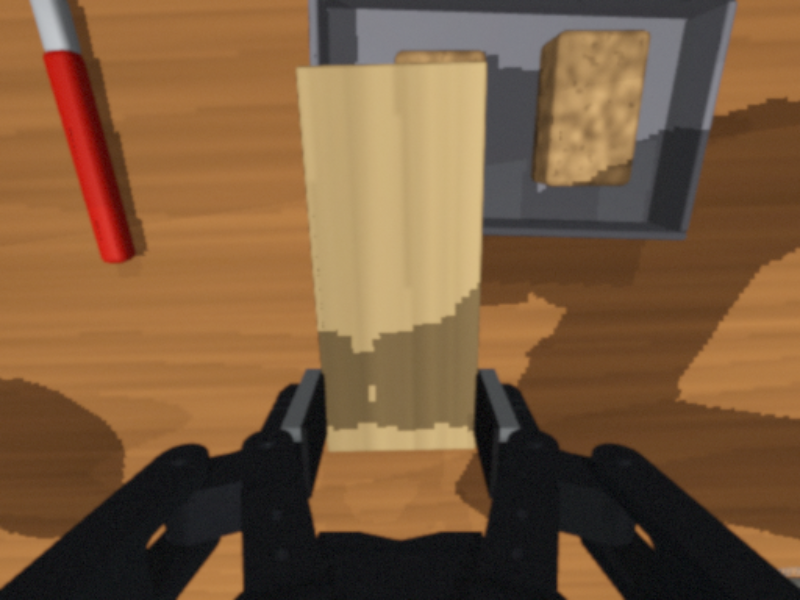

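Run:
```python
from h import *
d=np.load("w23.npy",allow_pickle=True).item()
for u,v in((500,236),(680,239),(735,3),(312,3)): print(toworld(d,u*.64,v*.64,35).round(1))
```

```text
[352.  214.8  35. ]
[347.8 132.4  35. ]
[441.7 125.1  35. ]
[447.4 292.   35. ]
```

Request:
{"op": "apply_moves", "data": {"targets": "35 5 6 0 1;60 5 6 0 1;64 5 6 0 1;68 5 6 0 1;72 5 6 0 1;76 5.5 6 0 1;80 6 6 0 1;84 7 6 0 1;87 8 6 0 1;89 9 6 0 1"}}

```text
clock: 39.78
position: [320.5, 250.8, 14.0]
ee_rot: [-0.508, -0.49, 0.512, -0.49]
contact_force: [-21.1, 3.7, 16.4]
gripper_width: 47.9
```

Run:
```python
from h import *
go(322.5,255,11.5,-2.5)
d=get_image("scene");crop(d,280,170,120,100,6,"s23")
```

```text
from [320.5 250.8  14. ] -2.3 F [-21.1   3.7  16.4] w 47.9 t 39.8 
  delta [ 2.5  1.9 -4.3] spin 0.2 rows>= 0.1
```

View pics/s23.png

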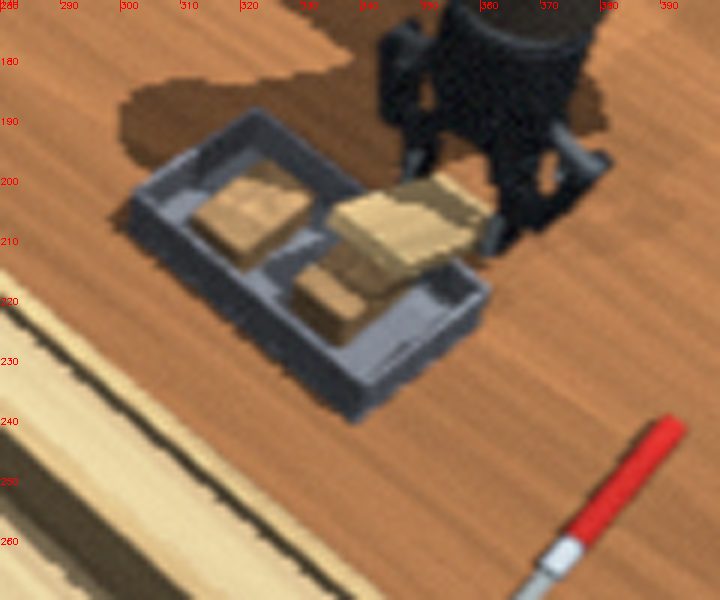

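Request:
{"op": "apply_moves", "data": {"targets": "0 -5 0 0 1;-10 -10 0 0 1;-50 -10 0 0 1;-90 -10 0 0 1;-120 -10 0 0 1;-120 -10 0 0 1;-120 -10 0 0 1"}}

```text
clock: 40.42
position: [313.1, 252.8, 135.0]
ee_rot: [0.511, 0.49, -0.509, 0.489]
contact_force: [0.4, 0.5, -1.0]
gripper_width: 47.8
```

Run:
```python
from h import *
d=get_image("wrist");np.save("w24.npy",d,allow_pickle=True);cv2.imwrite("pics/w24.png",cv2.resize(d["img"][:,:,::-1],(800,600)))
p,r,s=tool();print(p)
for L in (114,118):
  for th in (20,30,35,40,45,50):
    c,sn=np.cos(np.radians(th)),np.sin(np.radians(th))
    f=lambda a,w,n: proj(d,p+r@np.array([-5-a*sn-n*c, a*c-n*sn, w]))/.64
    # top face far corners (a=L-17), near corners (a=-17)
    print(L,th,f(L-17,-25,6).round(),f(L-17,25,6).round(),f(-17,-25,6).round())
```

```text
[312.40261012 251.79505236 133.49419964]
114 20 [281.  99.] [529. 100.] [332. 439.]
114 30 [264. 141.] [548. 141.] [333. 433.]
114 35 [255. 172.] [557. 172.] [334. 430.]
114 40 [246. 211.] [567. 212.] [334. 427.]
114 45 [237. 258.] [575. 258.] [335. 423.]
114 50 [230. 312.] [583. 313.] [335. 419.]
118 20 [278.  78.] [533.  78.] [332. 439.]
118 30 [259. 119.] [553. 119.] [333. 433.]
118 35 [248. 151.] [564. 152.] [334. 430.]
118 40 [238. 192.] [575. 193.] [334. 427.]
118 45 [228. 243.] [585. 243.] [335. 423.]
118 50 [219. 301.] [594. 302.] [335. 419.]
```

View pics/w24.png

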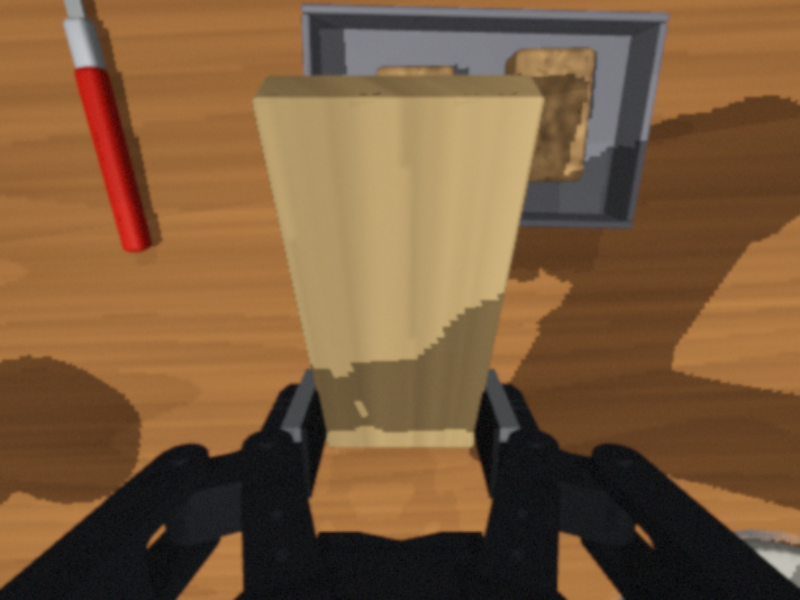

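Request:
{"op": "apply_moves", "data": {"targets": "40 5 0 0 1;80 5 0 0 1;105 5 0 0 1;112 5 0 0 1;117 5.5 0 0 1;121 6 0 0 1;125 6.5 0 0 1;128 7 0 0 1;130 7 0 0 1;130 7 0 0 1"}}

```text
clock: 41.3
position: [319.0, 250.9, 5.1]
ee_rot: [-0.509, -0.49, 0.511, -0.49]
contact_force: [-8.1, -5.5, 17.6]
gripper_width: 48.2
```

Run:
```python
from h import *
go(322.5,255,11.5,-2.5)
```

```text
from [319.  250.9   5.1] -2.3 F [-8.1 -5.5 17.6] w 48.2 t 41.3 
  delta [-6.4  3.3 -4.2] spin 0.2 rows>= 0.2
```

Request:
{"op": "apply_moves", "data": {"targets": "0 -5 0 0 1;-10 -10 0 0 1;-50 -10 0 0 1;-90 -10 0 0 1;-120 -10 0 0 1;-120 -10 0 0 1;-120 -10 0 0 1"}}

```text
clock: 41.88
position: [310.5, 254.2, 126.2]
ee_rot: [0.512, 0.491, -0.507, 0.489]
contact_force: [-0.3, -0.6, -1.3]
gripper_width: 47.9
```

```bash
cat >> h.py <<'E'
def tilt(d,row,width,g=18):
    """far top edge row & width in 800x600 wrist picture -> L,theta"""
    from scipy.optimize import least_squares
    p,r,s=tool()
    def f(x):
        L,th=x;c,sn=np.cos(th),np.sin(th)
        q=lambda a,w,n: proj(d,p+r@np.array([-5-a*sn-n*c, a*c-n*sn, w]))/.64
        A,B=q(L-g,-25,6),q(L-g,25,6);return [(A[1]+B[1])/2-row,B[0]-A[0]-width]
    z=least_squares(f,[118,.6]).x;print("L",z[0].round(1),"theta",np.degrees(z[1]).round(1))
E
python3 - <<'E'
from h import *
d=get_image("wrist");np.save("w25.npy",d,allow_pickle=True);cv2.imwrite("pics/w25.png",cv2.resize(d["img"][:,:,::-1],(800,600)))
E
```

```text
(no output)
```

View pics/w25.png

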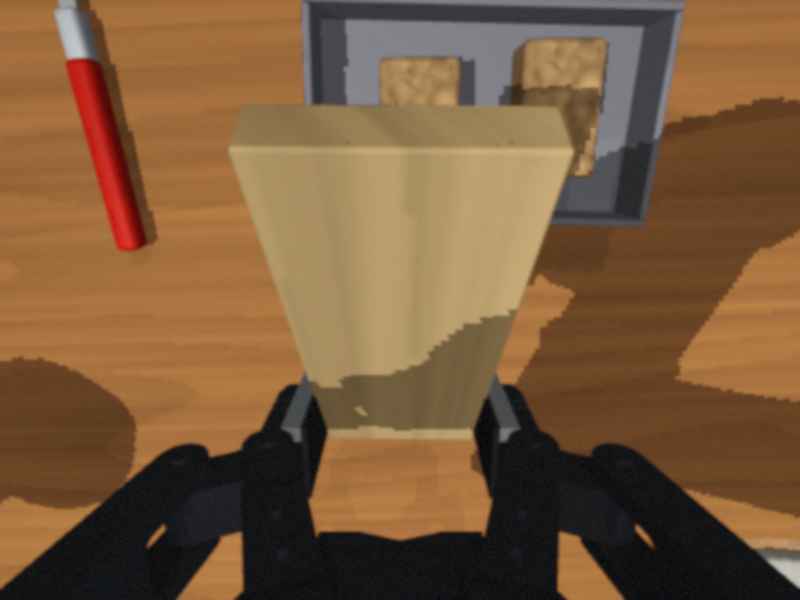

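Run:
```python
from h import *
d=get_image("wrist");tilt(d,150,343)
go(*E2W(539.5+22,335),140,-1.8)
```

```text
L 122.6 theta 37.5
from [309.4 252.3 123.5] -2.3 F [ 0.3  0.5 -1.6] w 48.4 t 42.0 
  delta [-16.5 259.5 -75.2] spin -0.5 rows>= 6.5
```

Request:
{"op": "apply_moves", "data": {"targets": "-16 38 -10 -0.5 1;-16 78 -20 -0.5 1;-16 115 -30 -0.5 1;-16 155 -45 -0.5 1;-16 195 -55 -0.5 1;-16 230 -68 -0.5 1;-16 259.5 -75 -0.5 1;-16 259.5 -75 -0.5 1;-16 259.5 -75 -0.5 1;-16 259.5 -75 -0.5 1"}}

```text
clock: 42.82
position: [570.8, 316.5, 137.0]
ee_rot: [-0.506, -0.492, 0.509, -0.492]
contact_force: [0.0, 0.7, -0.6]
gripper_width: 48.4
```

Run:
```python
from h import *
p,r,s=tool();print(p[:2]@ex-539.5,p[:2]@ey)
go(*E2W(539.5+22,335),44,-1.8)
d=get_image("wrist");np.save("w26.npy",d,allow_pickle=True);cv2.imwrite("pics/w26.png",cv2.resize(d["img"][:,:,::-1],(640,480)))
```

```text
21.090393267206423 334.2923823406113
from [570.8 316.5 137. ] -1.8 F [ 0.   0.7 -0.6] w 48.4 t 42.8 
  delta [93.   1.3 -1. ] spin 0.0 rows>= 2.2
```

View pics/w26.png

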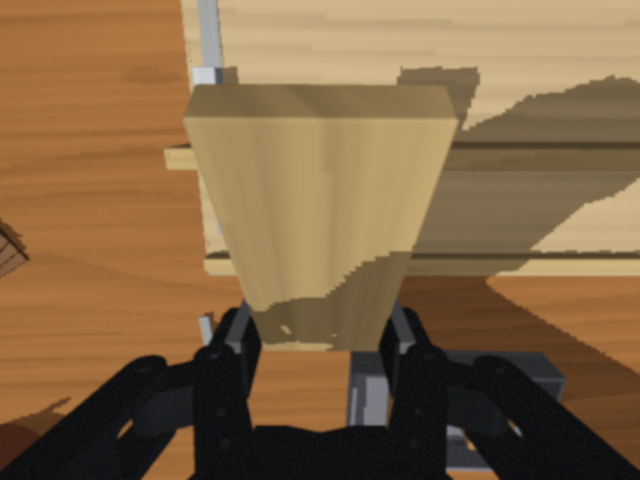

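Run:
```python
from h import *
d=np.load("w26.npy",allow_pickle=True).item()
for u,v,z in((500,259,29),(600,258,29),(500,275,29),(600,145,75),(600,168,75)): 
    w=toworld(d,u*.8,v*.8,z);print(w.round(1),(w[:2]@ex).round(1))
```

```text
[548.  185.8  29. ] 541.9
[546.5 113.1  29. ] 542.7
[535.3 184.2  29. ] 529.3
[631.4 163.5  75. ] 625.9
[619. 161.  75.] 613.6
```

Request:
{"op": "apply_moves", "data": {"targets": "40 2 0 0 1;75 2 0 0 1;85 2 0 0 1;90 2 0 0 1;93 2 0 0 1;93 2 0 0 1;93 2 0 0 1"}}

```text
clock: 43.45
position: [574.9, 318.3, 48.5]
ee_rot: [0.509, 0.492, -0.506, 0.493]
contact_force: [0.1, 1.3, 0.4]
gripper_width: 47.9
```

Run:
```python
from h import *
p,r,s=tool();print(p[:2]@ex-539.5,p[:2]@ey,p[2],s["contact_force"].round(1))
d=get_image("scene");crop(d,210,180,160,140,5,"s26")
```

```text
25.10235598483348 336.1897023536675 48.47545591956185 [0.1 1.3 0.4]
```

View pics/s26.png

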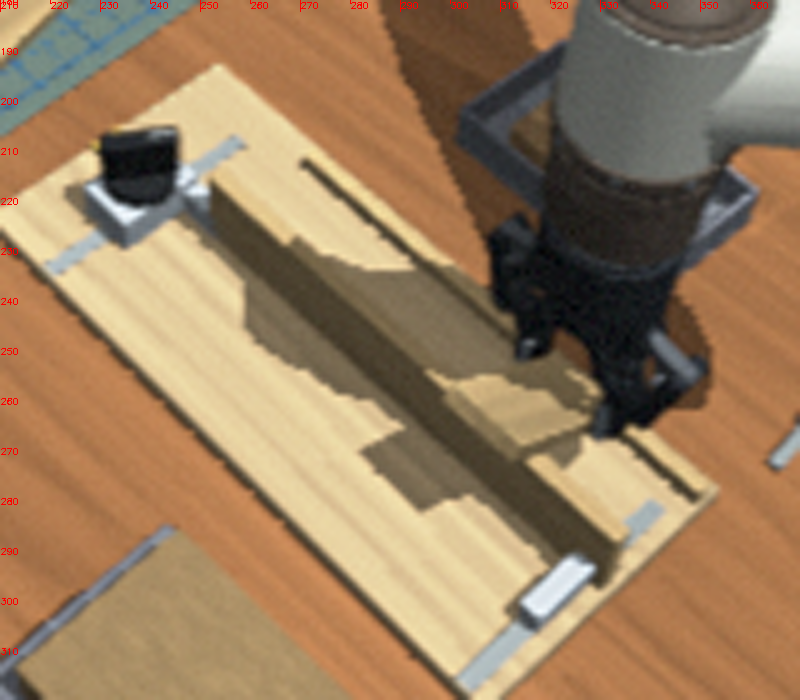

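Request:
{"op": "apply_moves", "data": {"targets": "3 -1 0 0 1;6 -2 0 0 1;8 -2 0 0 1;8 -2 0 0 1"}}

```text
clock: 43.83
position: [571.6, 317.2, 37.9]
ee_rot: [-0.507, -0.492, 0.508, -0.492]
contact_force: [0.1, -1.1, -0.8]
gripper_width: 48.1
```

Run:
```python
from h import *
p,r,s=tool();print(p[:2]@ex-539.5,p[:2]@ey,p[2],s["contact_force"].round(1))
```

```text
21.856025263216566 334.97232526750736 37.86094357827163 [ 0.1 -1.1 -0.8]
```

Request:
{"op": "apply_moves", "data": {"targets": "2 0 0 0 1;4 0 0 0 1;4 0 0 0 1;4 0 0 0 1"}}

```text
clock: 44.17
position: [572.5, 317.6, 35.4]
ee_rot: [0.508, 0.492, -0.507, 0.493]
contact_force: [-1.9, -1.7, 3.6]
gripper_width: 48.1
```

Request:
{"op": "apply_moves", "data": {"targets": "2 -1 0 0 1;4 -1 0 0 1;4 -1 0 0 1;4 -1 0 0 1"}}

```text
clock: 44.5
position: [572.6, 318.1, 33.6]
ee_rot: [0.509, 0.492, -0.506, 0.493]
contact_force: [-5.0, -2.9, 11.9]
gripper_width: 48.3
```

Run:
```python
from h import *
p,r,s=tool();print(p[:2]@ex-539.5,p[:2]@ey,p[2],s["contact_force"].round(1))
d=get_image("scene");crop(d,210,180,160,140,5,"s27")
```

```text
22.78063159789008 335.9172209710057 33.62139310498564 [-5.  -2.9 11.9]
```

View pics/s27.png

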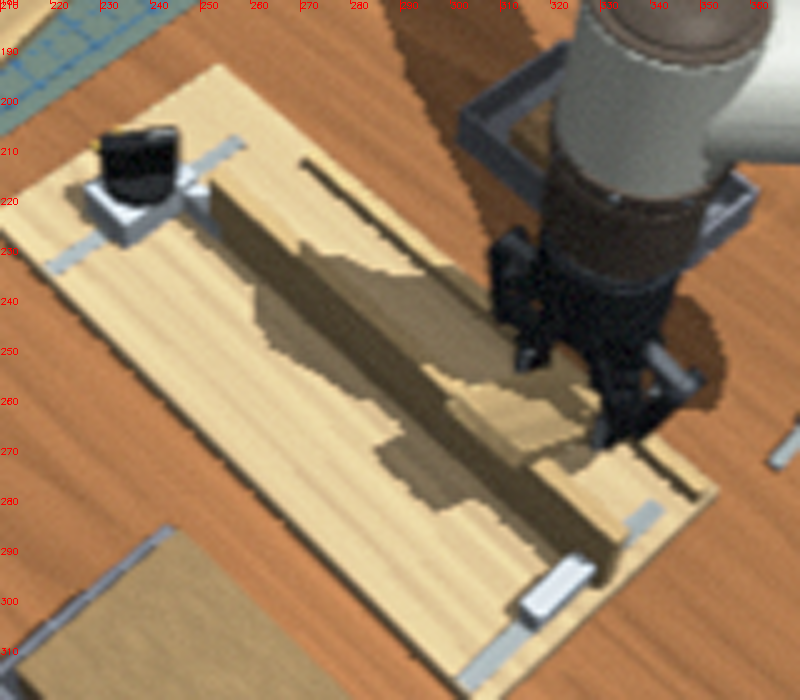

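Contact reached, fence unmoved. Release here, then lift.

Request:
{"op": "apply_moves", "data": {"targets": "0 0 0 0 -0.3;0 0 0 0 -0.4;0 0 0 0 -0.5;0 0 0 0 -0.5;0 0 0 0 -0.5"}}

```text
clock: 44.97
position: [570.8, 317.3, 29.7]
ee_rot: [-0.507, -0.492, 0.508, -0.492]
contact_force: [-0.1, 0.1, -0.2]
gripper_width: 64.1
```

Request:
{"op": "apply_moves", "data": {"targets": "-20 0 0 0 -0.5;-50 0 0 0 -0.5;-90 0 0 0 -0.5;-110 0 0 0 -0.5;-110 0 0 0 -0.5"}}

```text
clock: 45.38
position: [573.9, 319.5, 146.6]
ee_rot: [0.511, 0.492, -0.503, 0.493]
contact_force: [0.4, -0.2, 0.1]
gripper_width: 63.9
```

Run:
```python
from h import *
d=get_image("scene");crop(d,210,180,160,140,5,"s28")
d=get_image("wrist");np.save("w28.npy",d,allow_pickle=True);cv2.imwrite("pics/w28.png",cv2.resize(d["img"][:,:,::-1],(800,600)))
```

```text
(no output)
```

View pics/s28.png

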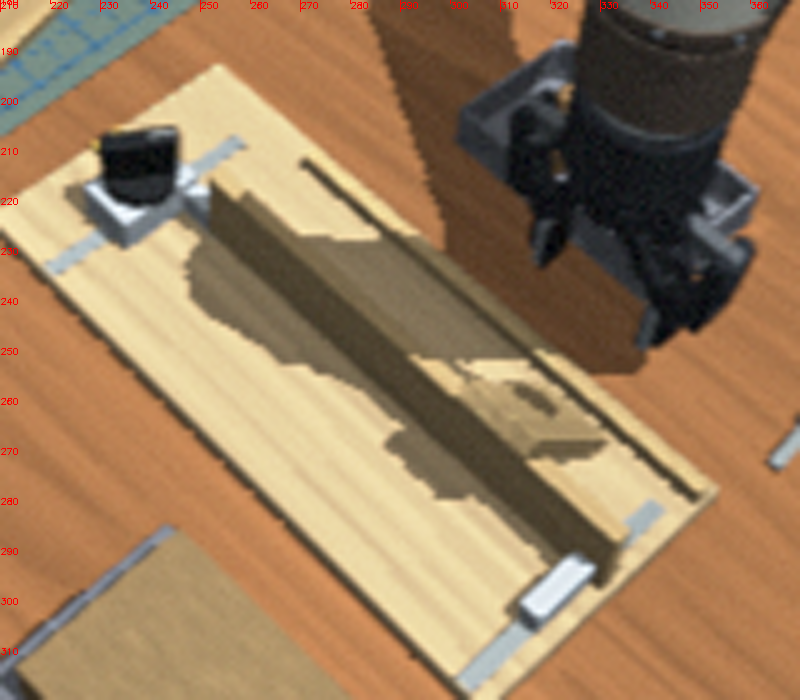

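View pics/w28.png

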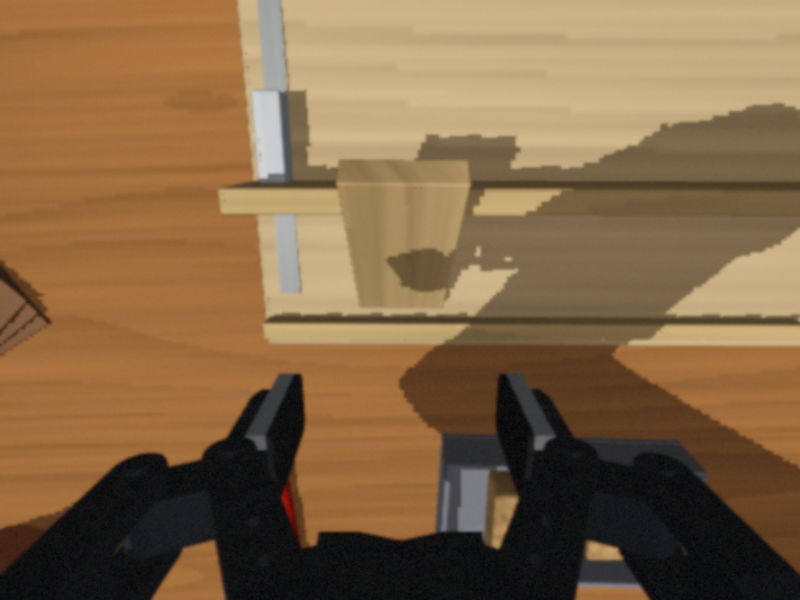

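Run:
```python
from h import *
d=np.load("w28.npy",allow_pickle=True).item()
f=lambda u,v,z:(toworld(d,u*.64,v*.64,z)[:2]@ex).round(1)
print("foot top edge",f(400,306,23),"lip inner top",f(400,324,29),"outer",f(400,343,29),"bed at shadow",f(400,316,15))
print("panel top edge",f(400,186,95),"fence top",f(600,188,75),f(600,215,75))
```

```text
foot top edge 551.0 lip inner top 541.7 outer 529.4 bed at shadow 541.7
panel top edge 626.7 fence top 624.6 612.6
```

Run:
```python
from h import *
d=np.load("w28.npy",allow_pickle=True).item()
print("Y",[(toworld(d,u*.64,186*.64,108)[:2]@ey).round(1) for u in(338,470)])
go(*E2W(650,335),118,-1.8)
```

```text
Y [np.float64(360.0), np.float64(310.3)]
from [571.1 317.7 141.1] -1.8 F [-0.  -0.4 -1.2] w 64.0 t 45.5 
  delta [23.2 89.2  0.6] spin 0.0 rows>= 2.2
```

Request:
{"op": "apply_moves", "data": {"targets": "0 0 0 0 1;0 0 0 0 1;0 0 0 0 1;0 0 0 0 1;0 0 0 0 1;0 30 0 0 1;0 60 0 0 1;0 87 0 0 1;0 87 0 0 1;0 87 0 0 1"}}

```text
clock: 46.32
position: [658.6, 314.1, 138.8]
ee_rot: [-0.507, -0.492, 0.509, -0.492]
contact_force: [-0.3, 0.3, 0.7]
gripper_width: -0.1
```

Run:
```python
from h import *
go(*E2W(646,335),112,-1.8)
d=get_image("scene");crop(d,230,190,120,100,6,"s29")
```

```text
from [658.6 314.1 138.8] -1.9 F [-0.3  0.3  0.7] w -0.1 t 46.3 
  delta [26.8 -2.4 -0.4] spin -0.1 rows>= 0.6
```

View pics/s29.png

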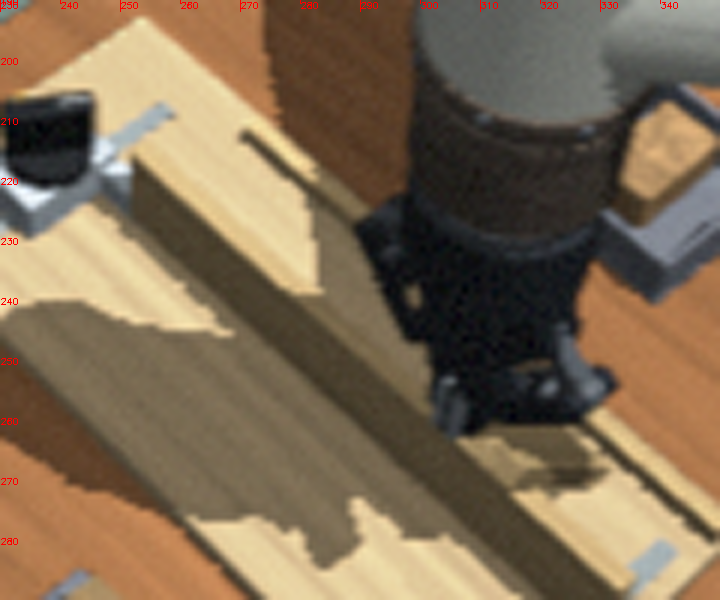

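Request:
{"op": "apply_moves", "data": {"targets": "20 -4 0 0 1;30 -4 0 0 1;34 -4 0 0 1;36 -4 0 0 1;38 -4.5 0 0 1;40 -5 0 0 1;40 -5 0 0 1"}}

```text
clock: 46.95
position: [653.0, 315.1, 100.7]
ee_rot: [0.508, 0.492, -0.507, 0.492]
contact_force: [0.1, 0.0, 0.3]
gripper_width: -0.2
```

Run:
```python
from h import *
p,r,s=tool();print(p[:2]@ex-539.8,p[2],s["contact_force"].round(1))
d=get_image("top");crop(d,95,125,180,95,4,"t29")
d=get_image("scene");crop(d,230,190,120,100,6,"s30")
```

```text
102.98899485568461 100.69043474300828 [0.1 0.  0.3]
```

View pics/s30.png

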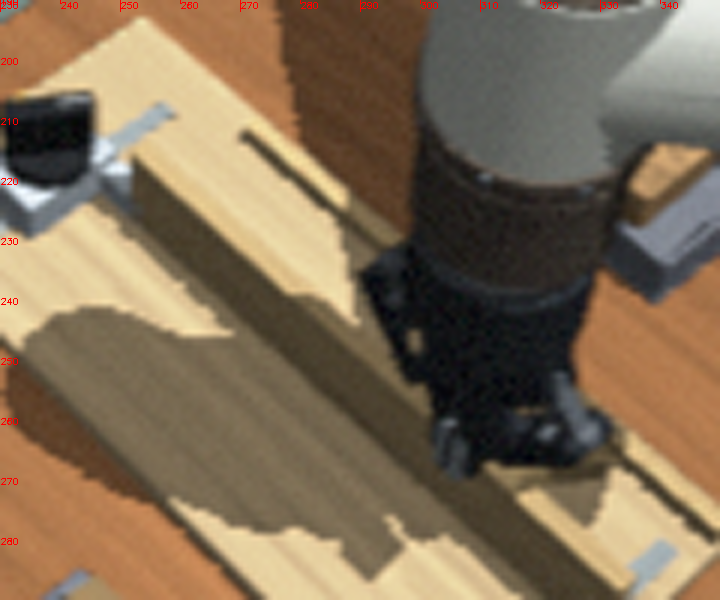

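Request:
{"op": "apply_moves", "data": {"targets": "2 0 0 0 1;4 -0.5 0 0 1;6 -1 0 0 1;6 -1 0 0 1"}}

```text
clock: 47.38
position: [653.8, 315.4, 96.8]
ee_rot: [0.509, 0.492, -0.506, 0.493]
contact_force: [2.0, -2.0, 5.8]
gripper_width: -0.6
```

Request:
{"op": "apply_moves", "data": {"targets": "0 -1 0 0 1;1 -2 0 0 1;2 -3 0 0 1;2 -3 0 0 1"}}

```text
clock: 47.72
position: [653.6, 315.8, 96.8]
ee_rot: [0.511, 0.491, -0.503, 0.495]
contact_force: [6.3, -1.8, 8.0]
gripper_width: 0.1
```

Run:
```python
from h import *
p,r,s=tool();print(p[:2]@ex-539.8,p[2],s["contact_force"].round(1))
d=get_image("wrist");np.save("w31.npy",d,allow_pickle=True);cv2.imwrite("pics/w31.png",cv2.resize(d["img"][:,:,::-1],(800,600)))
```

```text
103.54416594178122 96.80943484071757 [ 6.3 -1.8  8. ]
```

View pics/w31.png

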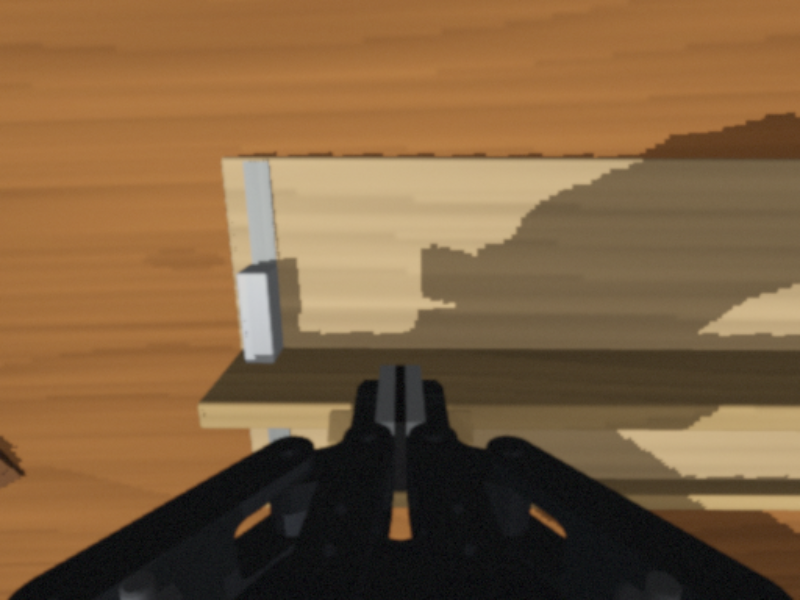

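Request:
{"op": "apply_moves", "data": {"targets": "-10 3 0 0 1;-40 3 0 0 1;-60 3 0 0 1;-60 -40 0 0 1;-60 -80 0 0 1;-60 -95 0 0 1;-60 -95 0 0 -1;-60 -95 0 0 -1"}}

```text
clock: 48.43
position: [553.1, 318.2, 152.7]
ee_rot: [-0.507, -0.493, 0.507, -0.492]
contact_force: [0.2, 0.5, 0.1]
gripper_width: 23.5
```

Run:
```python
from h import *
p,r,s=tool();print(p[:2]@ex-539.8,p[2],s["contact_force"].round(1))
d=get_image("wrist");np.save("w32.npy",d,allow_pickle=True);crop(d,120,90,240,150,3,"w32")
d=get_image("top");crop(d,95,125,180,95,4,"t32")
```

```text
3.025802567502865 152.73671228848252 [0.2 0.5 0.1]
```

View pics/w32.png

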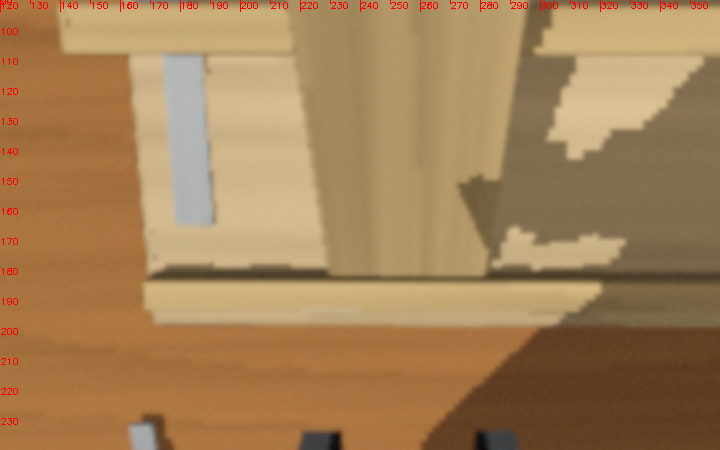

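View pics/t32.png

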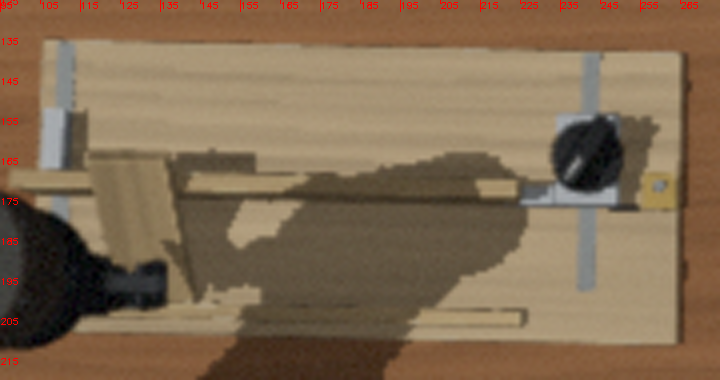

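Run:
```python
from h import *
go(470,0,160,-1.8)
go(393.8,-315.4,70,-16.4)
```

```text
from [554.5 318.2 152.2] -1.8 F [-0.2  0.2 -0.3] w 38.5 t 48.5 
  delta [ -7.8 -74.6 320.6] spin 0.0 rows>= 7.9
from [554.5 318.2 152.2] -1.8 F [-0.2  0.2 -0.3] w 38.5 t 48.5 
  delta [  82.2 -141.   638.2] spin 14.6 rows>= 15.8
```

Request:
{"op": "apply_moves", "data": {"targets": "0 -9 40 0 -1;0 -18 80 0 -1;0 -27 120 0 -1;0 -36 160 0 -1;0 -45 200 0 -1;0 -54 240 0 -1;0 -63 280 0 -1;0 -72 320 0 -1;0 -80 360 0 -1;0 -85 390 0 -1"}}

```text
clock: 49.37
position: [456.4, -72.0, 152.2]
ee_rot: [-0.508, -0.492, 0.508, -0.491]
contact_force: [1.3, 0.0, 0.5]
gripper_width: 85.3
```

Run:
```python
from h import *
go(393.8,-315.4,70,-16.4)
```

```text
from [456.4 -72.  152.2] -1.9 F [1.3 0.  0.5] w 85.3 t 49.4 
  delta [ 82.3 -54.4 245.3] spin 14.5 rows>= 6.3
```

Request:
{"op": "apply_moves", "data": {"targets": "0 -9 40 5 -1;0 -18 80 10 -1;10 -27 120 14.5 -1;30 -36 155 14.5 -1;50 -45 190 14.5 -1;70 -54 225 14.5 -1;82 -54 245 14.5 -1;82 -54 245 14.5 -1;82 -54 245 14.5 -1"}}

```text
clock: 50.12
position: [395.1, -314.0, 69.0]
ee_rot: [-0.566, -0.424, 0.567, -0.422]
contact_force: [-0.8, 0.4, 0.7]
gripper_width: 85.3
```

Run:
```python
from h import *
d=get_image("wrist");np.save("w33.npy",d,allow_pickle=True);cv2.imwrite("pics/w33.png",cv2.resize(d["img"][:,:,::-1],(800,600)))
go(393.8,-315.4,2,-16.4)
```

```text
from [ 395.7 -313.3   69.8] -16.4 F [-0.8  0.9  0.7] w 85.4 t 50.2 
  delta [67.8 -1.2  2.5] spin 0.0 rows>= 1.6
```

View pics/w33.png

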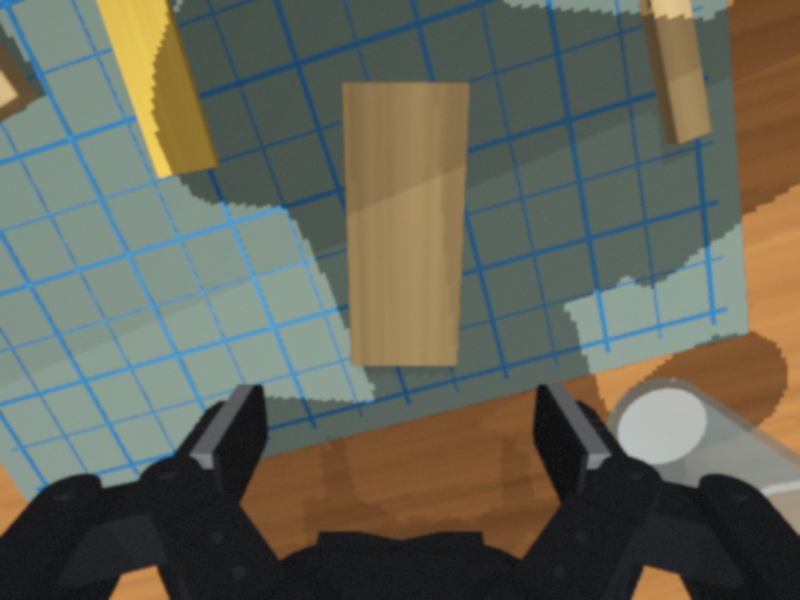

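Request:
{"op": "apply_moves", "data": {"targets": "35 -1.2 2 0 -0.6;60 -1.2 2 0 -0.6;67 -1.2 2 0 -0.6;67 -1.2 2 0 -0.6;67 -1.2 2 0 1;67 -1.2 2 0 1;67 -1.2 2 0 1;67 -1.2 2 0 1;67 -1.2 2 0 1;67 -1.2 2 0 1"}}

```text
clock: 51.0
position: [395.6, -314.4, 5.4]
ee_rot: [0.566, 0.423, -0.565, 0.426]
contact_force: [0.1, 2.6, 6.7]
gripper_width: 48.1
```

Request:
{"op": "apply_moves", "data": {"targets": "-40 0 0 0 1;-80 0 0 0 1;-100 0 0 0 1;-100 0 0 0 1;-100 0 0 0 1"}}

```text
clock: 51.42
position: [394.6, -314.2, 105.2]
ee_rot: [0.567, 0.423, -0.565, 0.426]
contact_force: [0.3, 0.2, -0.7]
gripper_width: 48.1
```

Run:
```python
from h import *
go(340,-30,110,-2.5)
d=get_image("wrist");np.save("w34.npy",d,allow_pickle=True);cv2.imwrite("pics/w34.png",cv2.resize(d["img"][:,:,::-1],(640,480)))
```

```text
from [ 394.6 -314.2  105.2] -16.3 F [ 0.3  0.2 -0.7] w 48.1 t 51.4 
  delta [  -5.4 -132.  -257.5] spin -13.8 rows>= 6.9
```

View pics/w34.png

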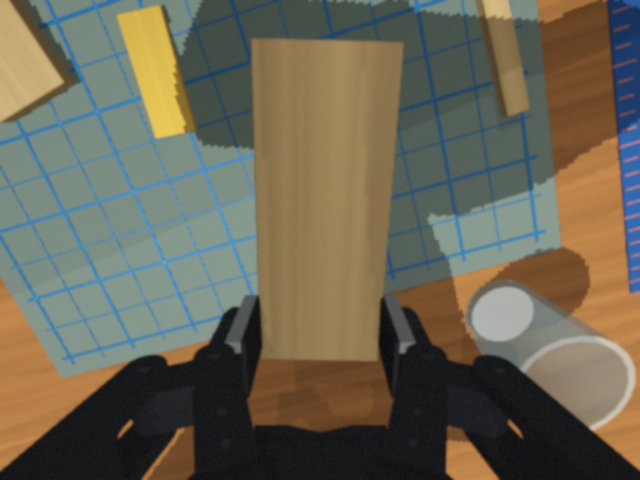

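Request:
{"op": "apply_moves", "data": {"targets": "-5 -12 -38 -4 1;-5 -24 -76 -8 1;-5 -36 -114 -12 1;-5 -48 -152 -13.8 1;-5 -60 -190 -13.8 1;-5 -72 -228 -13.8 1;-5 -84 -265 -13.8 1;-5 -84 -271 -13.8 1;-5 -84 -271 -13.8 1"}}

```text
clock: 52.22
position: [388.5, -28.5, 107.5]
ee_rot: [-0.509, -0.491, 0.51, -0.49]
contact_force: [-0.5, -0.2, -2.0]
gripper_width: 48.1
```

Run:
```python
from h import *
go(317,252,100,-2.5)
```

```text
from [388.5 -28.5 107.5] -2.2 F [-0.5 -0.2 -2. ] w 48.1 t 52.2 
  delta [   7.5  -82.  -277.6] spin 0.3 rows>= 6.9
```

Request:
{"op": "apply_moves", "data": {"targets": "7 -12 -40 0.3 1;7 -24 -80 0.3 1;7 -36 -120 0.3 1;7 -48 -160 0.3 1;7 -60 -200 0.3 1;7 -72 -240 0.3 1;7 -82 -277 0.3 1;7 -82 -277 0.3 1;7 -82 -277 0.3 1;7 -82 -277 0.3 1"}}

```text
clock: 53.05
position: [318.9, 248.2, 100.3]
ee_rot: [-0.511, -0.487, 0.514, -0.488]
contact_force: [0.1, -0.3, -0.3]
gripper_width: 48.0
```

Run:
```python
from h import *
go(317,252,5,-2.5)
```

```text
from [318.9 248.2 100.3] -2.9 F [ 0.1 -0.3 -0.3] w 48.0 t 53.0 
  delta [95.3 -1.9 -4. ] spin -0.4 rows>= 2.3
```

Request:
{"op": "apply_moves", "data": {"targets": "40 -1 -2 0 1;62 -1 -2 0 1;68 -1 -2 0 1;73 -1 -2 0 1;78 -1 -2 0 1;83 -1 -2 0 1;88 0 -2 0 1;92 1 -2 0 1;96 1.5 -2 0 1;96 2 -2 0 1"}}

```text
clock: 53.88
position: [319.7, 248.4, 6.0]
ee_rot: [-0.511, -0.487, 0.515, -0.487]
contact_force: [-19.5, 2.7, 19.0]
gripper_width: 48.0
```

Request:
{"op": "apply_moves", "data": {"targets": "0 0 0 0 1;0 0 0 0 1;0 -5 0 0 1;-10 -10 0 0 1;-50 -10 0 0 1;-90 -10 0 0 1;-120 -10 0 0 1;-120 -10 0 0 1;-120 -10 0 0 1;-120 -10 0 0 1"}}

```text
clock: 54.72
position: [311.1, 250.4, 124.8]
ee_rot: [-0.512, -0.487, 0.513, -0.487]
contact_force: [0.2, 0.1, -0.9]
gripper_width: 48.1
```

Run:
```python
from h import *
d=get_image("wrist");np.save("w35.npy",d,allow_pickle=True);cv2.imwrite("pics/w35.png",cv2.resize(d["img"][:,:,::-1],(800,600)))
```

```text
(no output)
```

View pics/w35.png

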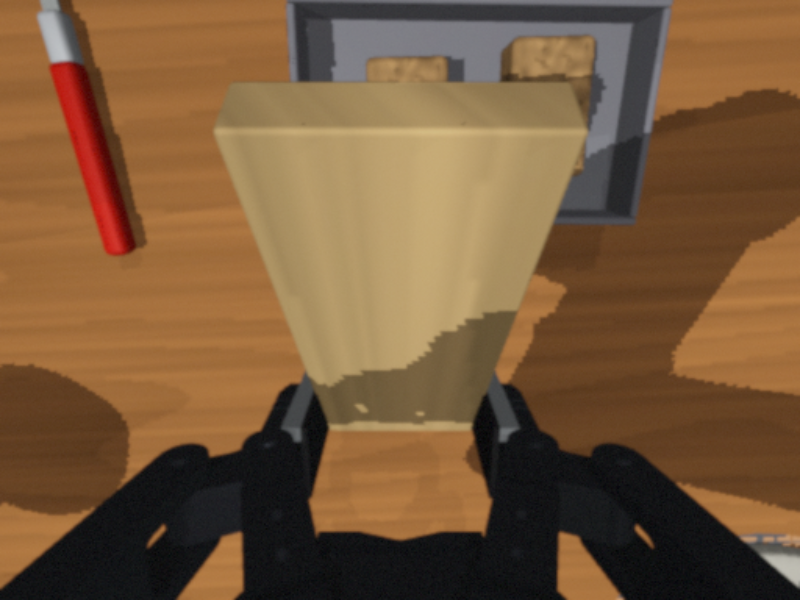

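Run:
```python
from h import *
d=get_image("wrist");tilt(d,131,372,16)
go(*E2W(539.8+18,255),140,-1.8)
```

```text
L 124.8 theta 38.4
from [310.8 250.5 124. ] -2.9 F [-0.2 -0.4 -2.2] w 48.0 t 54.8 
  delta [-16.5 255.    0.5] spin -1.1 rows>= 6.1
```

Request:
{"op": "apply_moves", "data": {"targets": "-16 38 0 -1 1;-16 78 0 -1 1;-16 115 0 -1 1;-16 155 0 -1 1;-16 195 0 -1 1;-16 230 0 -1 1;-16 255 0 -1 1;-16 255 0 -1 1;-16 255 0 -1 1;-16 255 0 -1 1"}}

```text
clock: 55.65
position: [564.6, 239.1, 139.1]
ee_rot: [-0.506, -0.492, 0.509, -0.492]
contact_force: [-0.2, -0.3, -0.6]
gripper_width: 48.1
```

Run:
```python
from h import *
p,r,s=tool();print(p[:2]@ex-539.8,p[:2]@ey)
go(*E2W(539.8+18,255),40,-1.8)
d=get_image("wrist");np.save("w36.npy",d,allow_pickle=True);cv2.imwrite("pics/w36.png",cv2.resize(d["img"][:,:,::-1],(640,480)))
```

```text
17.0517382319307 256.7292219360314
from [564.6 239.1 139.1] -1.8 F [-0.2 -0.3 -0.6] w 48.1 t 55.6 
  delta [99.1  1.3  1.5] spin 0.0 rows>= 2.4
```

View pics/w36.png

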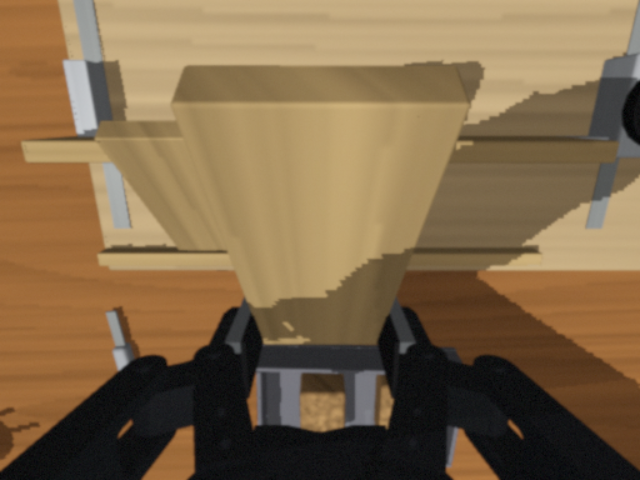

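Request:
{"op": "apply_moves", "data": {"targets": "40 3 0 0 1;75 3 0 0 1;88 3 0 0 1;94 3 0 0 1;98 3 0 0 1;101 3 0 0 1;101 3 0 0 1;101 3 0 0 1"}}

```text
clock: 56.37
position: [569.4, 240.5, 41.7]
ee_rot: [0.508, 0.492, -0.507, 0.493]
contact_force: [0.8, 1.2, -0.9]
gripper_width: 47.7
```

Request:
{"op": "apply_moves", "data": {"targets": "2 -1 0 0 1;4 -2 0 0 1;4 -2 0 0 1;4 -2 0 0 1"}}

```text
clock: 56.7
position: [566.8, 240.0, 36.4]
ee_rot: [0.508, 0.492, -0.508, 0.492]
contact_force: [-0.0, 0.5, -0.3]
gripper_width: 48.0
```

Run:
```python
from h import *
p,r,s=tool();print(p[:2]@ex-539.8,p[:2]@ey,p[2],s["contact_force"].round(1))
d=get_image("scene");crop(d,210,180,160,140,5,"s36")
```

```text
19.164109215975486 257.64661417523007 36.43721869537934 [-0.   0.5 -0.3]
```

View pics/s36.png

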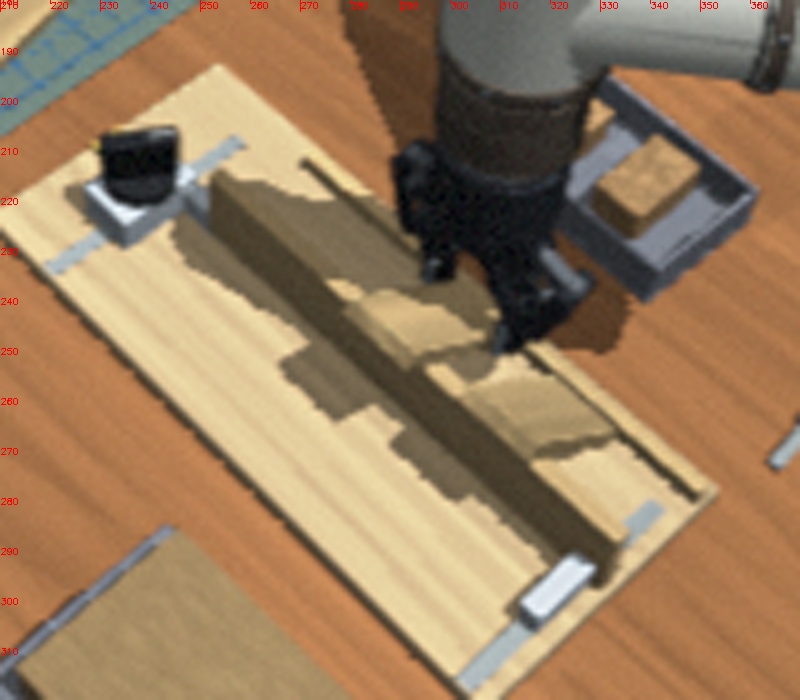

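Request:
{"op": "apply_moves", "data": {"targets": "2 0 0 0 1;4 -1 0 0 1;4 -1 0 0 1;4 -1 0 0 1"}}

```text
clock: 57.08
position: [565.8, 240.1, 32.4]
ee_rot: [-0.508, -0.492, 0.508, -0.492]
contact_force: [-0.6, 0.0, 0.9]
gripper_width: 48.0
```

Request:
{"op": "apply_moves", "data": {"targets": "1 -1 0 0 1;2 -2 0 0 1;2 -3 0 0 1;2 -3 0 0 1"}}

```text
clock: 57.42
position: [562.4, 240.0, 30.1]
ee_rot: [-0.507, -0.492, 0.508, -0.492]
contact_force: [-0.8, 0.4, -0.3]
gripper_width: 47.8
```

Run:
```python
from h import *
p,r,s=tool();print(p[:2]@ex-539.8,p[:2]@ey,p[2],s["contact_force"].round(1))
```

```text
14.77524089331314 257.505475724717 30.065133775412324 [-0.8  0.4 -0.3]
```

Request:
{"op": "apply_moves", "data": {"targets": "1 0 0 0 1;2 0 0 0 1;3 0 0 0 1;4 0 0 0 1;4 0 0 0 1;4 0 0 0 1"}}

```text
clock: 57.92
position: [563.7, 240.1, 28.0]
ee_rot: [0.508, 0.492, -0.507, 0.493]
contact_force: [-3.2, -2.4, 9.2]
gripper_width: 47.9
```

Run:
```python
from h import *
p,r,s=tool();print(p[:2]@ex-539.8,p[:2]@ey,p[2],s["contact_force"].round(1))
d=get_image("scene");crop(d,210,180,160,140,5,"s37")
```

```text
16.042690158500704 257.6832481607109 28.0464353155898 [-3.2 -2.4  9.2]
```

View pics/s37.png

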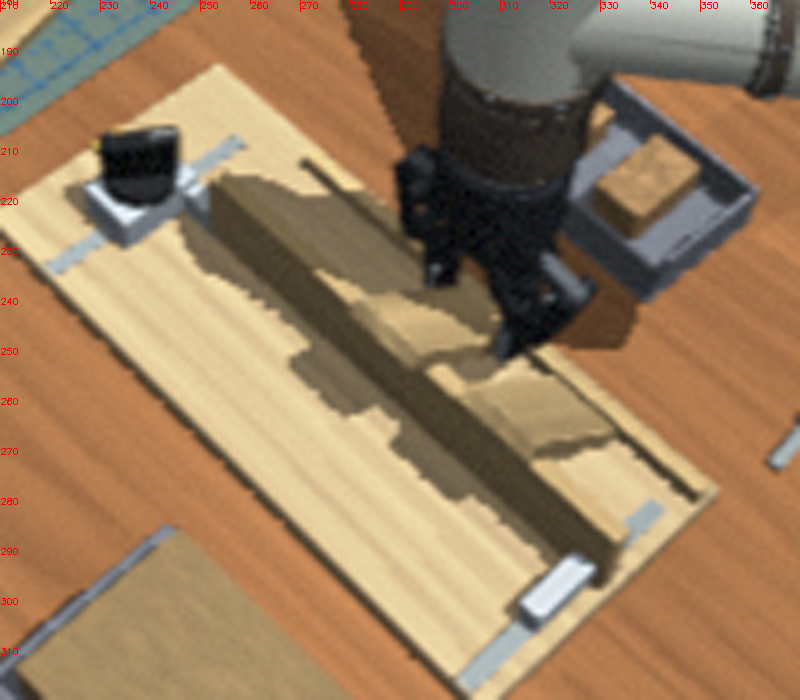

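Contact. Drag a little lipward, then release and lift.

Request:
{"op": "apply_moves", "data": {"targets": "0 -1.5 0 0 1;0 -3 0 0 1;0 -3 0 0 1;0 -3 0 0 -0.3;0 -3 0 0 -0.4;0 -3 0 0 -0.45;0 -3 0 0 -0.45;0 -3 0 0 -0.45"}}

```text
clock: 58.63
position: [559.5, 240.1, 25.8]
ee_rot: [-0.507, -0.492, 0.508, -0.492]
contact_force: [0.8, 0.2, -0.5]
gripper_width: 61.8
```

Request:
{"op": "apply_moves", "data": {"targets": "-20 0 0 0 -0.45;-50 0 0 0 -0.45;-90 0 0 0 -0.45;-115 -15 0 0 -0.45;-115 -15 0 0 -0.45;-115 -15 0 0 -0.45"}}

```text
clock: 59.13
position: [545.0, 241.3, 143.1]
ee_rot: [0.509, 0.492, -0.506, 0.492]
contact_force: [-1.1, -0.4, -1.0]
gripper_width: 61.8
```

Run:
```python
from h import *
d=get_image("wrist");np.save("w38.npy",d,allow_pickle=True);cv2.imwrite("pics/w38.png",cv2.resize(d["img"][:,:,::-1],(800,600)))
crop(d,150,90,200,150,4,"w38c")
```

```text
(no output)
```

View pics/w38.png

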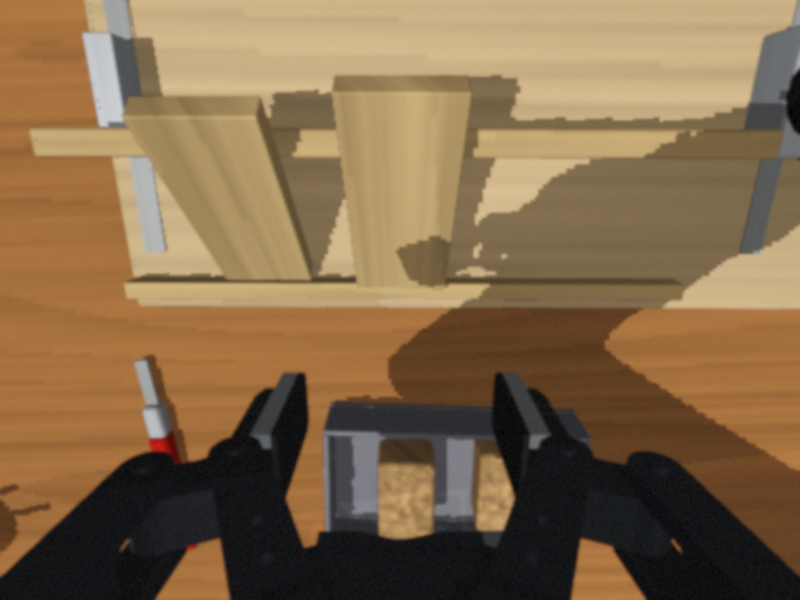

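View pics/w38c.png

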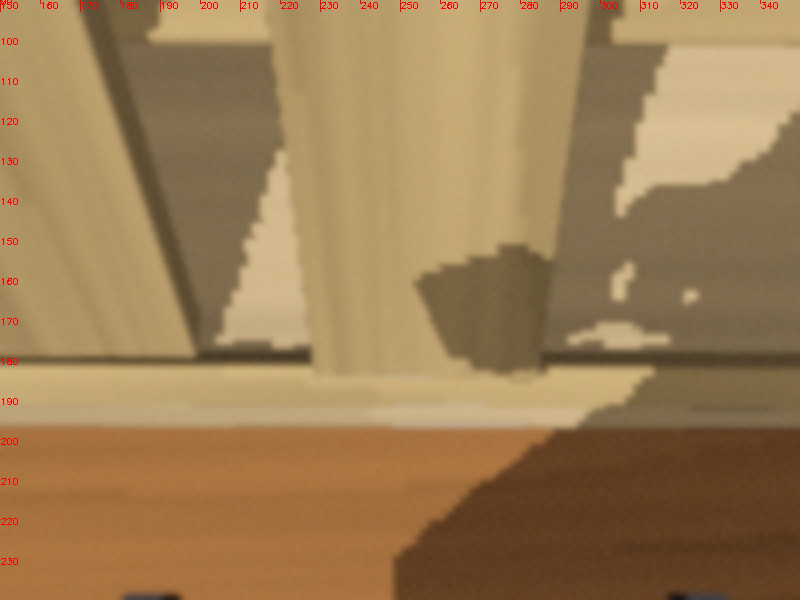

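Run:
```python
from h import *
go(*E2W(539.8+13,257.2),37,-1.8)
```

```text
from [544.4 240.7 141.4] -1.8 F [ 0.4 -0.1 -0.7] w 62.4 t 59.2 
  delta [104.4  16.3   0.6] spin 0.0 rows>= 2.5
```

Request:
{"op": "apply_moves", "data": {"targets": "20 16 0 0 -0.4;50 16 0 0 -0.4;85 16 0 0 -0.4;100 16 0 0 -0.4;104 16 0 0 -0.4;104 16 0 0 -0.4;104 16 0 0 1;104 16 0 0 1;104 16 0 0 1;104 16 0 0 1"}}

```text
clock: 60.02
position: [561.4, 240.6, 38.5]
ee_rot: [0.508, 0.492, -0.507, 0.492]
contact_force: [0.8, 0.0, -0.7]
gripper_width: 47.3
```

Run:
```python
from h import *
p,r,s=tool();print(p[:2]@ex-539.8,p[:2]@ey,p[2],s["contact_force"].round(1),s["gripper_width"])
```

```text
13.729003243245984 258.0865561805462 38.53022007159669 [ 0.8  0.  -0.7] 47.260154288017276
```

Request:
{"op": "apply_moves", "data": {"targets": "0 0 0 0 1;-3 0 0 0 1;-5 2 0 0 1;-6 5 0 0 1;-6 8 0 0 1;-4 9 0 0 1;-2 9 0 0 1;0 9 0 0 1;0 9 0 0 1"}}

```text
clock: 60.77
position: [570.3, 240.2, 37.6]
ee_rot: [0.508, 0.492, -0.507, 0.492]
contact_force: [-1.7, 0.4, 5.8]
gripper_width: 47.6
```

Run:
```python
from h import *
p,r,s=tool();print(p[:2]@ex-539.8,p[:2]@ey,p[2],s["contact_force"].round(1),s["gripper_width"])
d=get_image("wrist");np.save("w39.npy",d,allow_pickle=True);cv2.imwrite("pics/w39.png",cv2.resize(d["img"][:,:,::-1],(640,480)))
```

```text
22.63714922699262 257.9695349349304 37.59453497410245 [-1.7  0.4  5.8] 47.58974857572547
```

View pics/w39.png

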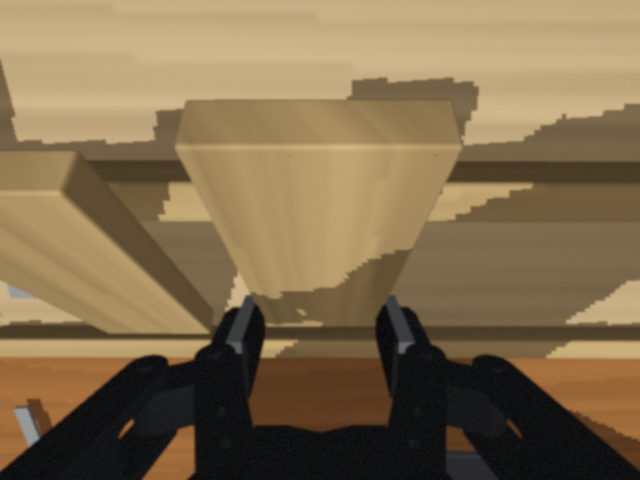

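Request:
{"op": "apply_moves", "data": {"targets": "2 0 0 0 1;4 0 0 0 1;6 0 0 0 1;8 0 0 0 1;8 0 0 0 1"}}

```text
clock: 61.23
position: [570.3, 240.4, 31.3]
ee_rot: [0.508, 0.492, -0.507, 0.493]
contact_force: [-4.9, -1.3, 12.2]
gripper_width: 47.4
```

Run:
```python
from h import *
p,r,s=tool();print(p[:2]@ex-539.8,p[:2]@ey,p[2],s["contact_force"].round(1),s["gripper_width"])
d=get_image("wrist");crop(d,180,200,140,100,5,"w40")
```

```text
22.630827780988398 258.1633408546433 31.3139730514466 [-4.9 -1.3 12.2] 47.403304754586095
```

View pics/w40.png

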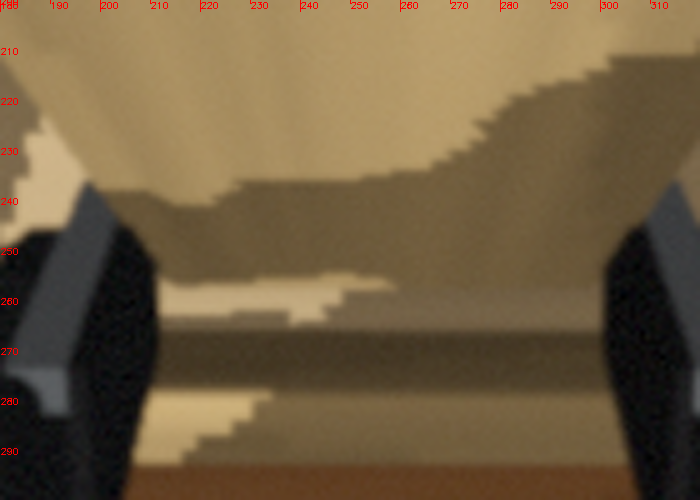

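Request:
{"op": "apply_moves", "data": {"targets": "1 -2 0 0 1;2 -4 0 0 1;3 -6 0 0 1;3 -7 0 0 1;3 -7 0 0 1"}}

```text
clock: 61.7
position: [568.2, 241.8, 30.9]
ee_rot: [0.511, 0.491, -0.503, 0.495]
contact_force: [4.0, -3.2, 13.7]
gripper_width: 47.4
```

Run:
```python
from h import *
p,r,s=tool();print(p[:2]@ex-539.8,p[:2]@ey,p[2],s["contact_force"].round(1),s["gripper_width"])
d=get_image("wrist");crop(d,180,200,140,100,5,"w41")
```

```text
20.510443254934444 259.5193309562798 30.880283562779933 [ 4.  -3.2 13.7] 47.44337660429195
```

View pics/w41.png

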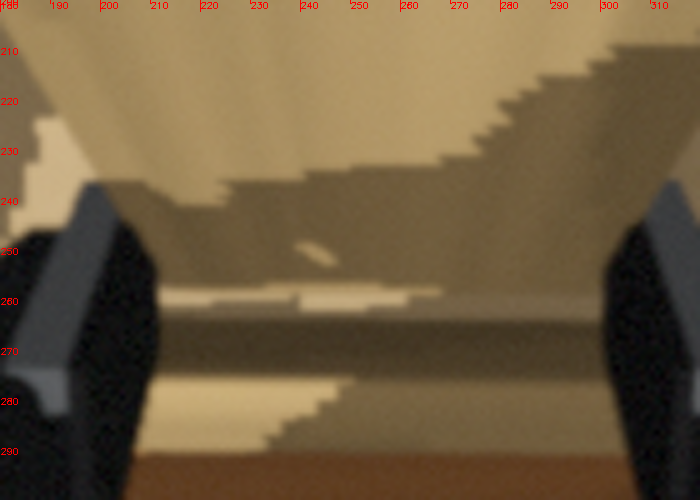

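Request:
{"op": "apply_moves", "data": {"targets": "0 -2 0 0 1;0 -4 0 0 1;0 -5 0 0 1;0 -5 0 0 1"}}

```text
clock: 62.08
position: [563.2, 242.8, 30.4]
ee_rot: [0.512, 0.491, -0.502, 0.494]
contact_force: [5.4, -1.5, 11.7]
gripper_width: 47.4
```

Run:
```python
from h import *
p,r,s=tool();print(p[:2]@ex-539.8,p[:2]@ey,p[2],s["contact_force"].round(1),s["gripper_width"])
d=get_image("wrist");crop(d,180,200,140,100,5,"w42")
```

```text
15.497316189697358 260.3506622206452 30.43085102923266 [ 5.4 -1.5 11.7] 47.4124950566181
```

View pics/w42.png

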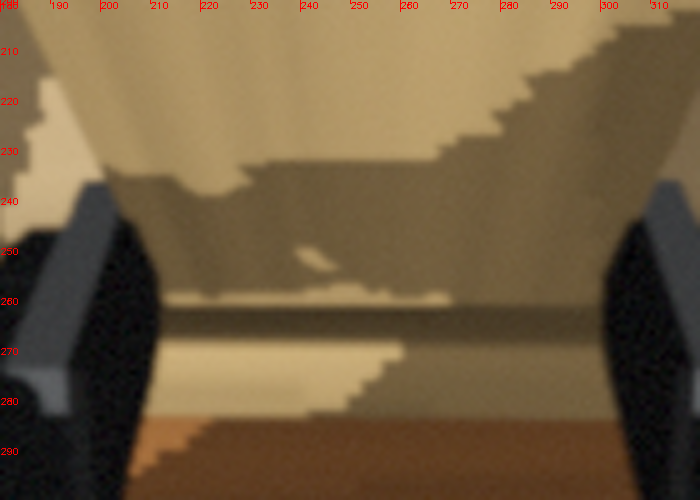

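Request:
{"op": "apply_moves", "data": {"targets": "0 -1.5 0 0 1;0 -3 0 0 1;0 -3 0 0 1;0 -3 0 0 -0.3;0 -3 0 0 -0.4;0 -3 0 0 -0.4;0 -3 0 0 -0.4"}}

```text
clock: 62.72
position: [553.7, 239.8, 25.3]
ee_rot: [-0.507, -0.492, 0.509, -0.492]
contact_force: [-0.2, 0.1, -0.4]
gripper_width: 60.1
```

Request:
{"op": "apply_moves", "data": {"targets": "-20 0 0 0 -0.4;-50 0 0 0 -0.4;-90 0 0 0 -0.4;-115 -15 0 0 -0.4;-115 -15 0 0 -0.4;-115 -15 0 0 -0.4"}}

```text
clock: 63.22
position: [539.5, 241.3, 142.6]
ee_rot: [0.508, 0.493, -0.507, 0.492]
contact_force: [-0.9, 0.5, -0.0]
gripper_width: 59.8
```

Run:
```python
from h import *
d=get_image("wrist");np.save("w43.npy",d,allow_pickle=True);crop(d,60,40,400,150,2,"w43")
crop(d,150,90,200,150,4,"w43c")
```

```text
(no output)
```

View pics/w43.png

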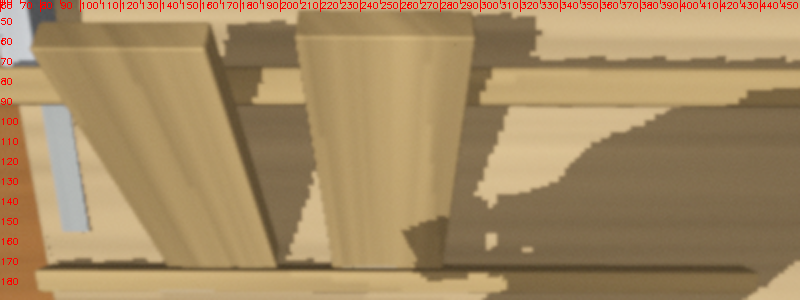

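View pics/w43c.png

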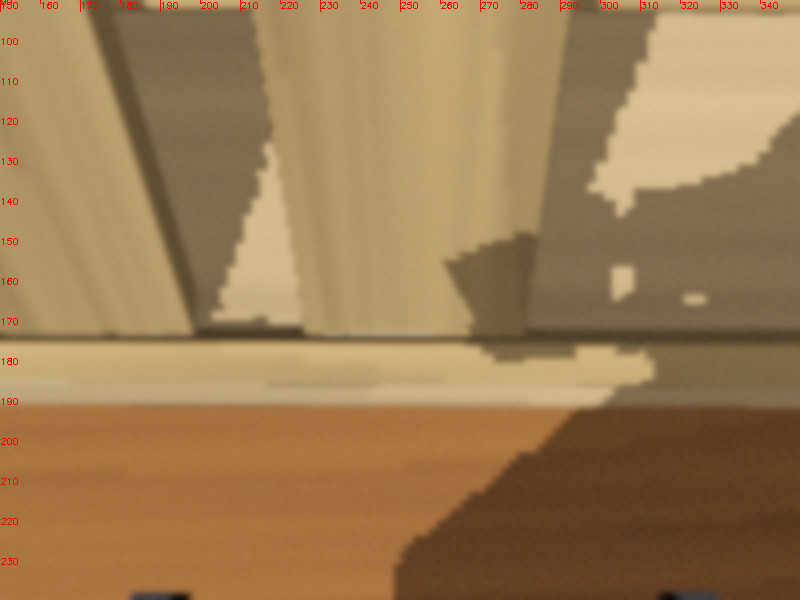

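Run:
```python
from h import *
go(490,-171,200,10)
d=get_image("top");crop(d,280,120,160,165,3,"t43");crop(d,200,140,80,70,8,"t43b")
```

```text
from [539.  240.7 141. ] -1.8 F [ 0.4  0.5 -0. ] w 59.9 t 63.3 
  delta [-59.  -36.5 413. ] spin -11.8 rows>= 10.0
```

View pics/t43.png

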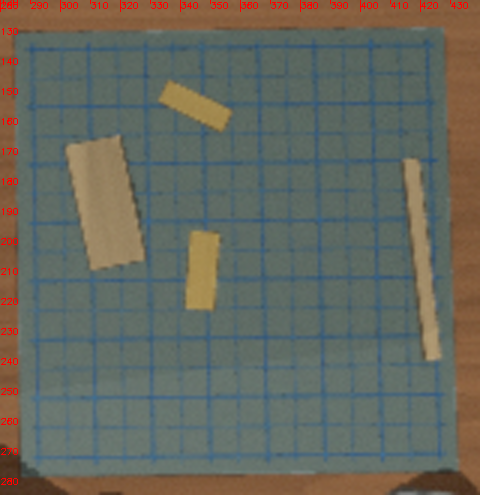

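View pics/t43b.png

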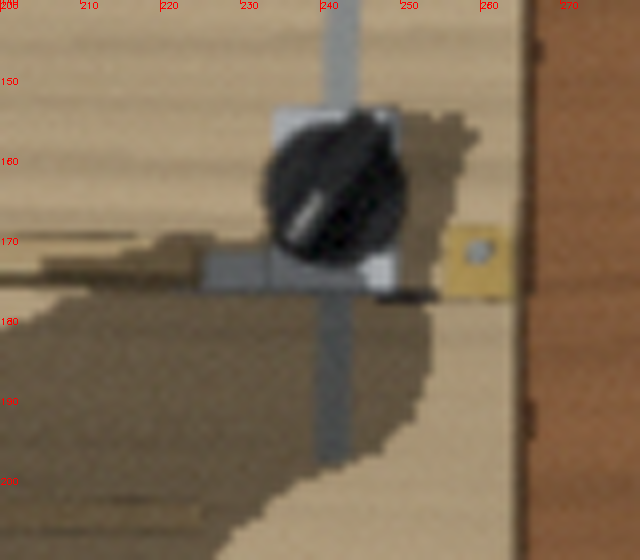

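Request:
{"op": "apply_moves", "data": {"targets": "-30 -4 40 0 -1;-50 -8 80 0 -1;-59 -12 120 0 -1;-59 -16 160 0 -1;-59 -20 200 -2 -1;-59 -24 240 -4 -1;-59 -28 280 -6 -1;-59 -32 320 -8 -1;-59 -34 360 -10 -1;-59 -36 395 -12 -1"}}

```text
clock: 64.15
position: [490.2, -155.1, 198.4]
ee_rot: [0.452, 0.544, -0.454, 0.542]
contact_force: [0.5, 0.9, 0.9]
gripper_width: 85.1
```

Run:
```python
from h import *
go(539,-171,70,10)
d=get_image("wrist");np.save("w44.npy",d,allow_pickle=True);cv2.imwrite("pics/w44.png",cv2.resize(d["img"][:,:,::-1],(800,600)))
```

```text
from [ 490.2 -155.1  198.4] 10.3 F [0.5 0.9 0.9] w 85.1 t 64.2 
  delta [128.2  45.7  24.5] spin 0.3 rows>= 3.3
```

View pics/w44.png

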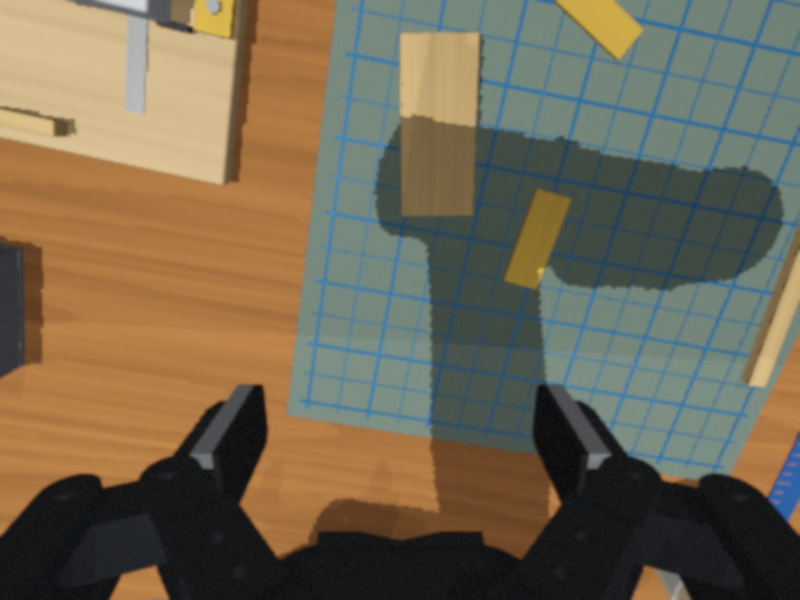

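Run:
```python
from h import *
d=np.load("w44.npy",allow_pickle=True).item()
g,y=panel(d,[(401,33),(480,33),(473,216),(401,216)])
go(*g,70,y)
```

```text
ctr [ 582.8 -164.3] L 113.6 W 49.9 yaw 10.7 grip [ 543.7 -171.7]
from [ 489.5 -159.4  198.2] 10.1 F [ 1.4 -3.6  1.6] w 85.2 t 64.2 
  delta [127.9  51.9  21.6] spin -0.6 rows>= 3.4
```

Request:
{"op": "apply_moves", "data": {"targets": "38 15 7 0 -0.6;76 30 14 0 -0.6;110 45 20 0 -0.6;128 52 22 -0.5 -0.6;128 52 22 -0.5 -0.6;128 52 22 -0.5 -0.6;128 52 22 -0.5 -0.6"}}

```text
clock: 64.78
position: [546.8, -165.3, 72.6]
ee_rot: [0.451, 0.545, -0.451, 0.545]
contact_force: [0.7, -0.1, 0.5]
gripper_width: 68.6
```

Run:
```python
from h import *
d=get_image("wrist");np.save("w45.npy",d,allow_pickle=True);cv2.imwrite("pics/w45.png",cv2.resize(d["img"][:,:,::-1],(800,600)))
go(543,-171.5,2,10.5)
```

```text
from [ 547.2 -165.3   73.5] 10.8 F [-0.6 -0.2  0.2] w 68.6 t 64.8 
  delta [71.5 -5.4  5.3] spin 0.3 rows>= 1.7
```

View pics/w45.png

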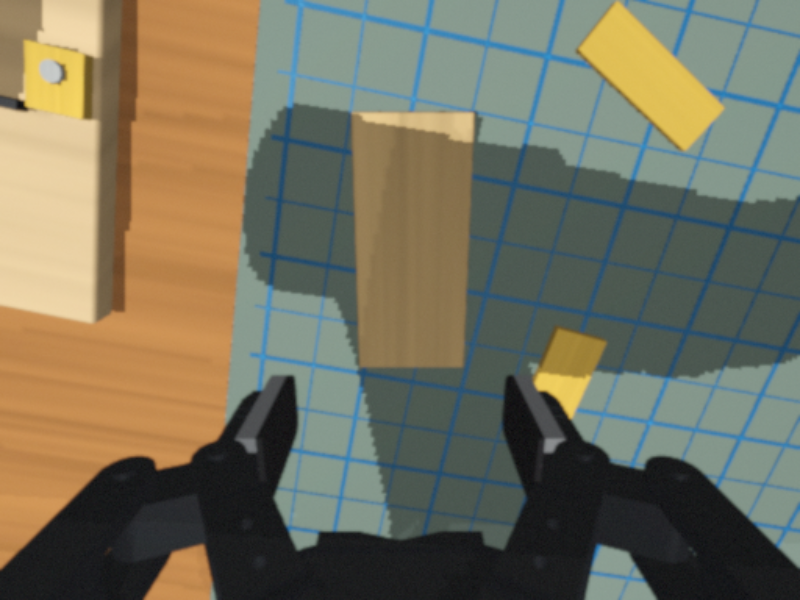

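Run:
```python
from h import *
d=np.load("w45.npy",allow_pickle=True).item()
p,r,s=tool()
c=np.array([543,-171.5,8])
for u,v in((557,328),(607,342),(535,390),(575,418)):
    w=toworld(d,u*.64,v*.64,8);print(w.round(1),(r.T@(w-c)).round(1))
panel(d,[(353,114),(475,112),(464,367),(359,368)])
```

```text
[ 557.5 -240.5    8. ] [ 0.   1.4 70.5]
[ 555.  -266.5    8. ] [ 0.  -5.9 95.6]
[ 523.1 -239.3    8. ] [ -0.  -32.2  62.9]
[ 511.3 -264.1    8. ] [ -0.  -48.4  85. ]
ctr [ 582.9 -164.2] L 113.5 W 49.8 yaw 10.8 grip [ 543.9 -171.7]
```

Brass is ≥ 62 mm away; clear. Descend and grip.

Request:
{"op": "apply_moves", "data": {"targets": "30 -5 5 0 -0.6;55 -5 5 0 -0.6;68 -5 5 0 -0.6;71 -5 5 0 -0.6;71 -5 5 0 -0.6;71 -5 5 0 1;71 -5 5 0 1;71 -5 5 0 1;71 -5 5 0 1;71 -5 5 0 1"}}

```text
clock: 65.67
position: [544.6, -171.2, 3.8]
ee_rot: [0.452, 0.543, -0.45, 0.546]
contact_force: [-1.6, 1.3, 6.2]
gripper_width: 48.1
```

Request:
{"op": "apply_moves", "data": {"targets": "0 0 0 0 1;-40 0 0 0 1;-80 0 0 0 1;-110 0 0 0 1;-110 0 0 0 1;-110 0 0 0 1"}}

```text
clock: 66.17
position: [544.2, -171.1, 114.4]
ee_rot: [0.453, 0.543, -0.45, 0.546]
contact_force: [1.0, 0.1, -1.7]
gripper_width: 48.2
```

Run:
```python
from h import *
go(430,0,120,-2.5)
d=get_image("wrist");np.save("w46.npy",d,allow_pickle=True);cv2.imwrite("pics/w46.png",cv2.resize(d["img"][:,:,::-1],(640,480)))
```

```text
from [ 544.2 -171.1  114.4] 10.7 F [ 1.   0.1 -1.7] w 48.2 t 66.2 
  delta [  -6.3  -80.3 -189.4] spin 13.2 rows>= 4.9
```

View pics/w46.png

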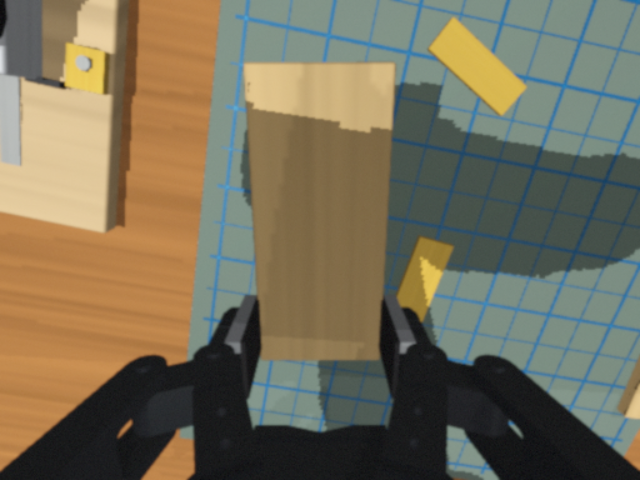

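Request:
{"op": "apply_moves", "data": {"targets": "-6 -25 -10 0 1;-6 -50 -30 0 1;-6 -65 -65 0 1;-6 -75 -100 3 1;-6 -80 -140 7 1;-6 -80 -180 13 1;-6 -80 -189 13 1;-6 -80 -189 13 1;-6 -80 -189 13 1"}}

```text
clock: 66.97
position: [428.1, 0.0, 116.5]
ee_rot: [-0.508, -0.491, 0.51, -0.49]
contact_force: [-0.1, -0.3, -1.1]
gripper_width: 48.0
```

Run:
```python
from h import *
go(317,252,100,-2.5)
```

```text
from [428.1   0.  116.5] -2.1 F [-0.1 -0.3 -1.1] w 48.0 t 67.0 
  delta [  16.6 -120.3 -247.7] spin 0.4 rows>= 6.6
```

Request:
{"op": "apply_moves", "data": {"targets": "0 -18 -37 0 1;0 -36 -74 0 1;0 -54 -111 0 1;0 -72 -148 0 1;0 -90 -185 0 1;0 -108 -222 0 1;10 -120 -247 0 1;16 -120 -247 0 1;16 -120 -247 0 1;16 -120 -247 0 1"}}

```text
clock: 67.8
position: [318.8, 249.7, 100.4]
ee_rot: [-0.509, -0.489, 0.511, -0.49]
contact_force: [0.0, -0.5, -0.2]
gripper_width: 48.2
```

Run:
```python
from h import *
go(317,250,4,-2.5)
```

```text
from [318.8 249.7 100.4] -2.3 F [ 0.  -0.5 -0.2] w 48.2 t 67.8 
  delta [96.4 -1.7 -0.5] spin 0.2 rows>= 2.3
```

Request:
{"op": "apply_moves", "data": {"targets": "40 0 0 0 1;62 0 0 0 1;68 0 0 0 1;73 0 0 0 1;78 0 0 0 1;83 0 0 0 1;88 1 0 0 1;92 2 0 0 1;97 3 0 0 1;99 3 0 0 1"}}

```text
clock: 68.63
position: [321.6, 248.9, 4.0]
ee_rot: [-0.509, -0.489, 0.511, -0.49]
contact_force: [-18.1, -4.0, 49.1]
gripper_width: 47.9
```

Request:
{"op": "apply_moves", "data": {"targets": "0 0 0 0 1;0 0 0 0 1;0 -5 0 0 1;-10 -10 0 0 1;-50 -10 0 0 1;-90 -10 0 0 1;-120 -10 0 0 1;-120 -10 0 0 1;-120 -10 0 0 1;-120 -10 0 0 1"}}

```text
clock: 69.47
position: [312.0, 250.0, 122.2]
ee_rot: [-0.51, -0.489, 0.511, -0.489]
contact_force: [0.3, -0.7, -0.7]
gripper_width: 48.1
```

Run:
```python
from h import *
d=get_image("wrist");np.save("w47.npy",d,allow_pickle=True);cv2.imwrite("pics/w47.png",cv2.resize(d["img"][:,:,::-1],(800,600)))
go(*E2W(539.8+24,178),140,-1.8)
```

```text
from [311.7 249.9 121.5] -2.4 F [-0.1 -0.2 -1.4] w 47.8 t 69.5 
  delta [-18.7 260.9  78.9] spin -0.6 rows>= 6.6
```

View pics/w47.png

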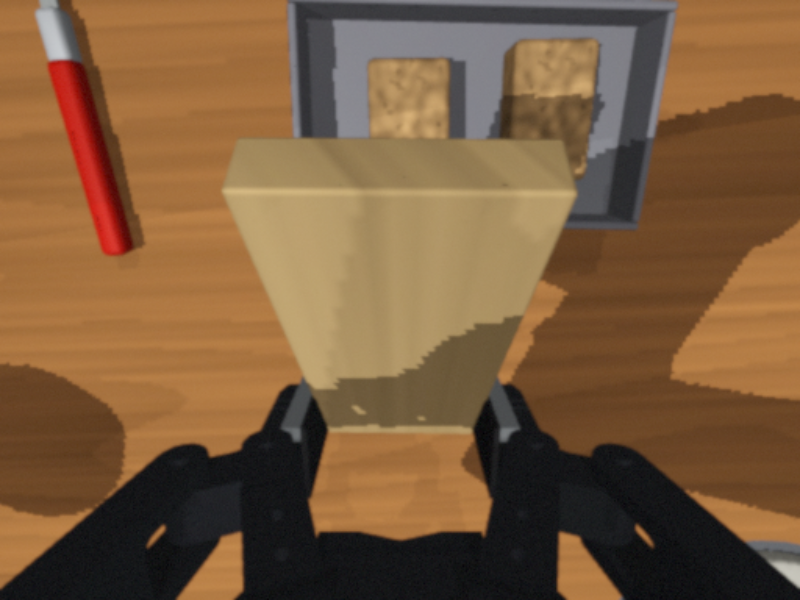

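Request:
{"op": "apply_moves", "data": {"targets": "-18 38 10 -0.5 1;-18 76 22 -0.5 1;-18 115 34 -0.5 1;-18 155 46 -0.5 1;-18 193 58 -0.5 1;-18 230 70 -0.5 1;-18 261 79 -0.5 1;-18 261 79 -0.5 1;-18 261 79 -0.5 1;-18 261 79 -0.5 1"}}

```text
clock: 70.35
position: [568.4, 161.2, 137.9]
ee_rot: [-0.506, -0.493, 0.51, -0.491]
contact_force: [-0.1, -0.7, -1.0]
gripper_width: 47.8
```

Run:
```python
from h import *
p,r,s=tool();print(p[:2]@ex-539.8,p[:2]@ey)
go(*E2W(539.8+23,178),40,-1.8)
d=get_image("wrist");np.save("w48.npy",d,allow_pickle=True);cv2.imwrite("pics/w48.png",cv2.resize(d["img"][:,:,::-1],(640,480)))
```

```text
23.22033318274987 178.96734692259517
from [568.4 161.2 137.9] -1.8 F [-0.1 -0.7 -1. ] w 47.8 t 70.3 
  delta [97.9  0.2  0.7] spin -0.0 rows>= 2.3
```

View pics/w48.png

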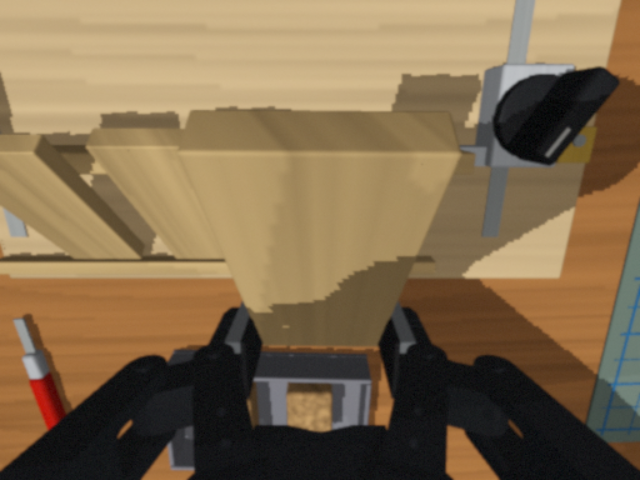

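Request:
{"op": "apply_moves", "data": {"targets": "40 0 0 0 1;75 0 0 0 1;90 0 0 0 1;96 0 0 0 1;100 0 0 0 1;102 0 0 0 1;102 0 0 0 1;102 0 0 0 1"}}

```text
clock: 71.07
position: [570.3, 162.9, 39.8]
ee_rot: [0.508, 0.492, -0.507, 0.493]
contact_force: [0.1, -0.2, 0.3]
gripper_width: 47.9
```

Request:
{"op": "apply_moves", "data": {"targets": "2 0 0 0 1;4 -1 0 0 1;4 -1 0 0 1;4 -1 0 0 1"}}

```text
clock: 71.4
position: [568.5, 162.2, 34.4]
ee_rot: [0.508, 0.492, -0.508, 0.492]
contact_force: [-0.1, -0.3, -1.1]
gripper_width: 48.2
```

Run:
```python
from h import *
p,r,s=tool();print(p[:2]@ex-539.8,p[:2]@ey,p[2],s["contact_force"].round(1))
d=get_image("wrist");crop(d,180,200,140,100,5,"w49")
```

```text
23.31328733630403 179.96654121363102 34.43225397767727 [-0.1 -0.3 -1.1]
```

View pics/w49.png

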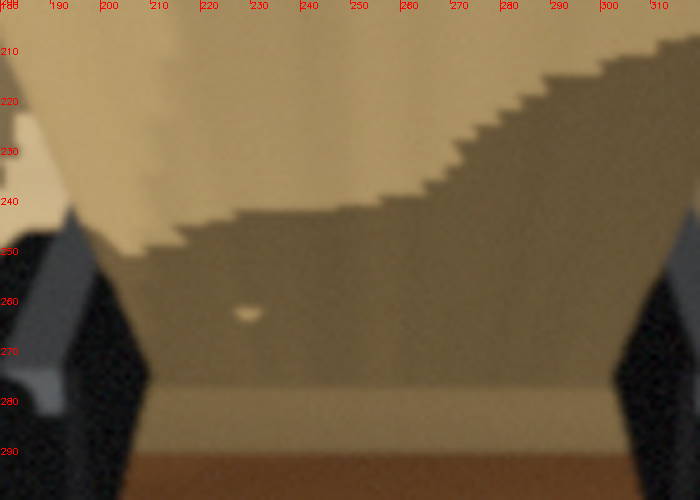

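Run:
```python
from h import *
d=get_image("wrist")
for X,z in((0,29),(-10,29),(0,34),(3,34),(6,34),(9,34),(6,31)):
    q=proj(d,[*E2W(539.8+X,180),z]);print(X,z,((q-[180,200]+.5)*5).round())
```

```text
0 29 [382. 399.]
-10 29 [381. 471.]
0 34 [382. 425.]
3 34 [382. 403.]
6 34 [382. 380.]
9 34 [382. 356.]
6 31 [382. 364.]
```

Request:
{"op": "apply_moves", "data": {"targets": "1 2 0 0 1;2 2 0 0 1;4 2 0 0 1;4 2 0 0 1;4 2 0 0 1"}}

```text
clock: 71.92
position: [570.8, 162.2, 32.3]
ee_rot: [0.508, 0.492, -0.507, 0.493]
contact_force: [-5.8, -0.8, 11.9]
gripper_width: 48.1
```

Request:
{"op": "apply_moves", "data": {"targets": "2 0 0 0 1;4 0 0 0 1;4 0 0 0 1;4 0 0 0 1"}}

```text
clock: 72.25
position: [572.0, 162.3, 29.6]
ee_rot: [0.509, 0.492, -0.506, 0.493]
contact_force: [-6.7, -2.2, 15.2]
gripper_width: 48.2
```

Run:
```python
from h import *
p,r,s=tool();print(p[:2]@ex-539.8,p[:2]@ey,p[2],s["contact_force"].round(1))
d=get_image("wrist");crop(d,180,200,140,100,5,"w50")
```

```text
26.81016188263925 180.23627392709682 29.60575627621796 [-6.7 -2.2 15.2]
```

View pics/w50.png

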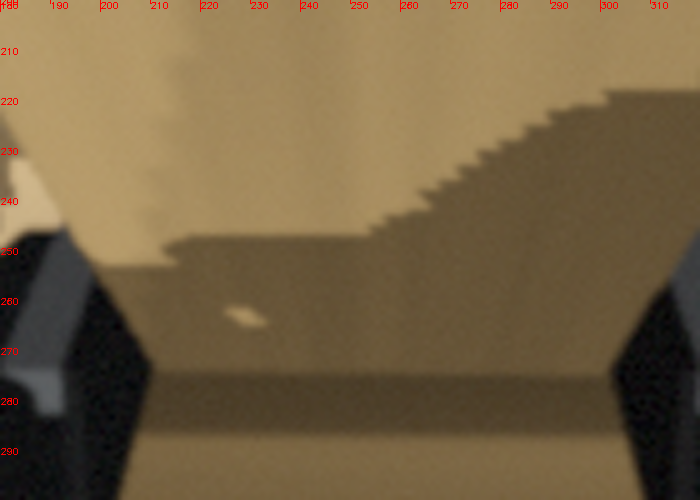

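Request:
{"op": "apply_moves", "data": {"targets": "0 -3 0 0 1;1 -6 0 0 1;1 -8 0 0 1;1 -10 0 0 1;1 -10 0 0 1"}}

```text
clock: 72.72
position: [560.6, 162.5, 25.1]
ee_rot: [0.508, 0.492, -0.508, 0.492]
contact_force: [-0.5, -1.0, -0.0]
gripper_width: 48.5
```

Run:
```python
from h import *
p,r,s=tool();print(p[:2]@ex-539.8,p[:2]@ey,p[2],s["contact_force"].round(1))
d=get_image("wrist");crop(d,180,200,140,100,5,"w51")
```

```text
15.418108671086657 180.03493209087665 25.08782043717806 [-0.5 -1.  -0. ]
```

View pics/w51.png

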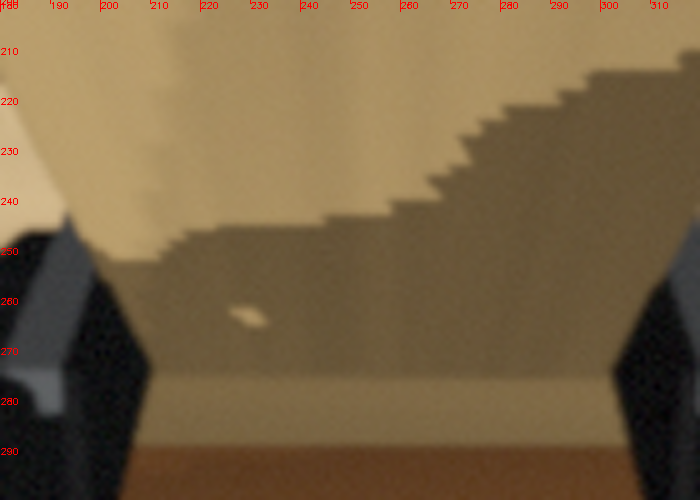

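Request:
{"op": "apply_moves", "data": {"targets": "0 0 0 0 -0.2;0 0 0 0 -0.35;0 0 0 0 -0.4;0 0 0 0 -0.4;0 0 0 0 -0.4"}}

```text
clock: 73.18
position: [560.5, 162.5, 25.2]
ee_rot: [-0.508, -0.492, 0.508, -0.492]
contact_force: [0.2, -0.5, -0.2]
gripper_width: 59.7
```

Request:
{"op": "apply_moves", "data": {"targets": "-20 0 0 0 -0.4;-50 0 0 0 -0.4;-90 0 0 0 -0.4;-115 -15 0 0 -0.4;-115 -15 0 0 -0.4;-115 -15 0 0 -0.4"}}

```text
clock: 73.68
position: [545.8, 163.5, 142.3]
ee_rot: [0.509, 0.492, -0.506, 0.493]
contact_force: [-1.5, 0.1, -1.4]
gripper_width: 59.8
```

Run:
```python
from h import *
d=get_image("wrist");np.save("w52.npy",d,allow_pickle=True);crop(d,60,40,400,150,2,"w52")
crop(d,150,90,200,150,4,"w52c")
go(589,0,147,-1.8)
```

```text
from [545.2 163.  140.6] -1.8 F [-0.7 -0.4  0.3] w 59.7 t 73.7 
  delta [ -6.5  48.8 161.6] spin 0.0 rows>= 4.1
```

View pics/w52.png

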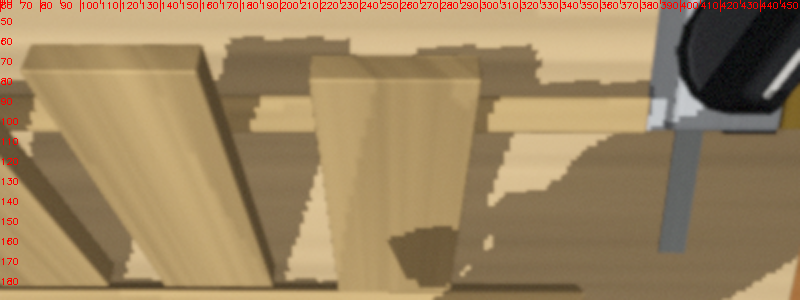

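View pics/w52c.png

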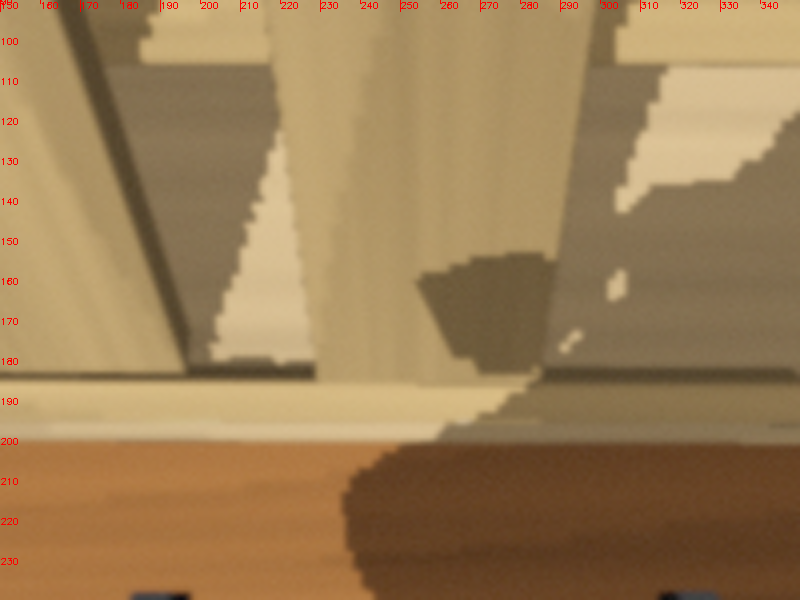

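Run:
```python
from h import *
d=np.load("w52.npy",allow_pickle=True).item()
def pr(X,Y,z): return proj(d,[*E2W(539.8+X,Y),z])
def panelp(L,x0,z0,Y):  # foot underside edge at x0,z0 ; leans on (72.8,75)
    th=np.arctan2(75-z0,72.8-x0);c,s=np.cos(th),np.sin(th)
    ft=(x0-12*s,z0+12*c); tt=(x0+L*c-12*s,z0+L*s+12*c); tu=(x0+L*c,z0+L*s)
    print(L,"th",np.degrees(th).round(1),"foot top edge",[pr(ft[0],Y+k,ft[1]).round(1) for k in(25,-25)],"far top edge",[pr(tt[0],Y+k,tt[1]).round(1) for k in(25,-25)],"far under",pr(tu[0],Y,tu[1]).round(1))
print("lip",pr(0,180,29),pr(-10,180,29),"fence top",pr(72.8,130,75),pr(84.8,130,75))
for Y,Ls in((180,(114,118)),(258,(118,122,128))):
  for L in Ls:
    panelp(L,8.2,15,Y);panelp(L,4,29,Y);panelp(L,0,29,Y)
```

```text
lip [256.73590111 187.34071238] [256.70301876 197.75882992] fence top [330.28445146 105.73192594] [331.69670877  87.14095905]
114 th 42.9 foot top edge [array([229.7, 185.6]), array([283.8, 185.7])] far top edge [array([214.7,  88. ]), array([299.8,  88.1])] far under [257.3  74.2]
114 th 33.8 foot top edge [array([228.2, 193.5]), array([285.2, 193.7])] far top edge [array([213.9,  72.3]), array([300.7,  72.4])] far under [257.3  61.6]
114 th 32.3 foot top edge [array([228.3, 197.6]), array([285.1, 197.8])] far top edge [array([214.6,  76.5]), array([300. ,  76.6])] far under [257.3  66.3]
118 th 42.9 foot top edge [array([229.7, 185.6]), array([283.8, 185.7])] far top edge [array([213.9,  82.5]), array([300.7,  82.7])] far under [257.3  68.6]
118 th 33.8 foot top edge [array([228.2, 193.5]), array([285.2, 193.7])] far top edge [array([213.1,  65.7]), array([301.6,  65.8])] far under [257.3  55.1]
118 th 32.3 foot top edge [array([228.3, 197.6]), array([285.1, 197.8])] far top edge [array([213.9,  70. ]), array([300.8,  70.1])] far under [257.3  59.9]
118 th 42.9 foot top edge [array
[... 662 characters left out ...]
ar top edge [array([71.9, 58.5]), array([161.9,  58.7])] far under [123.   48.1]
122 th 32.3 foot top edge [array([139.8, 197.4]), array([196.5, 197.5])] far top edge [array([75.2, 62.9]), array([163.5,  63.1])] far under [125.4  53. ]
128 th 42.9 foot top edge [array([145.2, 185.3]), array([199.3, 185.5])] far top edge [array([69.1, 67.5]), array([160.4,  67.6])] far under [119.8  53.4]
128 th 33.8 foot top edge [array([139.4, 193.3]), array([196.3, 193.5])] far top edge [array([66.5, 47.8]), array([159.1,  47.9])] far under [119.2  37.5]
128 th 32.3 foot top edge [array([139.8, 197.4]), array([196.5, 197.5])] far top edge [array([70.1, 52.4]), array([160.9,  52.5])] far under [121.9  42.7]
```

Run:
```python
from h import *
go(*E2W(539.8+15,180),70,-1.8)
```

```text
from [545.2 163.  140.6] -1.8 F [-0.7 -0.4  0.3] w 59.7 t 73.7 
  delta [70.6 15.   0.1] spin 0.0 rows>= 1.7
```

Request:
{"op": "apply_moves", "data": {"targets": "0 0 0 0 1;0 0 0 0 1;0 7 0 0 1;20 15 0 0 1;50 15 0 0 1;70 15 0 0 1;78 15 0 0 1;84 15 0 0 1;88 15 0 0 1;88 15 0 0 1"}}

```text
clock: 74.57
position: [560.9, 162.6, 52.1]
ee_rot: [-0.508, -0.492, 0.508, -0.492]
contact_force: [-0.4, 0.1, 1.0]
gripper_width: -0.3
```

Run:
```python
from h import *
p,r,s=tool();print(p[:2]@ex-539.8,p[:2]@ey,p[2],s["contact_force"].round(1),s["gripper_width"])
```

```text
15.692709325408373 180.10251096356177 52.10904007058706 [-0.4  0.1  1. ] -0.28398947982950734
```

Request:
{"op": "apply_moves", "data": {"targets": "2 0 0 0 1;4 0 0 0 1;4 0 0 0 1"}}

```text
clock: 74.82
position: [560.8, 162.7, 48.9]
ee_rot: [0.508, 0.492, -0.507, 0.492]
contact_force: [0.2, -0.3, 0.4]
gripper_width: 0.0
```

Request:
{"op": "apply_moves", "data": {"targets": "2 0 0 0 1;3 0 0 0 1;3 0 0 0 1"}}

```text
clock: 75.07
position: [560.4, 162.5, 45.3]
ee_rot: [-0.508, -0.492, 0.508, -0.492]
contact_force: [-0.3, 0.2, -0.2]
gripper_width: 0.4
```

Request:
{"op": "apply_moves", "data": {"targets": "2 0 0 0 1;4 0 0 0 1;4 0 0 0 1"}}

```text
clock: 75.32
position: [560.8, 162.7, 42.8]
ee_rot: [0.508, 0.492, -0.507, 0.493]
contact_force: [-2.9, -0.5, 8.9]
gripper_width: -0.1
```

Request:
{"op": "apply_moves", "data": {"targets": "2 0 0 0 1;3 0 0 0 1;3 0 0 0 1"}}

```text
clock: 75.57
position: [560.9, 162.7, 42.4]
ee_rot: [0.507, 0.492, -0.507, 0.493]
contact_force: [-8.3, -0.0, 22.5]
gripper_width: -0.4
```

Run:
```python
from h import *
p,r,s=tool();print(p[:2]@ex-539.8,p[:2]@ey,p[2],s["contact_force"].round(1),s["gripper_width"])
d=get_image("wrist");np.save("w53.npy",d,allow_pickle=True);cv2.imwrite("pics/w53.png",cv2.resize(d["img"][:,:,::-1],(640,480)))
```

```text
15.758543531340365 180.21749932202854 42.38399756945624 [-8.3 -0.  22.5] -0.4082547532799485
```

View pics/w53.png

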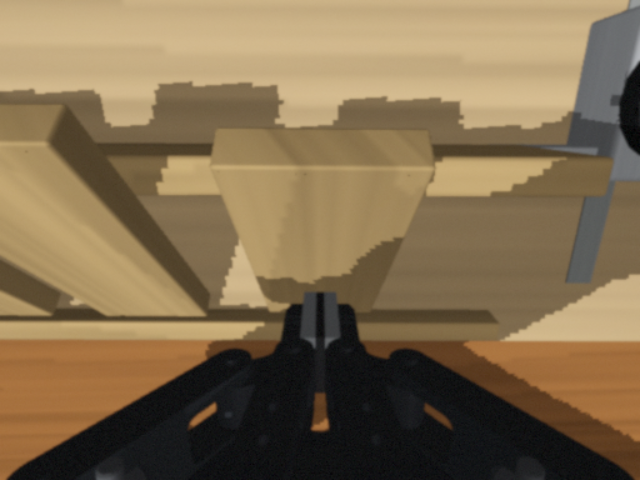

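Request:
{"op": "apply_moves", "data": {"targets": "-10 0 0 0 1;-40 0 0 0 1;-80 0 0 0 1;-98 -15 0 0 1;-98 -15 0 0 1;-98 -15 0 0 1"}}

```text
clock: 76.12
position: [545.6, 163.3, 137.5]
ee_rot: [0.509, 0.492, -0.507, 0.492]
contact_force: [-0.0, 0.4, -1.0]
gripper_width: 0.1
```

Run:
```python
from h import *
d=get_image("wrist");np.save("w54.npy",d,allow_pickle=True);crop(d,60,40,400,150,2,"w54")
crop(d,150,90,200,150,4,"w54c")
d=get_image("scene");crop(d,220,180,130,110,6,"s54")
```

```text
(no output)
```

View pics/w54.png

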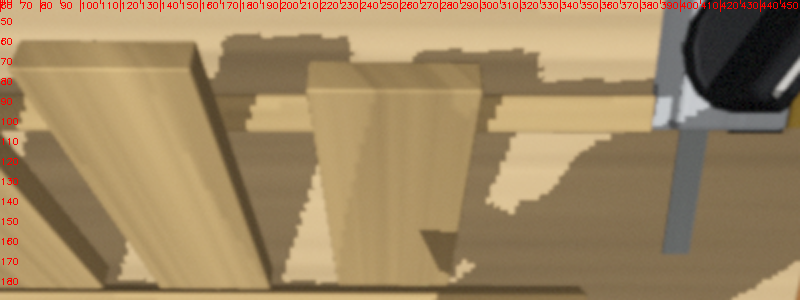

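View pics/w54c.png

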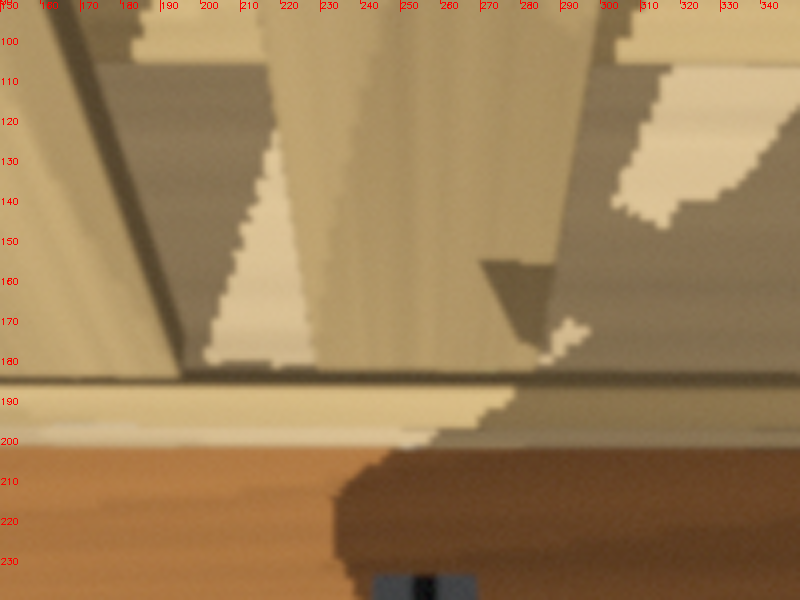

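View pics/s54.png

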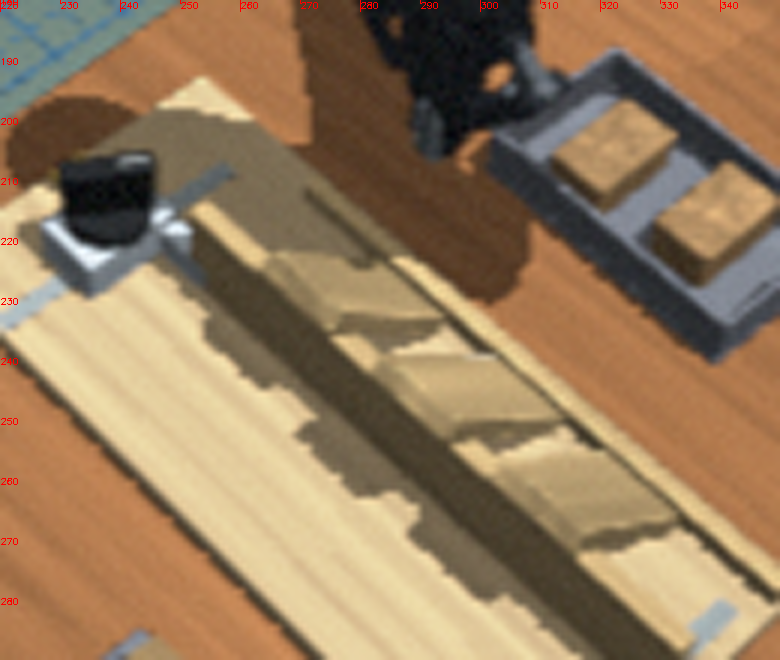

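Run:
```python
from h import *
go(*E2W(539.8+104,180),115,-1.8)
```

```text
from [545.  162.7 135.2] -1.8 F [ 0.5  0.3 -0.9] w -0.0 t 76.2 
  delta [ 20.  104.2  -0.3] spin 0.0 rows>= 2.5
```

Request:
{"op": "apply_moves", "data": {"targets": "0 40 0 0 1;0 80 0 0 1;0 104 0 0 1;0 104 0 0 1;15 104 0 0 1;28 103 0 0 1;32 103 0 0 1;35 103 0 0 1;37 103 0 0 1;37 103 0 0 1"}}

```text
clock: 77.05
position: [648.4, 159.8, 99.0]
ee_rot: [-0.507, -0.492, 0.508, -0.492]
contact_force: [0.3, 1.2, 0.6]
gripper_width: -0.2
```

Run:
```python
from h import *
p,r,s=tool();print(p[:2]@ex-539.8,p[:2]@ey,p[2],s["contact_force"].round(1),s["gripper_width"])
```

```text
103.25032059915338 180.07120978342567 99.00119625437611 [0.3 1.2 0.6] -0.15476818680916338
```

Request:
{"op": "apply_moves", "data": {"targets": "2 -0.5 0 0 1;4 -1 0 0 1;4 -1 0 0 1"}}

```text
clock: 77.3
position: [647.3, 159.9, 95.4]
ee_rot: [0.508, 0.492, -0.508, 0.492]
contact_force: [0.0, -0.1, -0.0]
gripper_width: 0.0
```

Request:
{"op": "apply_moves", "data": {"targets": "1 -0.5 0 0 1;2 -1 0 0 1;2 -1 0 0 1"}}

```text
clock: 77.55
position: [646.6, 159.9, 93.5]
ee_rot: [0.508, 0.492, -0.507, 0.492]
contact_force: [0.8, 1.0, 1.0]
gripper_width: 0.1
```

Request:
{"op": "apply_moves", "data": {"targets": "1 -0.5 0 0 1;2 -1 0 0 1;2 -1 0 0 1"}}

```text
clock: 77.8
position: [646.8, 160.1, 93.0]
ee_rot: [0.508, 0.492, -0.506, 0.493]
contact_force: [0.7, -0.7, 4.8]
gripper_width: 0.1
```

Request:
{"op": "apply_moves", "data": {"targets": "0.5 -1 0 0 1;0.5 -2 0 0 1;0.5 -3 0 0 1;0.5 -3 0 0 1"}}

```text
clock: 78.13
position: [646.2, 160.8, 93.5]
ee_rot: [0.51, 0.491, -0.504, 0.494]
contact_force: [5.5, -1.1, 6.0]
gripper_width: -0.0
```

Request:
{"op": "apply_moves", "data": {"targets": "-10 3 0 0 1;-40 3 0 0 1;-60 3 0 0 1;-60 -30 0 0 1;-60 -70 0 0 1;-60 -105 0 0 1;-60 -105 0 0 1;-60 -105 0 0 1"}}

```text
clock: 78.8
position: [535.0, 162.8, 150.9]
ee_rot: [-0.507, -0.493, 0.508, -0.492]
contact_force: [-0.1, 0.0, 0.2]
gripper_width: -0.1
```

Run:
```python
from h import *
d=get_image("wrist");np.save("w55.npy",d,allow_pickle=True);crop(d,0,20,400,200,2,"w55")
crop(d,150,90,200,150,4,"w55c")
go(589,0,147,-1.8)
```

```text
from [536.8 163.3 151.2] -1.7 F [0.8 0.9 0.7] w -0.2 t 78.8 
  delta [  4.2  57.  161.6] spin 0.1 rows>= 4.1
```

View pics/w55.png

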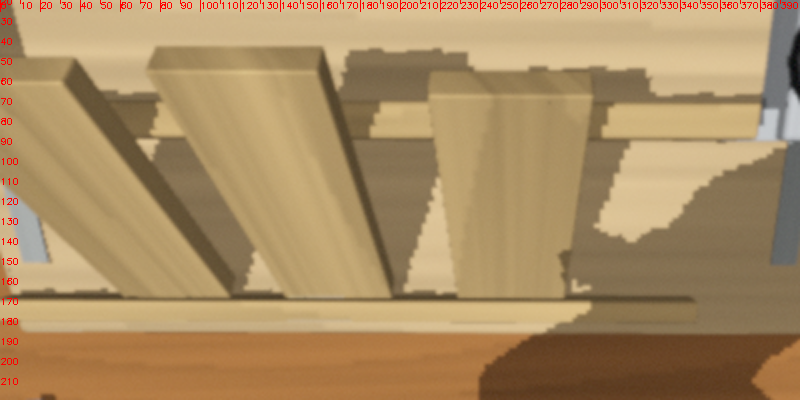

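View pics/w55c.png

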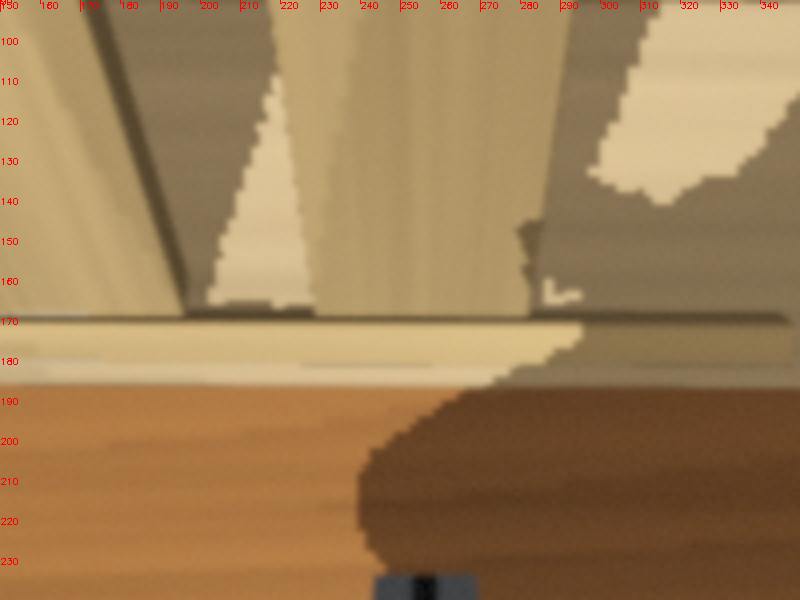

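All three feet are now level at the lip. Final check of the pointer and the knob.

Request:
{"op": "apply_moves", "data": {"targets": "0 10 40 0 1;0 20 80 0 1;4 35 120 0 1;4 50 150 0 1;4 57 161 0 1;4 57 161 0 1;4 57 161 0 1;4 57 161 0 1"}}

```text
clock: 79.52
position: [589.7, 1.1, 146.4]
ee_rot: [-0.507, -0.492, 0.508, -0.492]
contact_force: [-0.5, 0.4, 0.5]
gripper_width: -0.2
```

Run:
```python
from h import *
d=get_image("wrist");np.save("w56.npy",d,allow_pickle=True);crop(d,160,60,150,110,5,"w56")
g=cv2.cvtColor(d["img"],cv2.COLOR_RGB2GRAY).astype(int)
```

```text
(no output)
```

View pics/w56.png

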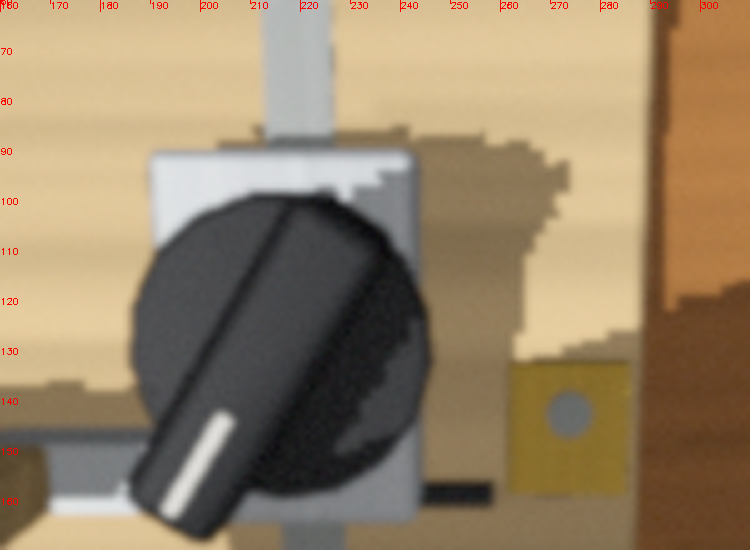

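Run:
```python
from h import *
d=np.load("w56.npy",allow_pickle=True).item()
fence(d,(460,494),(570,496))
C=lambda x,y:(160+x/5,60+y/5)
P=[toworld(d,*C(*a),87)[:2] for a in((292,200),(388,248),(205,540),(130,488))];e=(P[0]+P[1]-P[2]-P[3])/2;print(np.mean(P,0),np.degrees(np.arctan2(e[1],e[0]))+1.8)
go(450,-20,250,-1.8)
```

```text
pointer 611.95 index 612.03 diff -0.08
[643.82133379  30.34662835] -32.83260993946058
from [589.6   1.5 146.6] -1.7 F [ 0.7 -0.2  0.6] w -0.0 t 79.6 
  delta [-103.3 -138.9   25.6] spin 0.1 rows>= 4.2
```

Request:
{"op": "apply_moves", "data": {"targets": "-30 -20 4 0 -1;-60 -50 10 0 -1;-80 -85 16 0 -1;-100 -115 22 0 -1;-103 -139 26 0 -1;-103 -139 26 0 -1;-103 -139 26 0 -1;-103 -139 26 0 -1"}}

```text
clock: 80.23
position: [450.1, -20.3, 250.0]
ee_rot: [0.507, 0.493, -0.507, 0.493]
contact_force: [-0.2, 0.6, 0.8]
gripper_width: 85.4
```

Run:
```python
from h import *
d=get_image("top");cv2.imwrite("pics/tf.png",cv2.resize(d["img"][:,:,::-1],(800,600)))
d=get_image("scene");crop(d,200,160,190,150,4,"sf")
```

```text
(no output)
```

View pics/tf.png

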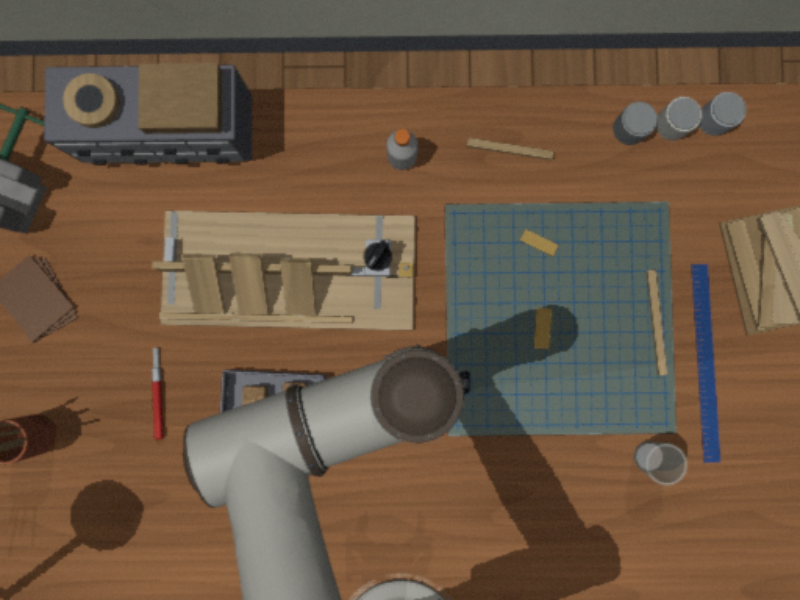

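View pics/sf.png

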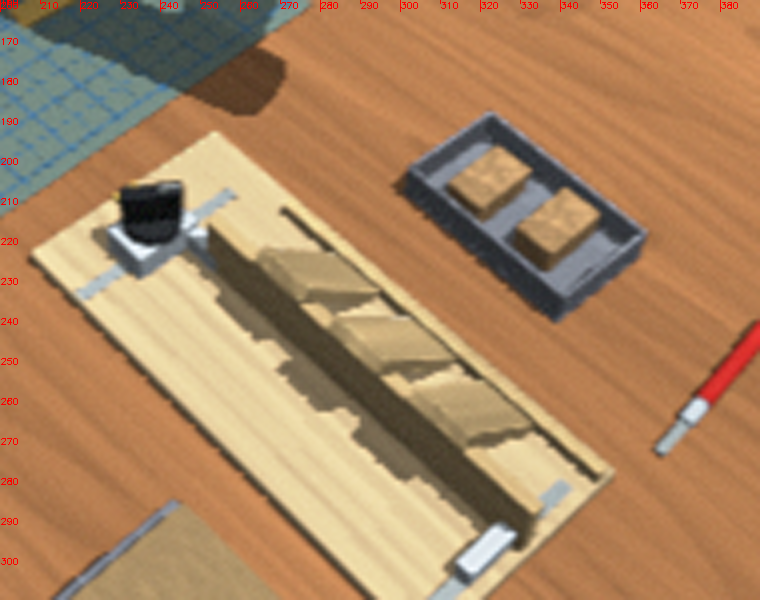

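Everything is in place: blocks in the tray, three panels side by side, and strip, brass and knife untouched. Handing in.

Run:
```python
from bench import job
print(job.job_done())
```

```text
the job is handed in; nothing more can be done
None
```

The job is done and handed in at about 80 s. Both cork blocks are in the tray, and the fence is set on the index tab and clamped. All three wide panels present lean against it, each with one end on the bed at the front lip. The strip, brass plates and knife look unmoved in the final pictures.

**What went wrong and was mended**
- **Fence slipped:** tilting the first panel against the fence pushed it back about 4 mm while it was clamped. I took that panel off, loosened the knob, reset the fence and clamped it again before placing any panel. After that I tilted the panels against the tray's wall.
- **Panel knocked:** the panel I had put back on the mat was knocked aside; I measured its new place and picked it up from there.
- **Feet not seated:** after release, one panel's end sat on the lip, another hung above the bed, and two stopped short of the lip. I worked each down onto the bed and up against the lip.

**Last checks**
- **Pointer:** about 0.1 mm from the index tab's front edge, by the wrist camera; the calibration is good to about 2 mm.
- **Knob:** the bar reads -33° against -34° for fully tight, within my measuring error, so I take it as clicked home.
- **Panels:** the lip ends of all three were in line at the lip. I judged that they rest on the bed from the pictures and did not measure it.

**Possible breach of the force limit:** while I tilted the last panel against the tray, the wrist read about 49 N upward for a moment. The load was on the held panel or the fingertips, not the gripper's body. That is under the 120 N wrist limit but above the 40 N allowed for the arm or gripper body, in case fingertips count as that.

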